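# Change the labware dryer's filter, load it with rinsed jars and start it

### The arm

A 7-joint arm with a two-finger parallel gripper is mounted at the origin on the work surface. World frame = base frame: x ahead of the robot, y to its left, z up, the work surface at z = 0. Lengths are in m, angles in degrees, forces in N, time in s.
With the tool pointing down it reaches from about 0.425 to 0.8 m from the base axis. Payload 8.3 kg.
Tool frame: the origin (TCP) lies at the very end of the fingers, on their centre line; the grasp point (between the pads) lies 19 mm behind it; z points along the fingers, y is the line along which they close (so a half turn about z gives the same grasp; the last joint's range is limited). The gripper opens to 85 mm and grips with 20 to 120 N. Pads are 22 mm wide; open, the fingers measure 114 mm over their backs; the gripper's body (76 mm by 85 mm) begins 54 mm behind the grasp point. The pads swing forward as they close: fully open they stand 13 mm farther back than shut.
Start: joints at [68.36, 21.967, 0.94, 78.501, -0.361, 79.538, -2.664], TCP at [0.194, -0.594, 0.231] pointing down, gripper open.
Joint ranges: [-169.22, 169.22], [-14.56, 117.87], [-87.37, 89.26], [10.42, 133.3], [-82.24, 262.24], [0.94, 117.77], [-172.7, 172.7]. Speed limits (degrees/s): [136.94, 136.94, 172.46, 172.46, 180, 180, 180].

### API

Orientations are given as a 3x3 rotation matrix whose columns are the frame's x, y, z axes.
In Python, from station import state, camera, close_job gives the robot as it stands.
- The arm moves only by the tool jog_arm, never from a script. Its argument "moves" is a list of rows, each an object of numbers: "x", "y", "z": the shift along the world's x, y, z in m; "rx", "ry", "rz": the turn, a rotation vector about the world's x, y, z in rad; "claw": the finger opening in m, from 0 to 0.0854. In form: [{"x": .., "y": .., "z": .., "rx": .., "ry": .., "rz": .., "claw": ..}, ...]. A call has exactly 10 rows; each row shifts and turns the commanded pose from where the row before left it; what a row does not reach is not made up. A row lasts 1/12 s, in which the tool goes at most 41.7 mm and 7.16 degrees, less where a joint would pass 70% of its speed; a pose out of reach is approached as far as the arm can. A call with a gripper value outside its range is refused whole. The fingers move at their own pace and stop on an object; "squeeze" is the grip in N (left out, the last holds). Time passes only in rows, so rows that do not move let the fingers close, or fill a call up. It gives the time, the measured TCP pose, the force, the opening and the grip force at its end, in the units of the state.
- state(): the state, without advancing time (a new reading comes with each control period).
- camera(name): name is "scene" or "top" or "wrist"; returns a dict with "image" (420x560x3 uint8, red, green, blue), "intrinsics" (3x3 intrinsics, pixels), "k1" (the pictures are not rectified: a ray, as slopes to the right and down, at radius r is drawn at 1 + k1 r^2 times it, then the intrinsics apply), "eye" and "attitude" of the camera in the world; the wrist camera has in their place "T_tool_cam" (4x4, takes a point from camera to tool coordinates, whose origin is the TCP and whose axes are the flange's). Camera axes: x right, y up, looking along -z (the intrinsics and any distortion apply to the point x, -y, -z); pixel columns grow to the right and rows downward; lengths in m; the calibration is good to about 2 mm. A picture is of the moment at which its call begins: read the wrist's pose just before it. There is no depth.
- close_job(): hands the job in; it is judged then, once.
The state is a dict: "time": time; "joints": joint angles; "joint_vel": joint speeds; "joint_efforts": joint torques, N m; "eef_pos": TCP position; "tcp_rot": TCP orientation; "ft_force": force on the tool from outside, world axes, zero at the start; "torque": the same for the moment, N m; "grip_width": finger opening in m; "grasp_force": force on a finger pad.
Only numpy, scipy, OpenCV 4.12 (cv2) and the standard library are available. Lean on these libraries where they do the work, as an engineer would, in place of code of your own. Each camera call takes 0.05 s, during which the arm holds its last target. There are 200 camera calls.

### The job

Get the labware dryer going: draw the spent filter cassette out of its console and lay it flat, right way up, in the steel tray, slide the fresh cassette along the guides until the catches click home, and put every rinsed staining jar mouth-down over a drying peg of its own, lowered gently so that its rim stands on the deck. Only when all that is done, turn the start switch clockwise to its stop and let go so that it springs back. Leave the other things on the bench alone.

Things in the scene. Friction and masses are not known exactly. Their poses are not given: they have to be found in the camera images.
- jar_blue: blue plastic slide-staining jar, may be absent: square box 46 x 46 x 95 mm long, walls 4 mm, inside 38 x 38 x 90 mm deep, one end open, a white blank label on the closed end; 90 g. Origin on its axis at mid-length. x runs along it towards the open mouth (horizontal while it lies on its side, straight down once inverted); y, z square to its faces
- jar_yellow: yellow plastic slide-staining jar, may be absent: square box 46 x 46 x 95 mm long, walls 4 mm, inside 38 x 38 x 90 mm deep, one end open, a white blank label on the closed end; 90 g. Origin on its axis at mid-length. x runs along it towards the open mouth (horizontal while it lies on its side, straight down once inverted); y, z square to its faces
- jar_green: green plastic slide-staining jar, may be absent: square box 46 x 46 x 95 mm long, walls 4 mm, inside 38 x 38 x 90 mm deep, one end open, a white blank label on the closed end; 90 g. Origin on its axis at mid-length. x runs along it towards the open mouth (horizontal while it lies on its side, straight down once inverted); y, z square to its faces
- jar_purple: dark purple plastic slide-staining jar, may be absent: square box 46 x 46 x 95 mm long, walls 4 mm, inside 38 x 38 x 90 mm deep, one end open, a white blank label on the closed end; 90 g. Origin on its axis at mid-length. x runs along it towards the open mouth (horizontal while it lies on its side, straight down once inverted); y, z square to its faces
- dryer: bench labware dryer, fixed: white housing 250 (x) x 350 (y) mm, flat top 55 mm above the bench; grey blower drum behind it, to x = +225 mm, 95 mm high. Origin under the housing's centre on the bench; front faces its own -x. Back of the top: steel deck with four pegs in a row along y; front: console with filter guides (right, -y) and start switch (left, +y)
- peg1 (a point): foot of drying peg 1 (counted from the left, +y) on its axis at deck level, 55 mm above the bench; axes as the dryer's. Upright metal tube 18 mm in diameter, 70 mm tall, rounded tip; pegs stand 85 mm apart along the dryer's y
- peg2 (a point): foot of drying peg 2 (counted from the left, +y) on its axis at deck level, 55 mm above the bench; axes as the dryer's. Upright metal tube 18 mm in diameter, 70 mm tall, rounded tip; pegs stand 85 mm apart along the dryer's y
- peg3 (a point): foot of drying peg 3 (counted from the left, +y) on its axis at deck level, 55 mm above the bench; axes as the dryer's. Upright metal tube 18 mm in diameter, 70 mm tall, rounded tip; pegs stand 85 mm apart along the dryer's y
- peg4 (a point): foot of drying peg 4 (counted from the left, +y) on its axis at deck level, 55 mm above the bench; axes as the dryer's. Upright metal tube 18 mm in diameter, 70 mm tall, rounded tip; pegs stand 85 mm apart along the dryer's y
- filter_new: fresh intake filter cassette (white pleats), upright on the bench: grey base flange 76 (x) x 90 (y) x 8 mm, corners cut, a notch in the middle of both long edges; blue body 58 x 84 mm to 24 mm; grip rib on top, 46 mm long (x), 14 mm thick (y), 24 to 60 mm above the underside. 140 g. Origin at the centre of its underside; same after a half turn
- filter_old: spent intake filter cassette (dark brown pleats), otherwise the same as the fresh one; at the start it sits home in the dryer's guides, held by the catches (pull it along the dryer's +y with about 10 N; the lips keep it from being lifted before it is out of the guides)
- tray: open steel tray for the spent cassette, fixed on the bench: 130 (x) x 150 (y) mm, rim 18 mm high, wall and floor 3 mm; origin under its centre
- filter_entry (a point): point on the console, 55 mm above the bench, axes as the dryer's: with the cassette's origin here and its x axis along the dryer's x (either way round) it lies flat just outside the guides' flared mouth, which takes it up to 6 mm off line. From here it slides 125 mm along the dryer's -y to home; a cassette drawn out to here can be lifted
- filter_home (a point): cassette origin when home, over the black intake grille on the console; axes as the dryer's. Two aluminium guides 78 mm apart, along y, with lips over the flange (10.5 mm above the console, 14.5 mm to their top, 66 mm apart). Spring catches in both guides resist the last 45 mm with up to 12 N and snap into the notches at home; end stop 1 mm beyond
- start_switch (a joint): start switch of the dryer: turned angle in rad, 0 at rest, grows clockwise seen from above, stop at 1.2 (69 degrees); a spring of 0.14 N m at the stop turns it back when let go
- switch_grip (a point): grip point of the start switch, on its upright axis 33 mm above the console (88 mm above the bench), axes turn with it. Black wing grip 44 mm long (along this point's x), 13 mm thick (along y), its top 11 mm above this point and its disc (42 mm across) 26 mm below; at rest the wing lies along the dryer's x, a white stripe marks the end away from the robot
- mat: violet ribbed draining mat 120 (x) x 410 (y) x 6 mm, fixed on the bench, origin under its centre; the rinsed jars lie on it on their sides side by side, mouths away from the robot
- stain_pot: bystander: capped dark purple stain pot, 48 mm in diameter, 60 mm tall, origin under its centre
- reagent_a: bystander: white reagent bottle with red cap, 60 mm in diameter, 120 mm tall, origin under its centre
- reagent_b: bystander: blue reagent bottle with red cap, 60 mm in diameter, 120 mm tall, origin under its centre
- slide_box: bystander: white slide box 85 x 100 x 28 mm, origin under its centre
- pump_bottle: bystander: clear bottle with white cap, 60 mm in diameter, 130 mm tall, origin under its centre
Not all that is in view belongs to the job. Leave any pink look-alike of the jar_blue alone.

How it is judged:
By the outcome, as a careful person would: the job done as asked, in the order asked, and still so for the second after the job is handed in, with the robot touching nothing.
Of jar_blue, jar_yellow, jar_green, jar_purple only 3 to 4 are there at a start; the rules pass over those that are not, and their reading is None.
At some moment in a run one of jar_blue, jar_yellow, jar_green, jar_purple may be knocked a few centimetres aside while the robot is not near it.
It also fails if it takes over 210 s, if anything falls off the work surface, if the arm or the gripper's body presses on something with over 40 N, if the wrist force passes 120 N, or if a joint passes its speed limit or range.

## Working session

There is one attempt and no reset: what is moved stays moved. The work goes in short steps, Python scripts to look and compute and a tool call to move; the robot and the scene stay as the last step left them, time stands still between calls to the robot, and variables do not carry over. Pictures are saved under pics/ and viewed, at most 14 in all, crops included, and the job is handed in when it is done.

Besides the shell and the picture viewer there is one more tool, called after "Emit:" as name(argument=value, ...) on one line, values as JSON. jog_arm: Moves the arm, as the interface text tells. Its arguments: {"type":"object","properties":{"moves":{"type":"array"},"squeeze":{"type":"number"}},"required":["moves"]}

```bash
ls; mkdir -p pics; cat > h.py <<'E'
import numpy as np, cv2
from station import state, camera, close_job
def snap(name,fn):
    s=state(); c=camera(name); cv2.imwrite(f'pics/{fn}.png',cv2.cvtColor(c['image'],cv2.COLOR_RGB2BGR))
    if name=='wrist':
        T=np.eye(4);T[:3,:3]=s['tcp_rot'];T[:3,3]=s['eef_pos'];T=T@np.array(c['T_tool_cam']);R,e=T[:3,:3],T[:3,3]
    else: R,e=np.array(c['attitude']),np.array(c['eye'])
    np.savez(f'pics/{fn}.npz',K=c['intrinsics'],k1=c['k1'],R=R,e=e); return c
def ray(fn,uv):
    d=np.load(f'pics/{fn}.npz');K=d['K'];uv=np.atleast_2d(np.array(uv,float))
    q=np.c_[(uv[:,0]-K[0,2])/K[0,0],(uv[:,1]-K[1,2])/K[1,1]];p=q.copy()
    for _ in range(20): p=q/(1+float(d['k1'])*(p**2).sum(1,keepdims=True))
    return d['e'],np.c_[p[:,0],-p[:,1],-np.ones(len(p))]@d['R'].T
def onz(fn,uv,z):
    e,r=ray(fn,uv); return e+r*((z-e[2])/r[:,2])[:,None]
def tri(obs):
    A=np.zeros((3,3));b=np.zeros(3);L=[]
    for fn,uv in obs:
        e,r=ray(fn,uv);r=r[0]/np.linalg.norm(r[0]);P=np.eye(3)-np.outer(r,r);A+=P;b+=P@e;L.append((e,P))
    x=np.linalg.solve(A,b);return x,[np.linalg.norm(P@(x-e)) for e,P in L]
def proj(fn,X):
    d=np.load(f'pics/{fn}.npz');K=d['K'];p=(np.atleast_2d(X)-d['e'])@d['R'];q=np.c_[p[:,0],-p[:,1]]/-p[:,2:3]
    q=q*(1+float(d['k1'])*(q**2).sum(1,keepdims=True));return np.c_[q[:,0]*K[0,0]+K[0,2],q[:,1]*K[1,1]+K[1,2]]
def crop(fn,x0,y0,x1,y1,s,out):
    i=cv2.imread(f'pics/{fn}.png')[y0:y1,x0:x1];cv2.imwrite(f'pics/{out}.png',cv2.resize(i,None,fx=s,fy=s,interpolation=cv2.INTER_CUBIC))
E
python3 - <<'E'
from h import *
for n in('scene','top'):
    c=snap(n,n+'0');print(n,c['eye'],c['attitude'],c['intrinsics'],c['k1'])
c=snap('wrist','w0');print(c['T_tool_cam'])
print(state())
E
```

```text
pics
scene [ 1.14060125 -0.90610335  1.15063802] [[ 0.81278615 -0.40384856  0.41986309]
 [ 0.582435    0.57838149 -0.57117801]
 [-0.01217162  0.70878854  0.705316  ]] [[495.21876207   0.         278.56896383]
 [  0.         495.21876207 213.92093834]
 [  0.           0.           1.        ]] -0.1848093107527607
top [ 0.34834416 -0.05006617  1.19486643] [[ 0.0292007   0.98944024 -0.14196947]
 [-0.99927128  0.02540317 -0.02848854]
 [-0.02458123  0.1426979   0.989461  ]] [[389.74794324   0.         276.13553157]
 [  0.         389.74794324 213.11457582]
 [  0.           0.           1.        ]] 0.010940481254433724
[[-4.33719834e-05  9.60164024e-01  2.79437015e-01  7.05259568e-02]
 [ 9.99999996e-01  6.16899408e-05 -5.67586889e-05 -9.40918956e-04]
 [-7.17361041e-05  2.79437012e-01 -9.60164023e-01 -1.41629858e-01]
 [ 0.00000000e+00  0.00000000e+00  0.00000000e+00  1.00000000e+00]]
{'time': 0.15, 'joints': array([68.35911376, 22.00604968,  0.93941772, 78.54689101, -0.36104086,
       79.53861468, -2.66416383]), 'joint_vel': array([ 0.02773332, -0.12088058,  0.06457524, -0.07585619, -0.07073736,
        0.04805622,  0.01869698]), 'joint_efforts': array([ 2.47005650e-03, -6.28158903e+01,  8.45920499e-01, -3.72166765e+01,
        1.67831092e-02,  1.09212374e-02,  7.05140633e-05]), 'eef_pos': array([ 0.19342624, -0.59390479,  0.2304931 ]), 'tcp_rot': array([[ 9.50842531e-01,  3.09674396e-01, -4.99066685e-04],
       [ 3.09674798e-01, -9.50841401e-01,  1.46596446e-03],
       [-2.05616076e-05, -1.54844973e-03, -9.99998801e-01]]), 'ft_force': array([0.2514505 , 0.18895716, 0.95441359]), 'torque': array([ 0.01452934, -0.0131978 ,  0.0212105 ]), 'grasp_force': 0.0, 'grip_width': 0.08557175663037342}
```

View pics/top0.png

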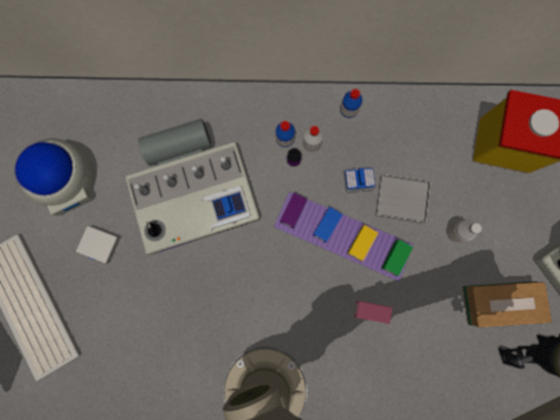

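View pics/scene0.png

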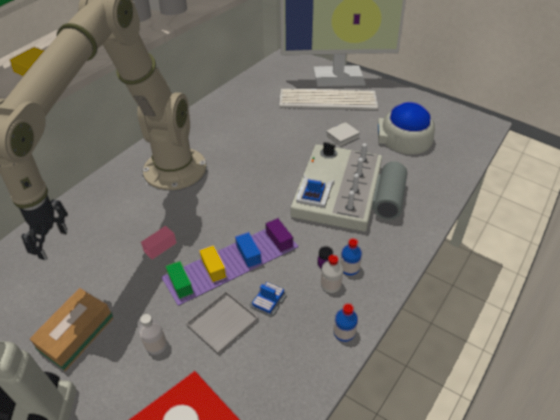

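The top view shows:
- **Dryer:** corners near (127,178), (237,145), (258,215) and (148,251).
- **Pegs:** tips near (140,188), (169,180), (197,172) and (225,162).
- **Switch and spent filter:** switch at (154,230), filter at (229,206).
- **Jars:** all four on the mat. Purple (293,209), blue (328,224), yellow (364,243), green (398,257).
- **Fresh filter and tray:** filter at (360,179), tray at (403,198).
- **Look-alike:** pink, at (375,312).

The scene view agrees with this.

```bash
python3 - <<'E'
from h import *
np.set_printoptions(precision=4,suppress=True)
print('dryer corners',onz('top0',[(127,178),(237,145),(258,215),(148,251)],.055))
print('rib',onz('top0',[(229,206)],.11),'switch',onz('top0',[(154,230)],.09))
print('jars',onz('top0',[(293,209),(328,224),(364,243),(398,257)],.05))
print('new',onz('top0',[(360,179)],.05),'tray',onz('top0',[(403,198)],.015))
print(np.load('pics/w0.npz')['K'],np.load('pics/w0.npz')['k1'])
i=cv2.imread('pics/top0.png')
a=cv2.resize(i[135:265,115:275],None,fx=5,fy=4.6);cv2.imwrite('pics/c0.png',a)
E
```

```text
dryer corners [[0.6074 0.4361 0.055 ]
 [0.7179 0.1078 0.055 ]
 [0.5049 0.0362 0.055 ]
 [0.3899 0.3555 0.055 ]]
rib [[0.5209 0.1151 0.11  ]] switch [[0.449  0.3304 0.09  ]]
jars [[ 0.5262 -0.0668  0.05  ]
 [ 0.4841 -0.1709  0.05  ]
 [ 0.4311 -0.2761  0.05  ]
 [ 0.3933 -0.3737  0.05  ]]
new [[ 0.622  -0.2647  0.05  ]] tray [[ 0.5741 -0.4015  0.015 ]]
[[325.4841   0.     274.8281]
 [  0.     325.4841 210.533 ]
 [  0.       0.       1.    ]] -0.031841651840751585
```

Emit:
jog_arm(moves=[{"x":0.026,"y":0.031,"z":0.01,"claw":0.0854},{"x":0.026,"y":0.031,"z":0.01},{"x":0.026,"y":0.031,"z":0.01},{"x":0.026,"y":0.031,"z":0.01},{"x":0.026,"y":0.031,"z":0.01},{"x":0.026,"y":0.031,"z":0.01},{"x":0.026,"y":0.031,"z":0.01},{"x":0.026,"y":0.031,"z":0.01},{"x":0.026,"y":0.031,"z":0.01},{"x":0.026,"y":0.031,"z":0.01}])

```text
validation failed for argument at $.mo...
```

Emit:
jog_arm(moves=[{"x":0.02,"y":0.03},{"x":0.02,"y":0.03},{},{},{},{},{},{},{},{}])

```text
validation failed for argument at $.mo...
```

```bash
python3 - <<'E'
from h import *
s=state();print(s['eef_pos'],s['joints'],s['time'])
snap('wrist','w1');crop('w1',0,0,560,420,1.42,'w1b')
E
```

```text
[ 0.19342624 -0.59390479  0.2304931 ] [68.35911376 22.00604968  0.93941772 78.54689101 -0.36104086 79.53861468
 -2.66416383] 0.15
```

View pics/w1b.png

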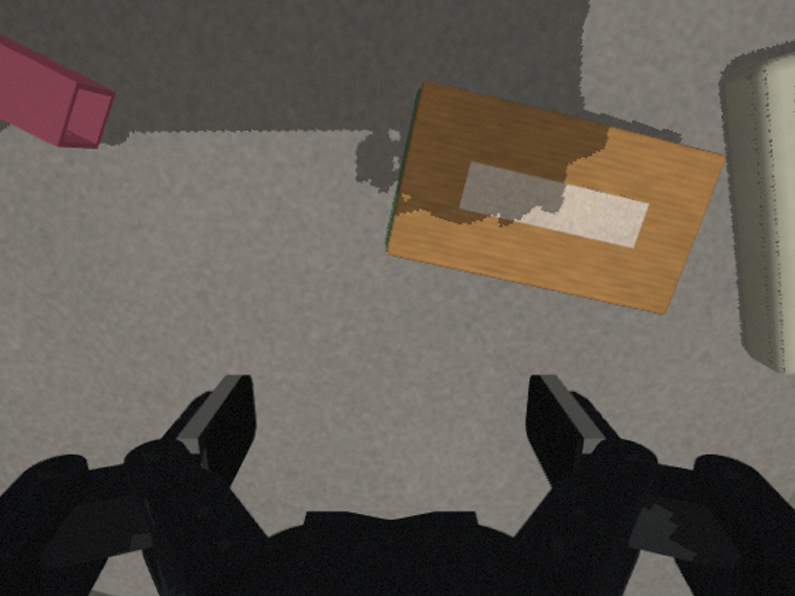

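The moves were refused before running. This wrist view is still the start pose, showing only the pink decoy and a box. I'll give every key in each row.

Emit:
jog_arm(moves=[{"x":0.026,"y":0.031,"z":0.01,"rx":0,"ry":0,"rz":0,"claw":0.085},{"x":0.026,"y":0.031,"z":0.01,"rx":0,"ry":0,"rz":0,"claw":0.085},{"x":0.026,"y":0.031,"z":0.01,"rx":0,"ry":0,"rz":0,"claw":0.085},{"x":0.026,"y":0.031,"z":0.01,"rx":0,"ry":0,"rz":0,"claw":0.085},{"x":0.026,"y":0.031,"z":0.01,"rx":0,"ry":0,"rz":0,"claw":0.085},{"x":0.026,"y":0.031,"z":0.01,"rx":0,"ry":0,"rz":0,"claw":0.085},{"x":0.026,"y":0.031,"z":0.01,"rx":0,"ry":0,"rz":0,"claw":0.085},{"x":0.026,"y":0.031,"z":0.01,"rx":0,"ry":0,"rz":0,"claw":0.085},{"x":0.026,"y":0.031,"z":0.01,"rx":0,"ry":0,"rz":0,"claw":0.085},{"x":0.026,"y":0.031,"z":0.01,"rx":0,"ry":0,"rz":0,"claw":0.085}], squeeze=60)

```text
time: 1.03
eef_pos: [0.4543, -0.2826, 0.3319]
tcp_rot: [[0.951, 0.31, 0.0], [0.31, -0.951, -0.0], [0.0, 0.0, -1.0]]
ft_force: [1.4, -0.7, -0.5]
grip_width: 0.0853
grasp_force: 0.0
```

```bash
python3 - <<'E'
from h import *
s=state();print(s['eef_pos'],s['joints'],s['time'])
snap('wrist','w1');crop('w1',0,0,560,420,1.42,'w1c')
E
```

```text
[ 0.45426259 -0.28256411  0.33186287] [ 40.28271258   9.84466143 -13.90168626  81.54915494   2.3617988
  88.87743102 -45.43832152] 1.0333
```

View pics/w1c.png

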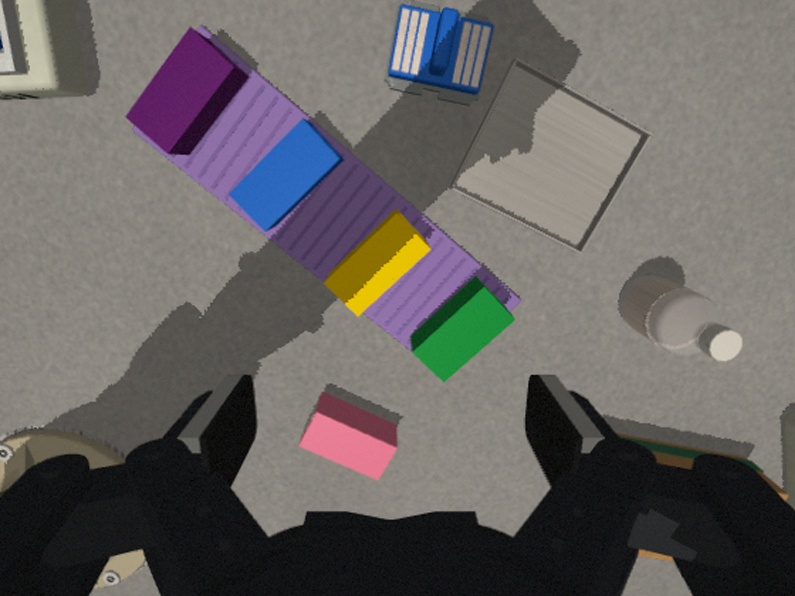

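Emit:
jog_arm(moves=[{"x":0.004,"y":0.041,"z":0,"rx":0,"ry":0,"rz":0,"claw":0.085},{"x":0.004,"y":0.041,"z":0,"rx":0,"ry":0,"rz":0,"claw":0.085},{"x":0.004,"y":0.041,"z":0,"rx":0,"ry":0,"rz":0,"claw":0.085},{"x":0.004,"y":0.041,"z":0,"rx":0,"ry":0,"rz":0,"claw":0.085},{"x":0.004,"y":0.041,"z":0,"rx":0,"ry":0,"rz":0,"claw":0.085},{"x":0.004,"y":0.041,"z":0,"rx":0,"ry":0,"rz":0,"claw":0.085},{"x":0.004,"y":0.041,"z":0,"rx":0,"ry":0,"rz":0,"claw":0.085},{"x":0.004,"y":0.041,"z":0,"rx":0,"ry":0,"rz":0,"claw":0.085},{"x":0.004,"y":0.041,"z":0,"rx":0,"ry":0,"rz":0,"claw":0.085},{"x":0.004,"y":0.041,"z":0,"rx":0,"ry":0,"rz":0,"claw":0.085}])

```text
time: 1.92
eef_pos: [0.4932, 0.1273, 0.3314]
tcp_rot: [[0.951, 0.309, 0.001], [0.309, -0.951, -0.0], [0.0, 0.0, -1.0]]
ft_force: [1.8, -0.2, 0.3]
grip_width: 0.085
grasp_force: 0.0
```

Emit:
jog_arm(moves=[{"x":0,"y":0.033,"z":0,"rx":0,"ry":0,"rz":0,"claw":0.085},{"x":0,"y":0.033,"z":0,"rx":0,"ry":0,"rz":0,"claw":0.085},{"x":0,"y":0,"z":0,"rx":0,"ry":0,"rz":0,"claw":0.085},{"x":0,"y":0,"z":0,"rx":0,"ry":0,"rz":0,"claw":0.085},{"x":0,"y":0,"z":0,"rx":0,"ry":0,"rz":0,"claw":0.085},{"x":0,"y":0,"z":0,"rx":0,"ry":0,"rz":0,"claw":0.085},{"x":0,"y":0,"z":0,"rx":0,"ry":0,"rz":0,"claw":0.085},{"x":0,"y":0,"z":0,"rx":0,"ry":0,"rz":0,"claw":0.085},{"x":0,"y":0,"z":0,"rx":0,"ry":0,"rz":0,"claw":0.085},{"x":0,"y":0,"z":0,"rx":0,"ry":0,"rz":0,"claw":0.085}])

```text
time: 2.75
eef_pos: [0.4936, 0.1911, 0.3314]
tcp_rot: [[0.951, 0.309, 0.0], [0.309, -0.951, -0.0], [0.0, 0.0, -1.0]]
ft_force: [-0.5, 0.3, 0.1]
grip_width: 0.0849
grasp_force: 0.0
```

```bash
python3 - <<'E'
from h import *
s=state();print(s['eef_pos'],s['joints'],s['time'])
snap('wrist','w2');crop('w2',0,0,560,420,1.42,'w2c')
E
```

```text
[0.49362495 0.19111612 0.33137175] [   6.76833413   11.45690164  -37.37208981   81.59904722    6.9375241
   89.2432394  -102.15626666] 2.75
```

View pics/w2c.png

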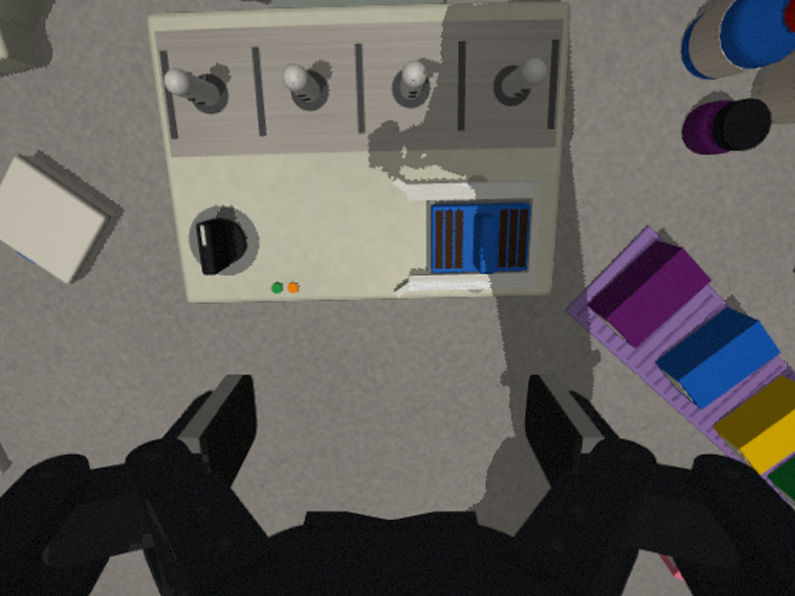

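w1 shows the fresh filter's rib top near (447,40)/1.42 and the tray corners at (515,62), (648,135), (580,250) and (455,186). It also has all four jars. w2 shows the four peg tips at (175,82), (295,77), (414,72) and (535,70), the switch at about (220,240), and the spent filter's rib at (487,240). I'll enlarge these for exact pixels.

```bash
python3 - <<'E'
from h import *
a=cv2.imread('pics/w2.png')[120:212,127:395];a=cv2.resize(a,(804,276),interpolation=cv2.INTER_CUBIC)[:, :800]
b=cv2.imread('pics/w1.png')[0:108,265:465];b=cv2.resize(b,(600,324),interpolation=cv2.INTER_CUBIC)
c=cv2.imread('pics/top0.png')[155:205,335:385];c=cv2.resize(c,(200,200),interpolation=cv2.INTER_CUBIC)
s=np.zeros((600,800,3),np.uint8);s[:276]=a;s[276:,:600]=b;s[276:476,600:]=c
cv2.imwrite('pics/s1.png',s)
E
```

```text
(no output)
```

View pics/s1.png

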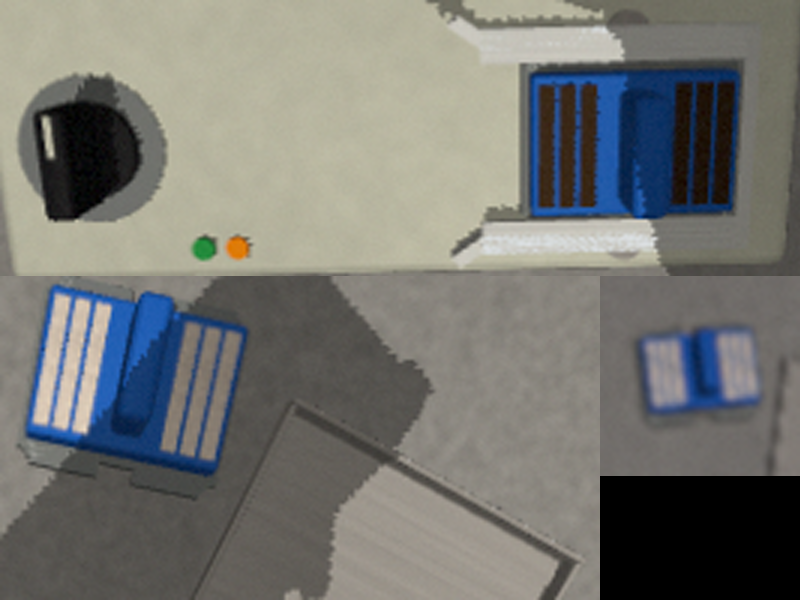

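The sheet shows:
- **Switch:** wing top from (47,110) to (62,217), with the stripe at the far end, so it is at rest. Disc centre (92,148).
- **Spent filter:** body corners (530,72), (742,68), (738,214) and (531,217); rib top at about (650,152).
- **Fresh filter:** body corners (55,287), (247,325), (213,472) and (28,437).
- **Tray:** corners at (293,400) and (580,562).

```bash
cat > fit.py <<'E'
from h import *
from scipy.optimize import least_squares
np.set_printoptions(precision=4,suppress=True)
def place(p,P): # p=x,y,yaw
    c,s=np.cos(p[2]),np.sin(p[2]);P=np.asarray(P,float);return np.c_[p[0]+c*P[:,0]-s*P[:,1],p[1]+s*P[:,0]+c*P[:,1],P[:,2]]
def fit(fn,P,uv,x0):
    r=least_squares(lambda p:(proj(fn,place(p,P))-uv).ravel(),x0);print(r.x[:2],np.degrees(r.x[2]),'rms px',np.sqrt((r.fun**2).mean()));return r.x
E
python3 - <<'E'
from fit import *
A=lambda L:np.array(L)/3+[127,120]; B=lambda L:(np.array(L)-[0,276])/3+[265,0]; D=lambda L:np.array(L)/1.42
C=[(.125,.175,.055),(.125,-.175,.055),(-.125,-.175,.055),(-.125,.175,.055)]
uv=D([(149,17),(569,3),(550,293),(188,301)])
print('dryer');d=fit('w2',C,uv,[.55,.23,.33])
T=np.array([(127,178),(237,145),(258,215),(148,251)])
fit('top0',C,T,[.55,.23,.33])
t=[(x,y) for x,y in D([(175,82),(295,77),(414,72),(535,70)])]
tt=[(143,187),(172,179),(198,171),(226,161)]
def loc(X): X=np.atleast_2d(X);c,s=np.cos(d[2]),np.sin(d[2]);e=X[:,:2]-d[:2];return np.c_[c*e[:,0]+s*e[:,1],-s*e[:,0]+c*e[:,1]]
X=onz('w2',t,.122);print('pegs',X,loc(X))
print('switch top',onz('w2',A([(55,164)]),.099),loc(onz('w2',A([(55,164)]),.099)),'disc',onz('w2',A([(92,148)]),.062),loc(onz('w2',A([(92,148)]),.062)))
F=[(.029,.042,.024),(.029,-.042,.024),(-.029,-.042,.024),(-.029,.042,.024)]
print('old');f=fit('w2',np.array(F)+[0,0,.055],A([(530,72),(742,68),(738,214),(531,217)]),[.5,.1,.33]);print(loc(f[:2][None]))
X=onz('w2',A([(650,152)]),.115);print('rib',X,loc(X))
print('new');n=fit('w1',F,B([(55,287),(247,325),(213,472),(28,437)]),[.62,-.26,.1])
print(onz('w1',B([(157,293)]),.06),onz('w1',B([(130,430)]),.06))
Q=[(.065,.075,.018),(.065,-.075,.018),(-.065,-.075,.018),(-.065,.075,.018)]
print('tray');fit('w1',Q,D([(515,62),(648,135),(580,250),(455,186)]),[.57,-.4,0])
# two-view heights
c=lambda L:(np.array(L)-[600,276])/4+[335,155]
print('new body far-left corner',tri([('w1',B([(55,287)])[0]),('top0',c([(641,340)])[0])]), tri([('w1',B([(247,325)])[0]),('top0',c([(753,328)])[0])]))
print('peg tips',[tri([('w2',a),('top0',b)])[0] for a,b in zip(t,tt)])
print('new predicted in top0',proj('top0',place(n,F)), c([(641,340),(753,328),(760,400),(650,413)]))
E
```

```text
dryer
[0.553 0.236] 19.40419960431283 rms px 3.2853504123486275
[0.5557 0.234 ] 19.323756207761896 rms px 2.7252188250384526
pegs [[0.568  0.3757 0.122 ]
 [0.5965 0.2955 0.122 ]
 [0.6251 0.2173 0.122 ]
 [0.6529 0.1375 0.122 ]] [[ 0.0605  0.1268]
 [ 0.0608  0.0417]
 [ 0.0618 -0.0416]
 [ 0.0614 -0.1261]]
switch top [[0.4518 0.3372 0.099 ]] [[-0.0619  0.1291]] disc [[0.4527 0.3357 0.062 ]] [[-0.0616  0.1274]]
old
[0.5267 0.121 ] 19.49989509414484 rms px 0.6263460244356429
[[-0.063  -0.0997]]
rib [[0.5287 0.1232 0.115 ]] [[-0.0604 -0.0983]]
new
[ 0.6283 -0.2719] 7.833870057577446 rms px 1.0639939093141935
[[ 0.651  -0.2682  0.06  ]] [[ 0.6027 -0.2745  0.06  ]]
tray
[ 0.5716 -0.4034] -7.360364749216881 rms px 2.984031962571852
new body far-left corner (array([ 0.6568, -0.2273,  0.0062]), [np.float64(0.00017890862130330983), np.float64(0.00017890862130324955)]) (array([ 0.6603, -0.3074,  0.0344]), [np.float64(0.0006389949031713483), np.float64(0.000638994903171383)])
peg tips [array([0.5648, 0.3563, 0.1488]), array([0.6078, 0.3089, 0.0416]), array([0.6329, 0.2184, 0.0684]), array([0.6576, 0.1321, 0.0963])]
new predicted in top0 [[345.8075 171.3318]
 [373.1099 168.2855]
 [375.8329 186.7128]
 [348.3367 189.7625]] [[345.25 171.  ]
 [373.25 168.  ]
 [375.   186.  ]
 [347.5  189.25]]
```

Emit:
jog_arm(moves=[{"x":0.0048,"y":-0.0099,"z":-0.03,"rx":0,"ry":0,"rz":0.026,"claw":0.05},{"x":0.0048,"y":-0.0099,"z":-0.03,"rx":0,"ry":0,"rz":0,"claw":0.05},{"x":0.0048,"y":-0.0099,"z":-0.03,"rx":0,"ry":0,"rz":0,"claw":0.05},{"x":0.0048,"y":-0.0099,"z":-0.03,"rx":0,"ry":0,"rz":0,"claw":0.05},{"x":0.0048,"y":-0.0099,"z":-0.03,"rx":0,"ry":0,"rz":0,"claw":0.05},{"x":0.0048,"y":-0.0099,"z":-0.02,"rx":0,"ry":0,"rz":0,"claw":0.05},{"x":0.0048,"y":-0.0099,"z":-0.02,"rx":0,"ry":0,"rz":0,"claw":0.05},{"x":0,"y":0,"z":-0.02,"rx":0,"ry":0,"rz":0,"claw":0.05},{"x":0,"y":0,"z":-0.02,"rx":0,"ry":0,"rz":0,"claw":0.05},{"x":0,"y":0,"z":-0.016,"rx":0,"ry":0,"rz":0,"claw":0.05}])

```text
time: 3.63
eef_pos: [0.5267, 0.1218, 0.0837]
tcp_rot: [[0.943, 0.334, -0.001], [0.334, -0.943, -0.0], [-0.001, -0.0, -1.0]]
ft_force: [-0.5, 0.3, 0.3]
grip_width: 0.0497
grasp_force: 0.0
```

Emit:
jog_arm(moves=[{"x":0,"y":0,"z":0,"rx":0,"ry":0,"rz":0,"claw":0.0},{"x":0,"y":0,"z":0,"rx":0,"ry":0,"rz":0,"claw":0.0},{"x":0,"y":0,"z":0,"rx":0,"ry":0,"rz":0,"claw":0.0},{"x":0,"y":0,"z":0,"rx":0,"ry":0,"rz":0,"claw":0.0},{"x":0,"y":0,"z":0,"rx":0,"ry":0,"rz":0,"claw":0.0},{"x":0,"y":0,"z":0,"rx":0,"ry":0,"rz":0,"claw":0.0},{"x":0,"y":0,"z":0,"rx":0,"ry":0,"rz":0,"claw":0.0},{"x":0,"y":0,"z":0,"rx":0,"ry":0,"rz":0,"claw":0.0},{"x":0,"y":0,"z":0,"rx":0,"ry":0,"rz":0,"claw":0.0},{"x":0,"y":0,"z":0,"rx":0,"ry":0,"rz":0,"claw":0.0}], squeeze=60)

```text
time: 4.47
eef_pos: [0.5279, 0.1224, 0.0865]
tcp_rot: [[0.943, 0.334, 0.002], [0.334, -0.943, 0.0], [0.002, 0.001, -1.0]]
ft_force: [-1.3, -1.4, 5.9]
grip_width: 0.0131
grasp_force: 59.7
```

Emit:
jog_arm(moves=[{"x":-0.0015,"y":0.004,"z":0.001,"rx":0,"ry":0,"rz":0,"claw":0.0},{"x":-0.0015,"y":0.004,"z":0,"rx":0,"ry":0,"rz":0,"claw":0.0},{"x":-0.003,"y":0.0085,"z":0,"rx":0,"ry":0,"rz":0,"claw":0.0},{"x":-0.0043,"y":0.0121,"z":0,"rx":0,"ry":0,"rz":0,"claw":0.0},{"x":-0.0055,"y":0.0155,"z":0,"rx":0,"ry":0,"rz":0,"claw":0.0},{"x":-0.0055,"y":0.0155,"z":0,"rx":0,"ry":0,"rz":0,"claw":0.0},{"x":-0.0055,"y":0.0155,"z":0,"rx":0,"ry":0,"rz":0,"claw":0.0},{"x":-0.0055,"y":0.0155,"z":0,"rx":0,"ry":0,"rz":0,"claw":0.0},{"x":-0.0055,"y":0.0155,"z":0,"rx":0,"ry":0,"rz":0,"claw":0.0},{"x":-0.0055,"y":0.0155,"z":0,"rx":0,"ry":0,"rz":0,"claw":0.0}])

```text
time: 5.3
eef_pos: [0.4836, 0.2447, 0.0865]
tcp_rot: [[0.943, 0.334, 0.001], [0.334, -0.943, 0.0], [0.001, 0.0, -1.0]]
ft_force: [-0.2, -0.2, 0.7]
grip_width: 0.0133
grasp_force: 59.2
```

Emit:
jog_arm(moves=[{"x":0,"y":0,"z":0,"rx":0,"ry":0,"rz":0,"claw":0.0},{"x":0,"y":0,"z":0.005,"rx":0,"ry":0,"rz":0,"claw":0.0},{"x":0,"y":0,"z":0.01,"rx":0,"ry":0,"rz":0,"claw":0.0},{"x":0,"y":0,"z":0.02,"rx":0,"ry":0,"rz":0,"claw":0.0},{"x":0,"y":0,"z":0.03,"rx":0,"ry":0,"rz":0,"claw":0.0},{"x":0,"y":0,"z":0.03,"rx":0,"ry":0,"rz":0,"claw":0.0},{"x":0,"y":0,"z":0.03,"rx":0,"ry":0,"rz":0,"claw":0.0},{"x":0,"y":0,"z":0.03,"rx":0,"ry":0,"rz":0,"claw":0.0},{"x":0,"y":0,"z":0,"rx":0,"ry":0,"rz":0,"claw":0.0},{"x":0,"y":0,"z":0,"rx":0,"ry":0,"rz":0,"claw":0.0}])

```text
time: 6.13
eef_pos: [0.4852, 0.2435, 0.2439]
tcp_rot: [[0.943, 0.333, 0.005], [0.333, -0.943, 0.001], [0.005, 0.0, -1.0]]
ft_force: [0.4, 0.3, -3.9]
grip_width: 0.0132
grasp_force: 59.1
```

```bash
python3 - <<'E'
from h import *
s=state();print(s['eef_pos'],s['joints'],s['time'])
snap('wrist','w3');crop('w3',0,0,560,420,1,'w3c')
E
```

```text
[0.4851897  0.24350812 0.24393271] [   1.23474034   14.71736509  -37.74007488   89.28371487    9.20598075
   78.86073294 -107.90903939] 6.1333
```

View pics/w3c.png

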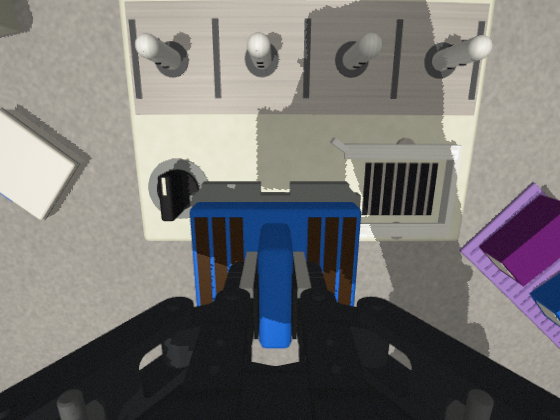

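Cassette is clear of the guides and level in the grip. I'm carrying it to the tray.

Emit:
jog_arm(moves=[{"x":0.0043,"y":-0.033,"z":0,"rx":0,"ry":0,"rz":-0.024,"claw":0},{"x":0.0043,"y":-0.033,"z":0,"rx":0,"ry":0,"rz":-0.024,"claw":0},{"x":0.0043,"y":-0.033,"z":0,"rx":0,"ry":0,"rz":-0.024,"claw":0},{"x":0.0043,"y":-0.033,"z":0,"rx":0,"ry":0,"rz":-0.024,"claw":0},{"x":0.0043,"y":-0.033,"z":0,"rx":0,"ry":0,"rz":-0.024,"claw":0},{"x":0.0043,"y":-0.033,"z":0,"rx":0,"ry":0,"rz":-0.024,"claw":0},{"x":0.0043,"y":-0.033,"z":0,"rx":0,"ry":0,"rz":-0.024,"claw":0},{"x":0.0043,"y":-0.033,"z":0,"rx":0,"ry":0,"rz":-0.024,"claw":0},{"x":0.0043,"y":-0.033,"z":0,"rx":0,"ry":0,"rz":-0.024,"claw":0},{"x":0.0043,"y":-0.033,"z":0,"rx":0,"ry":0,"rz":-0.024,"claw":0}])

```text
time: 7.02
eef_pos: [0.5256, -0.0883, 0.2397]
tcp_rot: [[0.995, 0.099, -0.003], [0.099, -0.995, 0.0], [-0.003, -0.001, -1.0]]
ft_force: [-0.2, -0.2, -2.1]
grip_width: 0.0133
grasp_force: 59.1
```

Emit:
jog_arm(moves=[{"x":0.0043,"y":-0.033,"z":0,"rx":0,"ry":0,"rz":-0.024,"claw":0},{"x":0.0043,"y":-0.033,"z":0,"rx":0,"ry":0,"rz":-0.024,"claw":0},{"x":0.0043,"y":-0.033,"z":0,"rx":0,"ry":0,"rz":-0.024,"claw":0},{"x":0.0043,"y":-0.033,"z":0,"rx":0,"ry":0,"rz":-0.024,"claw":0},{"x":0.0043,"y":-0.033,"z":0,"rx":0,"ry":0,"rz":-0.024,"claw":0},{"x":0.0043,"y":-0.033,"z":-0.01,"rx":0,"ry":0,"rz":-0.024,"claw":0},{"x":0.0043,"y":-0.033,"z":-0.01,"rx":0,"ry":0,"rz":-0.024,"claw":0},{"x":0.0043,"y":-0.033,"z":-0.01,"rx":0,"ry":0,"rz":-0.024,"claw":0},{"x":0.0043,"y":-0.033,"z":-0.01,"rx":0,"ry":0,"rz":-0.024,"claw":0},{"x":0.0043,"y":-0.0195,"z":-0.02,"rx":0,"ry":0,"rz":-0.024,"claw":0}])

```text
time: 7.85
eef_pos: [0.5678, -0.408, 0.1804]
tcp_rot: [[0.989, -0.145, -0.001], [-0.145, -0.989, -0.002], [-0.001, 0.003, -1.0]]
ft_force: [-0.6, -0.5, -1.0]
grip_width: 0.0135
grasp_force: 59.2
```

```bash
python3 - <<'E'
from h import *
s=state();print(s['eef_pos'],s['joints'],s['time'])
snap('wrist','w4')
snap('top','t4')
E
```

```text
[ 0.56783192 -0.40800932  0.18040634] [ 40.4179023   33.42159832 -12.09562715  68.59132252   6.91412556
  78.64514219 -69.40061635] 7.85
```

View pics/w4.png

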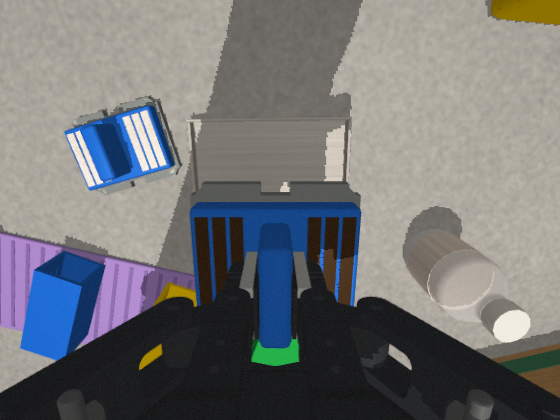

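```bash
python3 - <<'E'
from fit import *
print(onz('w4',[(190,120),(350,118)],.018))
F=[(.029,.042,.024),(.029,-.042,.024),(-.029,-.042,.024),(-.029,.042,.024)]
print(place([.5678,-.408,-.145],[(.065,.075,.018),(.065,-.075,.018)]))
fit('w4',F,np.array([(67,132),(151,107),(174,164),(93,190)]),[.628,-.272,.136])
E
```

```text
[[ 0.645  -0.3417  0.018 ]
 [ 0.6258 -0.4848  0.018 ]]
[[ 0.643  -0.3432  0.018 ]
 [ 0.6213 -0.4916  0.018 ]]
[ 0.6292 -0.2751] 7.864726719343292 rms px 1.8175318373547604
```

Emit:
jog_arm(moves=[{"x":0,"y":0,"z":-0.03,"rx":0,"ry":0,"rz":0,"claw":0},{"x":0,"y":0,"z":-0.03,"rx":0,"ry":0,"rz":0,"claw":0},{"x":0,"y":0,"z":-0.03,"rx":0,"ry":0,"rz":0,"claw":0},{"x":0,"y":0,"z":-0.02,"rx":0,"ry":0,"rz":0,"claw":0},{"x":0,"y":0,"z":-0.01,"rx":0,"ry":0,"rz":0,"claw":0},{"x":0,"y":0,"z":-0.01,"rx":0,"ry":0,"rz":0,"claw":0},{"x":0,"y":0,"z":-0.005,"rx":0,"ry":0,"rz":0,"claw":0},{"x":0,"y":0,"z":-0.004,"rx":0,"ry":0,"rz":0,"claw":0},{"x":0,"y":0,"z":-0.004,"rx":0,"ry":0,"rz":0,"claw":0},{"x":0,"y":0,"z":0,"rx":0,"ry":0,"rz":0,"claw":0}])

```text
time: 8.78
eef_pos: [0.57, -0.4027, 0.0385]
tcp_rot: [[0.99, -0.139, 0.001], [-0.139, -0.99, -0.0], [0.001, 0.0, -1.0]]
ft_force: [-0.8, -1.0, -1.6]
grip_width: 0.0134
grasp_force: 59.3
```

Emit:
jog_arm(moves=[{"x":0,"y":0,"z":-0.002,"rx":0,"ry":0,"rz":0,"claw":0},{"x":0,"y":0,"z":-0.0015,"rx":0,"ry":0,"rz":0,"claw":0},{"x":0,"y":0,"z":-0.001,"rx":0,"ry":0,"rz":0,"claw":0},{"x":0,"y":0,"z":0,"rx":0,"ry":0,"rz":0,"claw":0},{"x":0,"y":0,"z":0,"rx":0,"ry":0,"rz":0,"claw":0.045},{"x":0,"y":0,"z":0,"rx":0,"ry":0,"rz":0,"claw":0.045},{"x":0,"y":0,"z":0,"rx":0,"ry":0,"rz":0,"claw":0.045},{"x":0,"y":0,"z":0,"rx":0,"ry":0,"rz":0,"claw":0.045},{"x":0,"y":0,"z":0,"rx":0,"ry":0,"rz":0,"claw":0.045},{"x":0,"y":0,"z":0,"rx":0,"ry":0,"rz":0,"claw":0.045}])

```text
time: 9.62
eef_pos: [0.5698, -0.4025, 0.0337]
tcp_rot: [[0.99, -0.139, 0.0], [-0.139, -0.99, 0.0], [-0.0, -0.0, -1.0]]
ft_force: [-0.8, 0.2, 0.4]
grip_width: 0.0447
grasp_force: 0.0
```

Emit:
jog_arm(moves=[{"x":0,"y":0,"z":0.01,"rx":0,"ry":0,"rz":0,"claw":0.045},{"x":0,"y":0,"z":0.02,"rx":0,"ry":0,"rz":0,"claw":0.045},{"x":0,"y":0,"z":0.03,"rx":0,"ry":0,"rz":0,"claw":0.045},{"x":0,"y":0,"z":0.03,"rx":0,"ry":0,"rz":0,"claw":0.045},{"x":0.01,"y":0.022,"z":0.015,"rx":0,"ry":0,"rz":0.046,"claw":0.045},{"x":0.01,"y":0.022,"z":0,"rx":0,"ry":0,"rz":0.046,"claw":0.045},{"x":0.01,"y":0.022,"z":0,"rx":0,"ry":0,"rz":0.046,"claw":0.045},{"x":0.01,"y":0.022,"z":0,"rx":0,"ry":0,"rz":0.046,"claw":0.045},{"x":0.01,"y":0.022,"z":0,"rx":0,"ry":0,"rz":0.046,"claw":0.045},{"x":0.009,"y":0.0205,"z":0,"rx":0,"ry":0,"rz":0.046,"claw":0.045}])

```text
time: 10.45
eef_pos: [0.6296, -0.2692, 0.1388]
tcp_rot: [[0.99, 0.141, 0.0], [0.141, -0.99, 0.001], [0.0, -0.001, -1.0]]
ft_force: [0.6, -0.3, 0.5]
grip_width: 0.0451
grasp_force: 0.0
```

```bash
python3 - <<'E'
from h import *
s=state();print(s['eef_pos'],s['joints'],s['time'],s['tcp_rot'][:,0])
snap('wrist','w5')
E
```

```text
[ 0.62956486 -0.26919161  0.13878883] [ 31.6153093   33.54746254 -17.25206028  74.40932746   9.79711972
  73.48980602 -67.58631956] 10.45 [9.89972926e-01 1.41257168e-01 1.34597581e-04]
```

View pics/w5.png

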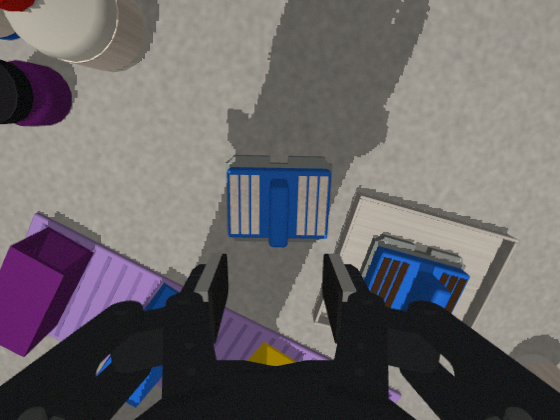

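```bash
python3 - <<'E'
from fit import *
F=[(.029,.042,.024),(.029,-.042,.024),(-.029,-.042,.024),(-.029,.042,.024)]
fit('w5',F,np.array([(229,169),(330,169),(328,237),(228,237)]),[.628,-.272,.136])
print(onz('w5',[(279,181),(278,245)],.06))
E
```

```text
[ 0.6311 -0.2713] 7.771884253006378 rms px 1.3371196015656046
[[ 0.6569 -0.2673  0.06  ]
 [ 0.6101 -0.2734  0.06  ]]
```

Emit:
jog_arm(moves=[{"x":0.002,"y":-0.002,"z":-0.03,"rx":0,"ry":0,"rz":0,"claw":0.045},{"x":0,"y":0,"z":-0.03,"rx":0,"ry":0,"rz":0,"claw":0.045},{"x":0,"y":0,"z":-0.02,"rx":0,"ry":0,"rz":0,"claw":0.045},{"x":0,"y":0,"z":-0.02,"rx":0,"ry":0,"rz":0,"claw":0.045},{"x":0,"y":0,"z":-0.0075,"rx":0,"ry":0,"rz":0,"claw":0.045},{"x":0,"y":0,"z":0,"rx":0,"ry":0,"rz":0,"claw":0.0},{"x":0,"y":0,"z":0,"rx":0,"ry":0,"rz":0,"claw":0.0},{"x":0,"y":0,"z":0,"rx":0,"ry":0,"rz":0,"claw":0.0},{"x":0,"y":0,"z":0,"rx":0,"ry":0,"rz":0,"claw":0.0},{"x":0,"y":0,"z":0,"rx":0,"ry":0,"rz":0,"claw":0.0}])

```text
time: 11.33
eef_pos: [0.6317, -0.2744, 0.0328]
tcp_rot: [[0.991, 0.136, 0.002], [0.136, -0.991, -0.001], [0.002, 0.001, -1.0]]
ft_force: [-0.2, 0.7, 2.7]
grip_width: 0.0129
grasp_force: 62.1
```

Emit:
jog_arm(moves=[{"x":0,"y":0,"z":0,"rx":0,"ry":0,"rz":0,"claw":0.0},{"x":0,"y":0,"z":0,"rx":0,"ry":0,"rz":0,"claw":0.0},{"x":0,"y":0,"z":0.01,"rx":0,"ry":0,"rz":0,"claw":0.0},{"x":0,"y":0,"z":0.02,"rx":0,"ry":0,"rz":0,"claw":0.0},{"x":0,"y":0,"z":0.03,"rx":0,"ry":0,"rz":0,"claw":0.0},{"x":0,"y":0,"z":0.04,"rx":0,"ry":0,"rz":0,"claw":0.0},{"x":0,"y":0,"z":0.04,"rx":0,"ry":0,"rz":0,"claw":0.0},{"x":0,"y":0,"z":0.04,"rx":0,"ry":0,"rz":0,"claw":0.0},{"x":0,"y":0,"z":0.02,"rx":0,"ry":0,"rz":0,"claw":0.0},{"x":0,"y":0,"z":0,"rx":0,"ry":0,"rz":0,"claw":0.0}])

```text
time: 12.17
eef_pos: [0.633, -0.2746, 0.2392]
tcp_rot: [[0.991, 0.136, 0.01], [0.136, -0.991, -0.004], [0.009, 0.005, -1.0]]
ft_force: [-0.6, -0.1, -0.3]
grip_width: 0.0123
grasp_force: 61.6
```

Emit:
jog_arm(moves=[{"x":-0.0107,"y":0.0371,"z":0,"rx":0,"ry":0,"rz":0.0146,"claw":0},{"x":-0.0107,"y":0.0371,"z":0,"rx":0,"ry":0,"rz":0.0146,"claw":0},{"x":-0.0107,"y":0.0371,"z":0,"rx":0,"ry":0,"rz":0.0146,"claw":0},{"x":-0.0107,"y":0.0371,"z":0,"rx":0,"ry":0,"rz":0.0146,"claw":0},{"x":-0.0107,"y":0.0371,"z":0,"rx":0,"ry":0,"rz":0.0146,"claw":0},{"x":-0.0107,"y":0.0371,"z":0,"rx":0,"ry":0,"rz":0.0146,"claw":0},{"x":-0.0107,"y":0.0371,"z":0,"rx":0,"ry":0,"rz":0.0146,"claw":0},{"x":-0.0107,"y":0.0371,"z":0,"rx":0,"ry":0,"rz":0.0146,"claw":0},{"x":-0.0107,"y":0.0371,"z":0,"rx":0,"ry":0,"rz":0.0146,"claw":0},{"x":-0.0107,"y":0.0371,"z":0,"rx":0,"ry":0,"rz":0.0146,"claw":0}])

```text
time: 13.0
eef_pos: [0.5224, 0.0984, 0.231]
tcp_rot: [[0.96, 0.28, -0.001], [0.28, -0.96, -0.001], [-0.001, 0.0, -1.0]]
ft_force: [0.9, 0.7, -0.8]
grip_width: 0.0128
grasp_force: 61.5
```

Emit:
jog_arm(moves=[{"x":-0.0107,"y":0.0371,"z":0,"rx":0,"ry":0,"rz":0.0146,"claw":0},{"x":-0.0107,"y":0.0371,"z":0,"rx":0,"ry":0,"rz":0.0146,"claw":0},{"x":-0.0107,"y":0.0371,"z":0,"rx":0,"ry":0,"rz":0.0146,"claw":0},{"x":-0.0107,"y":0.037,"z":0,"rx":0,"ry":0,"rz":0.0146,"claw":0},{"x":0,"y":0,"z":-0.03,"rx":0,"ry":0,"rz":0,"claw":0},{"x":0,"y":0,"z":-0.03,"rx":0,"ry":0,"rz":0,"claw":0},{"x":0,"y":0,"z":-0.03,"rx":0,"ry":0,"rz":0,"claw":0},{"x":0,"y":0,"z":0,"rx":0,"ry":0,"rz":0,"claw":0},{"x":0,"y":0,"z":0,"rx":0,"ry":0,"rz":0,"claw":0},{"x":0,"y":0,"z":0,"rx":0,"ry":0,"rz":0,"claw":0}])

```text
time: 13.83
eef_pos: [0.4815, 0.2455, 0.1428]
tcp_rot: [[0.942, 0.334, 0.001], [0.334, -0.942, 0.001], [0.001, -0.0, -1.0]]
ft_force: [-0.3, 0.4, 0.3]
grip_width: 0.013
grasp_force: 61.5
```

```bash
python3 - <<'E'
from h import *
s=state();print(s['eef_pos'],s['joints'],s['time'],s['tcp_rot'])
snap('wrist','w6')
E
```

```text
[0.48154467 0.24553093 0.14279707] [  -1.42299732   18.57993531  -35.07410149   97.87373891   11.4687459
   67.08180587 -110.03168539] 13.8333 [[ 9.42410744e-01  3.34455784e-01  1.14796961e-03]
 [ 3.34455097e-01 -9.42411387e-01  7.51894667e-04]
 [ 1.33333516e-03 -3.24649325e-04 -9.99999058e-01]]
```

View pics/w6.png

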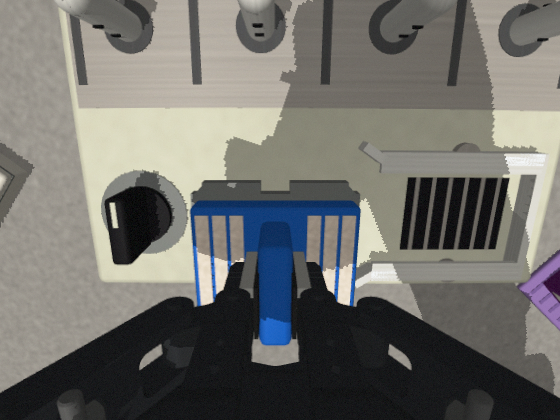

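The fresh cassette is held square, about 1 mm from where the old one sat in the grip. The guide mouth is at about (375,155) to (375,275). Now lowering and sliding in.

Emit:
jog_arm(moves=[{"x":0.0005,"y":0,"z":-0.025,"rx":0,"ry":0,"rz":0,"claw":0},{"x":0,"y":0,"z":-0.018,"rx":0,"ry":0,"rz":0,"claw":0},{"x":0,"y":0,"z":-0.008,"rx":0,"ry":0,"rz":0,"claw":0},{"x":0,"y":0,"z":-0.003,"rx":0,"ry":0,"rz":0,"claw":0},{"x":0,"y":0,"z":0,"rx":0,"ry":0,"rz":0,"claw":0},{"x":0.0033,"y":-0.0094,"z":0,"rx":0,"ry":0,"rz":0,"claw":0},{"x":0.0033,"y":-0.0094,"z":0,"rx":0,"ry":0,"rz":0,"claw":0},{"x":0.0033,"y":-0.0094,"z":0,"rx":0,"ry":0,"rz":0,"claw":0},{"x":0.0033,"y":-0.0094,"z":0,"rx":0,"ry":0,"rz":0,"claw":0},{"x":0,"y":0,"z":0,"rx":0,"ry":0,"rz":0,"claw":0}])

```text
time: 14.72
eef_pos: [0.497, 0.2047, 0.0879]
tcp_rot: [[0.944, 0.331, 0.003], [0.331, -0.944, -0.0], [0.002, 0.001, -1.0]]
ft_force: [1.8, -0.2, -0.3]
grip_width: 0.013
grasp_force: 61.5
```

Emit:
jog_arm(moves=[{"x":0.0033,"y":-0.0094,"z":0,"rx":0,"ry":0,"rz":0,"claw":0},{"x":0.0033,"y":-0.0094,"z":0,"rx":0,"ry":0,"rz":0,"claw":0},{"x":0.0033,"y":-0.0094,"z":0,"rx":0,"ry":0,"rz":0,"claw":0},{"x":0.0033,"y":-0.0094,"z":0,"rx":0,"ry":0,"rz":0,"claw":0},{"x":0.0033,"y":-0.0094,"z":0,"rx":0,"ry":0,"rz":0,"claw":0},{"x":0.0033,"y":-0.0094,"z":0,"rx":0,"ry":0,"rz":0,"claw":0},{"x":0.0033,"y":-0.0094,"z":0,"rx":0,"ry":0,"rz":0,"claw":0},{"x":0.0027,"y":-0.0075,"z":0,"rx":0,"ry":0,"rz":0,"claw":0},{"x":0.001,"y":-0.0028,"z":0,"rx":0,"ry":0,"rz":0,"claw":0},{"x":0,"y":0,"z":0,"rx":0,"ry":0,"rz":0,"claw":0}])

```text
time: 15.55
eef_pos: [0.5227, 0.1316, 0.088]
tcp_rot: [[0.943, 0.334, 0.002], [0.334, -0.943, 0.002], [0.003, -0.001, -1.0]]
ft_force: [4.1, 2.4, -0.3]
grip_width: 0.0132
grasp_force: 61.8
```

Emit:
jog_arm(moves=[{"x":0.0014,"y":-0.0028,"z":0,"rx":0,"ry":0,"rz":0,"claw":0},{"x":0.0014,"y":-0.0028,"z":0,"rx":0,"ry":0,"rz":0,"claw":0},{"x":0.0014,"y":-0.0028,"z":0,"rx":0,"ry":0,"rz":0,"claw":0},{"x":0.001,"y":-0.0024,"z":0,"rx":0,"ry":0,"rz":0,"claw":0},{"x":0,"y":0,"z":0,"rx":0,"ry":0,"rz":0,"claw":0},{"x":0,"y":0,"z":0,"rx":0,"ry":0,"rz":0,"claw":0},{"x":0,"y":0,"z":0,"rx":0,"ry":0,"rz":0,"claw":0},{"x":0,"y":0,"z":0,"rx":0,"ry":0,"rz":0,"claw":0},{"x":0,"y":0,"z":0,"rx":0,"ry":0,"rz":0,"claw":0},{"x":0,"y":0,"z":0,"rx":0,"ry":0,"rz":0,"claw":0}])

```text
time: 16.38
eef_pos: [0.5272, 0.1201, 0.0878]
tcp_rot: [[0.943, 0.334, 0.001], [0.334, -0.943, -0.0], [0.001, 0.001, -1.0]]
ft_force: [-0.1, 0.8, 5.2]
grip_width: 0.0127
grasp_force: 62.4
```

Emit:
jog_arm(moves=[{"x":0.0007,"y":-0.0019,"z":0,"rx":0,"ry":0,"rz":0,"claw":0},{"x":0,"y":0,"z":0,"rx":0,"ry":0,"rz":0,"claw":0},{"x":0,"y":0,"z":0,"rx":0,"ry":0,"rz":0,"claw":0},{"x":0,"y":0,"z":0,"rx":0,"ry":0,"rz":0,"claw":0},{"x":0,"y":0,"z":0,"rx":0,"ry":0,"rz":0,"claw":0},{"x":0,"y":0,"z":0,"rx":0,"ry":0,"rz":0,"claw":0},{"x":0,"y":0,"z":0,"rx":0,"ry":0,"rz":0,"claw":0},{"x":0,"y":0,"z":0,"rx":0,"ry":0,"rz":0,"claw":0},{"x":0,"y":0,"z":0,"rx":0,"ry":0,"rz":0,"claw":0},{"x":0,"y":0,"z":0,"rx":0,"ry":0,"rz":0,"claw":0}])

```text
time: 17.22
eef_pos: [0.5272, 0.12, 0.0878]
tcp_rot: [[0.942, 0.336, 0.0], [0.336, -0.942, 0.001], [0.001, -0.001, -1.0]]
ft_force: [-1.3, 4.6, 5.6]
grip_width: 0.013
grasp_force: 62.6
```

Emit:
jog_arm(moves=[{"x":-0.0006,"y":0.0016,"z":0,"rx":0,"ry":0,"rz":0,"claw":0},{"x":0,"y":0,"z":0,"rx":0,"ry":0,"rz":0,"claw":0.05},{"x":0,"y":0,"z":0,"rx":0,"ry":0,"rz":0,"claw":0.05},{"x":0,"y":0,"z":0,"rx":0,"ry":0,"rz":0,"claw":0.05},{"x":0,"y":0,"z":0.005,"rx":0,"ry":0,"rz":0,"claw":0.05},{"x":0,"y":0,"z":0.02,"rx":0,"ry":0,"rz":0,"claw":0.05},{"x":0,"y":0,"z":0.04,"rx":0,"ry":0,"rz":0,"claw":0.05},{"x":0,"y":0,"z":0.04,"rx":0,"ry":0,"rz":0,"claw":0.05},{"x":0,"y":0,"z":0.04,"rx":0,"ry":0,"rz":0,"claw":0.07},{"x":0,"y":0,"z":0.04,"rx":0,"ry":0,"rz":0,"claw":0.07}])

```text
time: 18.05
eef_pos: [0.5261, 0.1202, 0.2744]
tcp_rot: [[0.942, 0.335, -0.0], [0.335, -0.942, -0.0], [-0.0, -0.0, -1.0]]
ft_force: [0.9, 0.5, -0.1]
grip_width: 0.0699
grasp_force: 0.0
```

Emit:
jog_arm(moves=[{"x":-0.005,"y":-0.03,"z":0.006,"rx":0,"ry":0,"rz":-0.06,"claw":0.07},{"x":-0.005,"y":-0.03,"z":0.006,"rx":0,"ry":0,"rz":-0.06,"claw":0.07},{"x":-0.005,"y":-0.03,"z":0.006,"rx":0,"ry":0,"rz":-0.06,"claw":0.07},{"x":-0.005,"y":-0.03,"z":0.006,"rx":0,"ry":0,"rz":-0.06,"claw":0.07},{"x":-0.005,"y":-0.03,"z":0.006,"rx":0,"ry":0,"rz":-0.06,"claw":0.07},{"x":0,"y":0,"z":0,"rx":0,"ry":0,"rz":-0.06,"claw":0.07},{"x":0,"y":0,"z":0,"rx":0,"ry":0,"rz":-0.06,"claw":0.07},{"x":0,"y":0,"z":0,"rx":0,"ry":0,"rz":-0.06,"claw":0.07},{"x":0,"y":0,"z":0,"rx":0,"ry":0,"rz":-0.06,"claw":0.07},{"x":0,"y":0,"z":0,"rx":0,"ry":0,"rz":-0.06,"claw":0.07}])

```text
time: 18.88
eef_pos: [0.5015, -0.0297, 0.3024]
tcp_rot: [[0.966, -0.259, -0.0], [-0.259, -0.966, 0.0], [-0.0, 0.0, -1.0]]
ft_force: [0.1, -0.2, 0.2]
grip_width: 0.0697
grasp_force: 0.0
```

```bash
python3 - <<'E'
from h import *
s=state();print(s['eef_pos'],s['joints'],s['time'],s['tcp_rot'])
snap('wrist','w7');crop('w7',0,0,560,420,1.42,'w7c')
E
```

```text
[ 0.50149038 -0.02973418  0.30244623] [  21.68926359    6.6148687   -24.10730186   89.18104253    2.70739989
   84.79675835 -107.5307627 ] 18.8833 [[ 9.65886509e-01 -2.58965612e-01 -2.51636300e-04]
 [-2.58965620e-01 -9.65886540e-01  2.04616924e-07]
 [-2.43105104e-04  6.49675138e-05 -9.99999968e-01]]
```

View pics/w7c.png

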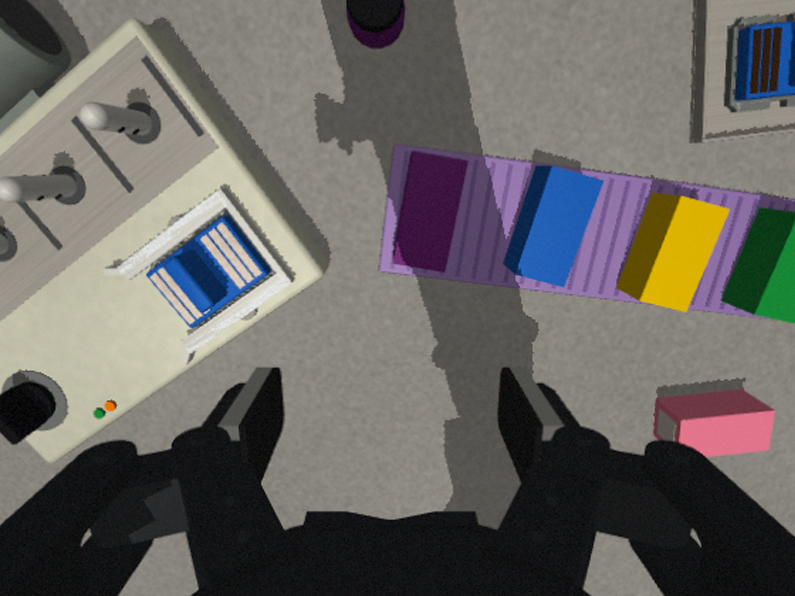

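w7 shows the fresh cassette in its guides. The purple, blue, yellow and green jars are at display (430,210), (553,225), (675,250) and (765,265), and the spent cassette is in the tray. I'll check that the cassette is home and fit the jar poses by silhouette.

```bash
cat > jars.py <<'E'
from fit import *
from scipy.optimize import minimize
HUE={'purple':(135,165),'blue':(100,125),'yellow':(18,35),'green':(45,85)}
def jar(fn,col,x0,show=False):
    im=cv2.imread(f'pics/{fn}.png');h=cv2.cvtColor(im,cv2.COLOR_BGR2HSV);lo,hi=HUE[col]
    m=((h[...,0]>=lo)&(h[...,0]<=hi)&(h[...,1]>150)&(h[...,2]>25)).astype(np.uint8)
    L,W=.0475,.023;P=np.array([(a,b,z) for a in(-L,L) for b in(-W,W) for z in(.006,.052)])
    c=proj(fn,[[x0[0],x0[1],.03]])[0]
    roi=np.zeros_like(m);cv2.circle(roi,tuple(int(v) for v in c),75,1,-1);m&=roi
    n,lab,st,_=cv2.connectedComponentsWithStats(m);k=1+st[1:,4].argmax();m=(lab==k).astype(np.uint8)
    hull=cv2.convexHull(cv2.findNonZero(m));M=np.zeros_like(m,np.float32);cv2.fillConvexPoly(M,hull,1);M=cv2.GaussianBlur(M,(0,0),.7)
    def cost(p):
        uv=proj(fn,place(p,P));H=cv2.convexHull((uv*64).astype(np.int32).reshape(-1,1,2))
        a=np.zeros(m.shape,np.uint8);cv2.fillConvexPoly(a,np.int32(H),255,cv2.LINE_AA,6);return np.abs(cv2.GaussianBlur(a/np.float32(255),(0,0),.7)-M).sum()
    b=None
    for dy in(-.15,.15):
        r=minimize(cost,x0+np.array([0,0,dy]),method='Nelder-Mead',options=dict(initial_simplex=np.array(x0)+np.array([[0,0,dy],[.02,0,dy],[0,.02,dy],[0,0,dy+.2]]),xatol=1e-4,fatol=.5,maxiter=200))
        if b is None or r.fun<b.fun:b=r
    print(fn,col,b.x[:2],'deg %.1f'%np.degrees(b.x[2]),'xor %.0f of %.0f'%(b.fun,M.sum()));return b.x
E
python3 - <<'E'
from jars import *
F=np.array([(.029,.042,.024),(.029,-.042,.024),(-.029,-.042,.024),(-.029,.042,.024)])+[0,0,.055]
fit('w7',F,np.array([(147,274),(227,210),(273,268),(192,330)])/1.42,[.5,.1,.33])
jar('w7','purple',np.array([.52,-.06,-.4]));jar('w7','blue',np.array([.48,-.17,-.4]));jar('w7','yellow',np.array([.43,-.27,-.4]))
for c,x in(('purple',[.52,-.06,-.4]),('blue',[.48,-.17,-.4]),('yellow',[.43,-.27,-.4]),('green',[.39,-.37,-.4])):jar('w1',c,np.array(x))
E
```

```text
[0.5273 0.1161] 20.47150237528561 rms px 1.4871332065760916
w7 purple [ 0.5226 -0.0684] deg -24.5 xor 216 of 3160
w7 blue [ 0.4823 -0.1715] deg -29.5 xor 154 of 3838
w7 yellow [ 0.4311 -0.275 ] deg -28.4 xor 129 of 4270
w1 purple [ 0.5221 -0.0695] deg -24.5 xor 257 of 4119
w1 blue [ 0.4821 -0.1722] deg -30.5 xor 177 of 3076
w1 yellow [ 0.43   -0.2752] deg -27.5 xor 127 of 2691
w1 green [ 0.3906 -0.3763] deg -28.5 xor 186 of 2760
```

Emit:
jog_arm(moves=[{"x":-0.0067,"y":0,"z":-0.008,"rx":0,"ry":0,"rz":-0.083,"claw":0.065},{"x":-0.0067,"y":0,"z":-0.008,"rx":0,"ry":0,"rz":-0.083,"claw":0.065},{"x":-0.0067,"y":0,"z":-0.008,"rx":-0.0465,"ry":-0.1021,"rz":0,"claw":0.065},{"x":-0.0067,"y":0,"z":-0.008,"rx":-0.0465,"ry":-0.1021,"rz":0,"claw":0.065},{"x":-0.0067,"y":0,"z":-0.008,"rx":-0.0465,"ry":-0.1021,"rz":0,"claw":0.065},{"x":-0.0067,"y":0,"z":-0.008,"rx":-0.0465,"ry":-0.1021,"rz":0,"claw":0.065},{"x":-0.0067,"y":0,"z":-0.008,"rx":-0.0465,"ry":-0.1021,"rz":0,"claw":0.065},{"x":-0.0067,"y":0,"z":-0.008,"rx":-0.0465,"ry":-0.1021,"rz":0,"claw":0.065},{"x":-0.0067,"y":0,"z":-0.008,"rx":-0.0465,"ry":-0.1021,"rz":0,"claw":0.065},{"x":-0.0067,"y":0,"z":-0.008,"rx":0,"ry":0,"rz":0,"claw":0.065}])

```text
time: 19.77
eef_pos: [0.4809, -0.0252, 0.2153]
tcp_rot: [[0.742, -0.435, 0.509], [-0.336, -0.9, -0.279], [0.58, 0.036, -0.814]]
ft_force: [-1.3, 0.3, -1.3]
grip_width: 0.0649
grasp_force: 0.0
```

```bash
python3 - <<'E'
from h import *
s=state();print(s['eef_pos'],s['joints'],s['time'],s['tcp_rot'])
E
```

```text
[ 0.48091334 -0.02519959  0.21531862] [  -5.12126889  -14.51618251  -12.65009173  127.99198512   31.79121547
   45.08748453 -151.7861885 ] 19.7667 [[ 0.74246073 -0.43497237  0.50946158]
 [-0.3356857  -0.89971992 -0.27896089]
 [ 0.57971301  0.03609854 -0.81402071]]
```

At 45° tilt and this radius, joint 2 and joint 4 are at their limits. I'll identify the arm's kinematics from the recorded joint and pose pairs and check which tilts are reachable.

```bash
cat > kin.py <<'E'
import numpy as np
from scipy.optimize import least_squares
from scipy.spatial.transform import Rotation as R
J=np.array([[68.359,22.006,.939,78.547,-.361,79.539,-2.664],[40.283,9.845,-13.902,81.549,2.362,88.877,-45.438],[6.768,11.457,-37.372,81.599,6.938,89.243,-102.156],[1.235,14.717,-37.74,89.284,9.206,78.861,-107.909],[40.418,33.422,-12.096,68.591,6.914,78.645,-69.401],[31.615,33.547,-17.252,74.409,9.797,73.49,-67.586],[-1.423,18.58,-35.074,97.874,11.469,67.082,-110.032],[21.689,6.615,-24.107,89.181,2.707,84.797,-107.531],[-5.121,-14.516,-12.650,127.992,31.791,45.087,-151.786]])
X=np.array([[.19343,-.5939,.2305],[.45426,-.28256,.33186],[.49362,.19112,.33137],[.48519,.24351,.24393],[.56783,-.40801,.1804],[.62956,-.26919,.13879],[.48154,.24553,.1428],[.50149,-.02973,.30245],[.48091,-.0252,.21532]])
Z=np.array([[0,0,-1.]]*8+[[.509,-.279,-.814]])
def fk(q,p):
    q=np.radians(np.asarray(q,float)*[s for s in SG]);z=lambda a:R.from_euler('z',a);y=lambda a:R.from_euler('y',a)
    A=z(q[0]+p[4])*y(q[1]);B=A*z(q[2])*y(q[3]);C=B*z(q[4])*y(q[5]);T=C*z(q[6])
    return np.array([0,0,p[0]])+A.apply([p[5],0,p[1]])+B.apply([p[6],0,p[2]])+C.apply([p[7],0,p[3]]),T.as_matrix()
best=None
import itertools
for sg in itertools.product([1,-1],repeat=4):
    SG=[sg[0],1,sg[1],1,sg[2],1,sg[3]]
    for o in np.arange(-3,3.1,.75):
        r=least_squares(lambda p:np.concatenate([np.r_[fk(j,p)[0]-x,.2*(fk(j,p)[1][:,2]-zz)] for j,x,zz in zip(J,X,Z)]),[.3,.35,.35,.25,o,0,0,0])
        if best is None or r.cost<best[0]: best=(r.cost,SG,r.x,r.fun)
SG=best[1];P=best[2]
LO=np.array([-169.22,-14.56,-87.37,10.42,-82.24,.94,-172.7])+2;HI=np.array([169.22,117.87,89.26,133.3,262.24,117.77,172.7])-2
T0=fk(J[0],P)[1]; # yaw offset of tool x
x=np.array([.950843,.309675,0]);l=T0.T@x;YO=np.arctan2(l[1],l[0])
def ik(pos,rot,seeds,n=1):
    rot=np.asarray(rot)@R.from_euler('z',-YO).as_matrix();b=None
    for s in seeds:
        def f(q):
            a,t=fk(q,P);return np.r_[(a-pos)*10,R.from_matrix(t.T@rot).as_rotvec()*3,.0005*(q-s)]
        r=least_squares(f,np.clip(s,LO+.1,HI-.1),bounds=(LO,HI),max_nfev=60)
        a,t=fk(r.x,P);e=np.linalg.norm(a-pos)*1000;g=np.degrees(np.linalg.norm(R.from_matrix(t.T@rot).as_rotvec()))
        if b is None or e+g<b[0]:b=(e+g,e,g,r.x)
    return b
def tool(psi,tilt,flip=0): # tool x azimuth psi, tilt forward toward psi
    psi,tilt=np.radians(psi),np.radians(tilt);f=np.array([np.cos(psi),np.sin(psi),0]);u=np.array([0,0,1.])
    zt=f*np.sin(tilt)-u*np.cos(tilt);xt=f*np.cos(tilt)+u*np.sin(tilt)
    if flip: xt=-xt
    return np.c_[xt,np.cross(zt,xt),zt]
E
cat > t.py <<'E'
from kin import *
np.set_printoptions(precision=3,suppress=True)
print('fit',best[0],SG,P,np.abs(best[3]).max(),np.degrees(YO))
print(fk(J[8],P)[1]@R.from_euler('z',YO).as_matrix())
S=[J[7],J[5],J[8],J[1]]
for nm,c in dict(p=(.5225,-.069,-24.5),b=(.482,-.172,-30),y=(.4305,-.275,-28),g=(.3906,-.3763,-28.5)).items():
    for tilt in(15,20,25,30,35,40,45):
        T=tool(c[2],tilt);G=np.array([c[0],c[1],.035]);b=ik(G+.019*T[:,2],T,S);print(nm,tilt,'%.1fmm %.1fdeg'%b[1:3],b[3])
E
python3 t.py
```

```text
fit 8.204400744148478e-05 [-1, 1, -1, 1, -1, 1, -1] [ 0.265  0.46   0.462  0.376 -0.048  0.005  0.001  0.009] 0.004782968818255418 87.26959898983824
[[ 0.748 -0.442  0.496]
 [-0.328 -0.895 -0.303]
 [ 0.577  0.064 -0.814]]
p 15 0.0mm 0.0deg [  13.403   15.273  -14.003  120.093   17.271   32.168 -127.798]
p 20 0.0mm 0.0deg [   9.835   13.22   -11.563  124.287   23.853   26.085 -135.48 ]
p 25 0.0mm 0.0deg [   3.868   11.67    -6.913  128.394   34.779   20.361 -147.846]
p 30 1.6mm 0.4deg [ -50.734   16.986   52.239  131.3     -6.85    10.819 -111.106]
p 35 12.3mm 2.9deg [ -56.628   20.151   56.876  131.3     -7.582    8.478 -113.495]
p 40 22.8mm 5.2deg [ -61.722   24.007   60.238  131.3     -5.292    6.053 -119.818]
p 45 32.9mm 7.5deg [ -66.976   29.39    63.417  131.3     -3.385    3.644 -127.233]
b 15 0.0mm 0.0deg [  26.469   13.322  -13.371  122.586   12.909   30.435 -116.505]
b 20 0.0mm 0.0deg [  22.259   11.089   -9.717  126.896   16.936   23.616 -121.405]
b 25 0.0mm 0.0deg [  17.927    9.439   -6.339  131.119   26.533   16.956 -132.029]
b 30 10.4mm 2.5deg [-31.08   13.573  46.424 1
[... 655 characters left out ...]
27 -94.373]
y 40 36.7mm 8.5deg [ 67.679  12.598 -36.132 131.3     7.145   7.377 -89.928]
y 45 49.1mm 11.2deg [ 73.12   14.32  -40.467 131.3     3.897   4.493 -84.366]
g 15 0.0mm 0.0deg [ 45.991  16.333  -1.763 118.03   -8.099  31.665 -67.759]
g 20 0.0mm 0.0deg [ 49.179  14.421  -3.733 122.285 -13.722  25.094 -61.27 ]
g 25 0.0mm 0.0deg [ 55.336  13.093  -8.684 126.417 -22.347  18.558 -51.368]
g 30 0.1mm 0.0deg [ 71.02   13.177 -23.773 130.357 -32.273  11.543 -39.163]
g 35 7.5mm 1.7deg [ 96.641  19.096 -51.48  131.3     6.003   5.899 -73.231]
g 40 18.3mm 4.1deg [102.225  22.65  -55.605 131.3     3.388   3.308 -66.902]
g 45 24.1mm 7.3deg [110.595  27.02  -61.993 131.3     0.938   2.94  -59.337]
```

```bash
cat > t2.py <<'E'
from kin import *
np.set_printoptions(precision=1,suppress=True)
S=[J[7],J[5],J[8],J[1]];Sf=[s+np.r_[0,0,0,0,0,0,180] for s in S]
for c in((.63,-.22,-20),(.65,-.22,-20)):
  for tilt in(35,40,45,50,55):
    T=tool(c[2],tilt);G=np.array([c[0],c[1],.033])
    for d in(.1,0):
        b=ik(G+(.019-d)*T[:,2],T,S);print(c,tilt,d,'%.1fmm %.1fdeg'%b[1:3],b[3])
pegs=np.array([(.568,.3757),(.5965,.2955),(.6251,.2173),(.6529,.1375)])
for az in(19.5,):
 for tilt in(40,45,50):
  for k,p in enumerate(pegs):
    for h in(.195,.106):
        T=tool(az,tilt,1);b=ik(np.r_[p,h]+.019*T[:,2],T,Sf);print('peg',k+1,az,tilt,h,'%.1fmm %.1fdeg'%b[1:3],b[3])
E
python3 t2.py
```

```text
(0.63, -0.22, -20) 35 0.1 0.0mm 0.0deg [  28.8    8.3  -14.   123.6   12.7   13.7 -105.9]
(0.63, -0.22, -20) 35 0 0.0mm 0.0deg [  21.9   22.5   -7.6  118.7   43.6    5.4 -136.4]
(0.63, -0.22, -20) 40 0.1 0.1mm 0.0deg [  25.5    7.1  -11.1  129.2   37.     4.8 -130.9]
(0.63, -0.22, -20) 40 0 6.2mm 2.8deg [  9.5  22.    8.9 120.5 -80.2   2.9 -14.1]
(0.63, -0.22, -20) 45 0.1 8.3mm 3.3deg [ -5.8   7.1  24.4 131.3 -80.2   2.9 -13.6]
(0.63, -0.22, -20) 45 0 15.2mm 7.0deg [  8.5  21.4   9.8 120.4 -80.2   2.9 -14.4]
(0.63, -0.22, -20) 50 0.1 20.0mm 7.8deg [-11.6   6.9  30.1 131.3 -80.2   2.9 -14.1]
(0.63, -0.22, -20) 50 0 24.2mm 11.2deg [  7.2  20.7  11.1 120.2 -80.2   2.9 -14.7]
(0.63, -0.22, -20) 55 0.1 31.6mm 12.4deg [-20.2   7.   38.5 131.3 -80.2   2.9 -15. ]
(0.63, -0.22, -20) 55 0 33.2mm 15.3deg [  5.1  20.1  13.1 120.1 -80.2   2.9 -15.3]
(0.65, -0.22, -20) 35 0.1 0.0mm 0.0deg [  26.2   10.3  -12.4  121.1   15.1   14.3 -108.8]
(0.65, -0.22, -20) 35 0 0.0mm 0.0deg [  21.8   24.3   -8.3  115.9   42.9    6.7 -136. ]
(0.65, -0.22, -20) 40 0.1 0.1mm 0.0deg [  22.3    9.2   -8.8  126.7   38.
[... 1752 characters left out ...]
 120.8]
peg 4 19.5 45 0.106 0.1mm 0.1deg [ 51.3  40.7 -77.8 124.4 103.8  28.1  11.7]
peg 1 19.5 50 0.195 0.1mm 0.0deg [-24.2   8.9 -24.  121.5  84.3  22.  -10.9]
peg 1 19.5 50 0.106 0.1mm 0.0deg [ 15.3  49.8 -78.9 124.5 116.9  60.6 -17.6]
peg 2 19.5 50 0.195 0.2mm 0.1deg [-15.5   5.5 -20.7 125.   87.6  11.8  -7.8]
peg 2 19.5 50 0.106 0.1mm 0.0deg [ 30.6  56.1 -85.4 128.  120.3  59.1  -8.4]
peg 3 19.5 50 0.195 0.8mm 0.3deg [  3.    4.5 -27.2 125.5  76.    2.9  11.7]
peg 3 19.5 50 0.106 0.1mm 0.0deg [ 43.4  54.3 -85.3 129.1 120.6  48.8  -2.3]
peg 4 19.5 50 0.195 0.2mm 0.1deg [ 51.1  12.2 -67.3 123.9  53.    2.9  47.1]
peg 4 19.5 50 0.106 0.1mm 0.0deg [ 55.   55.5 -85.4 127.9 118.8  40.    8. ]
```

```bash
cat > t3.py <<'E'
from kin import *
np.set_printoptions(precision=0,suppress=True)
rng=np.random.default_rng(0)
def marg(q): return np.min(np.minimum(q-LO,HI-q)*[1,1,1,1,1,2,1])
def seeds(n): return [np.r_[rng.uniform(-120,120),rng.uniform(0,80),rng.uniform(-80,80),rng.uniform(50,125),rng.uniform(-75,250),rng.uniform(10,110),rng.uniform(-160,160)] for _ in range(n)]
def best_ik(pos,T):
    B=None
    for s in seeds(10)+[J[7],J[5]]:
        b=ik(pos,T,[s])
        if b[0]<.5 and (B is None or marg(b[3])>marg(B)): B=b[3]
    return B
print('initial, jar on mat blue / spot; rel az = tool az')
for c in((.482,-.172,-30),(.65,-.2,None)):
  for fl in(0,1):
    for tilt in(25,45):
      for az in ([c[2]] if c[2] else range(-180,180,45)):
        T=tool(az,tilt,fl);q=best_ik(np.r_[c[0],c[1],.033]+.019*T[:,2],T)
        if q is not None and marg(q)>6: print('init',c,fl,tilt,az,q,'m%.0f'%marg(q))
for k,p in((1,(.568,.3757)),(4,(.6529,.1375))):
  for fl in(0,1):
    for tilt in(45,65):
      for az in range(-180,180,45):
        T=tool(19.5+az,tilt,fl);q=best_ik(np.r_[p,.15]+.019*T[:,2],T)
        if q is not None and marg(q)>6: print('peg',k,fl,tilt,az,q,'m%.0f'%marg(q))
E
time python3 t3.py
```

```text
initial, jar on mat blue / spot; rel az = tool az
init (0.65, -0.2, None) 0 25 -180 [ 16.  59. -11.  50.  14.  97.  97.] m37
init (0.65, -0.2, None) 0 25 -135 [ 24.  56. -39.  66.  48.  90. 119.] m46
init (0.65, -0.2, None) 0 25 -90 [ 35.  50. -52.  88.  65.  76. 145.] m26
init (0.65, -0.2, None) 0 25 -45 [ -27.   36.   45.  104.  -22.   29. -110.] m27
init (0.65, -0.2, None) 0 25 0 [ 42.  29. -29. 106.  11.  24. -80.] m25
init (0.65, -0.2, None) 0 25 45 [ 55.  42. -41.  92.   3.  45. -23.] m39
init (0.65, -0.2, None) 0 25 90 [ 28.  47.  -3.  71. -20.  75.  33.] m59
init (0.65, -0.2, None) 0 25 135 [ 25.  58. -13.  52.   0.  93.  61.] m40
init (0.65, -0.2, None) 0 45 -135 [ -3.  64.   3.  50.  29.  99. 131.] m34
init (0.65, -0.2, None) 0 45 -90 [ 13.  48. -31.  89.  70.  78. 134.] m37
init (0.65, -0.2, None) 0 45 -45 [ 39.  39. -49. 118. 105.  53. 144.] m13
init (0.65, -0.2, None) 0 45 0 [-29.  51.  68. 122. 243.  58.  18.] m9
init (0.65, -0.2, None) 0 45 45 [ 72.  52. -51.  97. -11.  39.  -1.] m34
init (0.65, -0.2, None) 0 45 90 [ 37.  59. -10.  60. -28.  89.  38.] m48
init (0.65, -
[... 2436 characters left out ...]
 120.  88.  38. 124.] m11
peg 4 0 65 45 [ 65.  62. -73. 107. -13.  31.   0.] m12
peg 4 0 65 90 [ 10.  56.  -1.  63. -51. 102.  37.] m28
peg 4 1 45 -135 [-42.  64.  40.  42.   0. 110. -37.] m11
peg 4 1 45 -90 [-53.  41.  26.  81.  29.  72. -24.] m50
peg 4 1 45 -45 [-79.  29.  57. 112.  28.  26.  10.] m20
peg 4 1 45 45 [ 56.  47. -72. 102.   5.  38. 152.] m14
peg 4 1 45 90 [  -1.   46.   10.   69.  -45.   93. -144.] m27
peg 4 1 65 -90 [-59.  51.  28.  79.  41.  79. -35.] m52
peg 4 1 65 -45 [ 15.  55. -73. 120. 120.  98. -40.] m11
peg 4 1 65 45 [  58.   49.  -58.  108.  -43.   38. -157.] m14
peg 4 1 65 90 [  22.   58.  -24.   63.  -36.   95. -150.] m21
real	3m57.476s
user	3m54.217s
sys	0m0.227s
```

The forward tilt is cramped by joint 6, but sideways tilts have plenty of margin. The plan for each jar is:
1. Pick it with the tool vertical.
2. Lay it at a free spot with its mouth to +y.
3. Regrasp at 50° leaning to +y.
4. Swing 90° so the mouth points down, and place it.

I'll fill the pegs in the order 4, 3, 2, 1, so the gripper body always stays over empty pegs. First I need to undo the tilt.

Emit:
jog_arm(moves=[{"x":0.0042,"y":-0.0044,"z":0,"rx":0.0596,"ry":0.1088,"rz":0,"claw":0.07},{"x":0.0042,"y":-0.0044,"z":0,"rx":0.0596,"ry":0.1088,"rz":0,"claw":0.07},{"x":0.0042,"y":-0.0044,"z":0,"rx":0.0596,"ry":0.1088,"rz":0,"claw":0.07},{"x":0.0042,"y":-0.0044,"z":0,"rx":0.0596,"ry":0.1088,"rz":0,"claw":0.07},{"x":0.0042,"y":-0.0044,"z":0,"rx":0.0596,"ry":0.1088,"rz":0,"claw":0.07},{"x":0.0042,"y":-0.0044,"z":0,"rx":0,"ry":0,"rz":0,"claw":0.07},{"x":0.0042,"y":-0.0044,"z":0,"rx":0,"ry":0,"rz":0,"claw":0.07},{"x":0.0042,"y":-0.0044,"z":0,"rx":0,"ry":0,"rz":0,"claw":0.07},{"x":0.0042,"y":-0.0044,"z":0,"rx":0,"ry":0,"rz":0,"claw":0.07},{"x":0.0042,"y":-0.0044,"z":0,"rx":0,"ry":0,"rz":0,"claw":0.07}])

```text
time: 20.6
eef_pos: [0.5237, -0.0706, 0.2186]
tcp_rot: [[0.904, -0.428, 0.004], [-0.428, -0.904, -0.002], [0.005, 0.0, -1.0]]
ft_force: [-0.1, 0.5, -0.6]
grip_width: 0.0696
grasp_force: 0.0
```

```bash
python3 - <<'E'
from jars import *
s=state();print(s['eef_pos'],s['joints'],s['time']);print(s['tcp_rot'])
print('pot',onz('w7',[(376/1.42,12/1.42)],.06))
print('reagent (top0) cap',onz('top0',[(313,131),(285,128)],.12))
snap('wrist','w8');jar('w8','purple',np.array([.5225,-.069,-.42]))
jar('w8','blue',np.array([.482,-.172,-.5]))
E
```

```text
[ 0.5237 -0.0706  0.2186] [  -0.8656   10.1289    5.7438   95.336    -0.9394   74.3367 -110.3041] 20.6
[[ 0.9038 -0.428   0.0042]
 [-0.428  -0.9038 -0.0022]
 [ 0.0047  0.0002 -1.    ]]
pot [[ 0.6779 -0.0656  0.06  ]]
reagent (top0) cap [[ 0.7429 -0.1178  0.12  ]
 [ 0.7503 -0.0374  0.12  ]]
w8 purple [ 0.5224 -0.0691] deg -24.2 xor 651 of 4221
w8 blue [ 0.4827 -0.1715] deg -29.8 xor 208 of 5698
```

Emit:
jog_arm(moves=[{"x":-0.0012,"y":0.0016,"z":-0.035,"rx":0,"ry":0,"rz":0.017,"claw":0.065},{"x":0,"y":0,"z":-0.035,"rx":0,"ry":0,"rz":0,"claw":0.065},{"x":0,"y":0,"z":-0.035,"rx":0,"ry":0,"rz":0,"claw":0.065},{"x":0,"y":0,"z":-0.035,"rx":0,"ry":0,"rz":0,"claw":0.065},{"x":0,"y":0,"z":-0.03,"rx":0,"ry":0,"rz":0,"claw":0.065},{"x":0,"y":0,"z":-0.02,"rx":0,"ry":0,"rz":0,"claw":0.065},{"x":0,"y":0,"z":-0.0126,"rx":0,"ry":0,"rz":0,"claw":0.065},{"x":0,"y":0,"z":0,"rx":0,"ry":0,"rz":0,"claw":0.03},{"x":0,"y":0,"z":0,"rx":0,"ry":0,"rz":0,"claw":0.03},{"x":0,"y":0,"z":0,"rx":0,"ry":0,"rz":0,"claw":0.03}], squeeze=30)

```text
time: 21.48
eef_pos: [0.5234, -0.0692, 0.0165]
tcp_rot: [[0.91, -0.414, 0.004], [-0.414, -0.91, -0.003], [0.005, 0.001, -1.0]]
ft_force: [-0.3, 1.0, -0.5]
grip_width: 0.0457
grasp_force: 34.5
```

Emit:
jog_arm(moves=[{"x":0,"y":0,"z":0,"rx":0,"ry":0,"rz":0,"claw":0.03},{"x":0,"y":0,"z":0,"rx":0,"ry":0,"rz":0,"claw":0.03},{"x":0,"y":0,"z":0.01,"rx":0,"ry":0,"rz":0,"claw":0.03},{"x":0,"y":0,"z":0.02,"rx":0,"ry":0,"rz":0,"claw":0.03},{"x":0,"y":0,"z":0.03,"rx":0,"ry":0,"rz":0,"claw":0.03},{"x":0,"y":0,"z":0.03,"rx":0,"ry":0,"rz":0,"claw":0.03},{"x":0,"y":0,"z":0.03,"rx":0,"ry":0,"rz":0,"claw":0.03},{"x":0.01,"y":-0.015,"z":0.01,"rx":0,"ry":0,"rz":0.1,"claw":0.03},{"x":0.01,"y":-0.015,"z":0,"rx":0,"ry":0,"rz":0.1,"claw":0.03},{"x":0.01,"y":-0.015,"z":0,"rx":0,"ry":0,"rz":0.1,"claw":0.03}])

```text
time: 22.32
eef_pos: [0.554, -0.1149, 0.1481]
tcp_rot: [[0.993, -0.121, 0.007], [-0.121, -0.993, -0.003], [0.007, 0.002, -1.0]]
ft_force: [-1.5, 0.1, -1.6]
grip_width: 0.0458
grasp_force: 34.8
```

Emit:
jog_arm(moves=[{"x":0.0066,"y":-0.011,"z":0,"rx":0,"ry":0,"rz":0.121,"claw":0.03},{"x":0.0066,"y":-0.011,"z":0,"rx":0,"ry":0,"rz":0.121,"claw":0.03},{"x":0.0066,"y":-0.011,"z":0,"rx":0,"ry":0,"rz":0.121,"claw":0.03},{"x":0.0066,"y":-0.011,"z":0,"rx":0,"ry":0,"rz":0.121,"claw":0.03},{"x":0.0066,"y":-0.011,"z":0,"rx":0,"ry":0,"rz":0.121,"claw":0.03},{"x":0.0066,"y":-0.011,"z":0,"rx":0,"ry":0,"rz":0.121,"claw":0.03},{"x":0.0066,"y":-0.011,"z":0,"rx":0,"ry":0,"rz":0.121,"claw":0.03},{"x":0.0066,"y":-0.011,"z":0,"rx":0,"ry":0,"rz":0.121,"claw":0.03},{"x":0.0066,"y":-0.011,"z":0,"rx":0,"ry":0,"rz":0.121,"claw":0.03},{"x":0.0066,"y":-0.011,"z":0,"rx":0,"ry":0,"rz":0.121,"claw":0.03}])

```text
time: 23.15
eef_pos: [0.6189, -0.2252, 0.1463]
tcp_rot: [[0.464, 0.886, 0.004], [0.886, -0.464, 0.002], [0.003, 0.003, -1.0]]
ft_force: [-0.5, 0.3, -1.0]
grip_width: 0.0452
grasp_force: 34.8
```

Emit:
jog_arm(moves=[{"x":0,"y":0,"z":0,"rx":0,"ry":0,"rz":0.121,"claw":0.03},{"x":0,"y":0,"z":0,"rx":0,"ry":0,"rz":0.121,"claw":0.03},{"x":0,"y":0,"z":-0.02,"rx":0,"ry":0,"rz":0.121,"claw":0.03},{"x":0,"y":0,"z":-0.025,"rx":0,"ry":0,"rz":0.121,"claw":0.03},{"x":0,"y":0,"z":-0.025,"rx":0,"ry":0,"rz":0,"claw":0.03},{"x":0,"y":0,"z":-0.025,"rx":0,"ry":0,"rz":0,"claw":0.03},{"x":0,"y":0,"z":-0.02,"rx":0,"ry":0,"rz":0,"claw":0.03},{"x":0,"y":0,"z":-0.01,"rx":0,"ry":0,"rz":0,"claw":0.03},{"x":0,"y":0,"z":-0.005,"rx":0,"ry":0,"rz":0,"claw":0.03},{"x":0,"y":0,"z":0,"rx":0,"ry":0,"rz":0,"claw":0.03}])

```text
time: 23.98
eef_pos: [0.6184, -0.2245, 0.015]
tcp_rot: [[0.004, 1.0, 0.001], [1.0, -0.004, 0.003], [0.003, 0.001, -1.0]]
ft_force: [-0.8, -0.3, -0.9]
grip_width: 0.0455
grasp_force: 34.7
```

```bash
python3 -c "
from h import *
s=state();print(s['joints'])"
```

```text
[23.38379671 36.28840116 -8.73823209 86.03932638  5.85288025 58.12530356
 12.98913427]
```

Emit:
jog_arm(moves=[{"x":0,"y":0,"z":-0.003,"rx":0,"ry":0,"rz":0,"claw":0.03},{"x":0,"y":0,"z":-0.001,"rx":0,"ry":0,"rz":0,"claw":0.03},{"x":0,"y":0,"z":0,"rx":0,"ry":0,"rz":0,"claw":0.03},{"x":0,"y":0,"z":0,"rx":0,"ry":0,"rz":0,"claw":0.065},{"x":0,"y":0,"z":0,"rx":0,"ry":0,"rz":0,"claw":0.065},{"x":0,"y":0,"z":0,"rx":0,"ry":0,"rz":0,"claw":0.065},{"x":0,"y":0,"z":0.02,"rx":0,"ry":0,"rz":0,"claw":0.065},{"x":0,"y":0,"z":0.03,"rx":0,"ry":0,"rz":0,"claw":0.065},{"x":0,"y":0,"z":0.03,"rx":0,"ry":0,"rz":0,"claw":0.065},{"x":0,"y":0,"z":0.03,"rx":0,"ry":0,"rz":0,"claw":0.065}])

```text
time: 24.82
eef_pos: [0.6184, -0.2244, 0.1225]
tcp_rot: [[0.004, 1.0, 0.002], [1.0, -0.004, 0.003], [0.003, 0.002, -1.0]]
ft_force: [0.7, -0.4, 0.1]
grip_width: 0.065
grasp_force: 0.0
```

Emit:
jog_arm(moves=[{"x":0,"y":-0.0107,"z":-0.002,"rx":0.1247,"ry":0,"rz":0,"claw":0.065},{"x":0,"y":-0.0107,"z":-0.002,"rx":0.1247,"ry":0,"rz":0,"claw":0.065},{"x":0,"y":-0.0107,"z":-0.005,"rx":0.1247,"ry":0,"rz":0,"claw":0.065},{"x":0,"y":-0.0107,"z":-0.006,"rx":0.1247,"ry":0,"rz":0,"claw":0.065},{"x":0,"y":-0.0107,"z":-0.01,"rx":0.1247,"ry":0,"rz":0,"claw":0.065},{"x":0,"y":-0.0107,"z":-0.01,"rx":0.1247,"ry":0,"rz":0,"claw":0.065},{"x":0,"y":-0.0107,"z":-0.01,"rx":0.1247,"ry":0,"rz":0,"claw":0.065},{"x":0,"y":0,"z":0,"rx":0,"ry":0,"rz":0,"claw":0.065},{"x":0,"y":0,"z":0,"rx":0,"ry":0,"rz":0,"claw":0.065},{"x":0,"y":0,"z":0,"rx":0,"ry":0,"rz":0,"claw":0.065}])

```text
time: 25.65
eef_pos: [0.6191, -0.299, 0.0755]
tcp_rot: [[0.004, 1.0, 0.002], [0.639, -0.004, 0.769], [0.769, -0.002, -0.639]]
ft_force: [1.5, -0.1, 2.7]
grip_width: 0.0651
grasp_force: 0.0
```

```bash
python3 - <<'E'
from h import *
s=state();print(s['joints'],s['eef_pos'],s['tcp_rot'])
snap('wrist','w9');snap('top','t9')
E
```

```text
[ 47.51521087  64.52182895 -17.6563396   44.77150269 -23.90403003
 102.85019701  36.07300182] [ 0.61905357 -0.29899224  0.07552054] [[ 0.00381867  0.99999049  0.00210851]
 [ 0.63935973 -0.00406277  0.76889703]
 [ 0.76889828 -0.00158807 -0.63936916]]
```

View pics/w9.png

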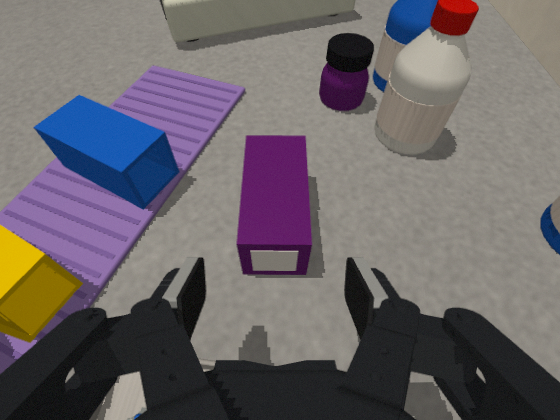

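The purple jar lies with its mouth to +y and its label at (275,261), midway between the fingers. I'm approaching, gripping and lifting.

Emit:
jog_arm(moves=[{"x":0,"y":0.0114,"z":-0.0098,"rx":0,"ry":0,"rz":0,"claw":0.065},{"x":0,"y":0.0114,"z":-0.0098,"rx":0,"ry":0,"rz":0,"claw":0.065},{"x":0,"y":0.0114,"z":-0.0098,"rx":0,"ry":0,"rz":0,"claw":0.065},{"x":0,"y":0.0114,"z":-0.0098,"rx":0,"ry":0,"rz":0,"claw":0.065},{"x":0,"y":0.0114,"z":-0.0098,"rx":0,"ry":0,"rz":0,"claw":0.065},{"x":0,"y":0.0114,"z":-0.0098,"rx":0,"ry":0,"rz":0,"claw":0.065},{"x":0,"y":0,"z":0,"rx":0,"ry":0,"rz":0,"claw":0.03},{"x":0,"y":0,"z":0,"rx":0,"ry":0,"rz":0,"claw":0.03},{"x":0,"y":0,"z":0,"rx":0,"ry":0,"rz":0,"claw":0.03},{"x":0,"y":0,"z":0,"rx":0,"ry":0,"rz":0,"claw":0.03}], squeeze=40)

```text
time: 26.58
eef_pos: [0.6205, -0.2309, 0.0225]
tcp_rot: [[-0.001, 1.0, 0.004], [0.641, -0.003, 0.768], [0.768, 0.004, -0.641]]
ft_force: [-2.2, 3.4, 11.8]
grip_width: 0.0457
grasp_force: 43.3
```

Emit:
jog_arm(moves=[{"x":0,"y":0,"z":0,"rx":0,"ry":0,"rz":0,"claw":0.03},{"x":0,"y":0,"z":0.01,"rx":0,"ry":0,"rz":0,"claw":0.03},{"x":0,"y":0,"z":0.025,"rx":0,"ry":0,"rz":0,"claw":0.03},{"x":0,"y":0,"z":0.035,"rx":0,"ry":0,"rz":0,"claw":0.03},{"x":0,"y":0,"z":0.035,"rx":0,"ry":0,"rz":0,"claw":0.03},{"x":0,"y":0,"z":0.035,"rx":0,"ry":0,"rz":0,"claw":0.03},{"x":0,"y":0,"z":0.035,"rx":0,"ry":0,"rz":0,"claw":0.03},{"x":0,"y":0,"z":0.035,"rx":0,"ry":0,"rz":0,"claw":0.03},{"x":0,"y":0,"z":0.03,"rx":0,"ry":0,"rz":0,"claw":0.03},{"x":0,"y":0,"z":0,"rx":0,"ry":0,"rz":0,"claw":0.03}])

```text
time: 27.42
eef_pos: [0.6202, -0.2324, 0.2674]
tcp_rot: [[-0.005, 1.0, 0.011], [0.647, -0.005, 0.763], [0.763, 0.011, -0.647]]
ft_force: [0.8, 0.4, 0.3]
grip_width: 0.0453
grasp_force: 42.8
```

Emit:
jog_arm(moves=[{"x":0.0025,"y":0.0285,"z":0,"rx":-0.1208,"ry":0,"rz":0,"claw":0.03},{"x":0.0025,"y":0.0285,"z":0,"rx":-0.1208,"ry":0,"rz":0,"claw":0.03},{"x":0.0025,"y":0.0285,"z":0,"rx":-0.1208,"ry":0,"rz":0,"claw":0.03},{"x":0.0025,"y":0.0285,"z":0,"rx":-0.1208,"ry":0,"rz":0,"claw":0.03},{"x":0.0025,"y":0.0285,"z":0,"rx":-0.1208,"ry":0,"rz":0,"claw":0.03},{"x":0.0025,"y":0.0285,"z":0,"rx":-0.1208,"ry":0,"rz":0,"claw":0.03},{"x":0.0025,"y":0.0285,"z":0,"rx":-0.1208,"ry":0,"rz":0,"claw":0.03},{"x":0.0025,"y":0.0285,"z":0,"rx":-0.1208,"ry":0,"rz":0,"claw":0.03},{"x":0.0025,"y":0.0285,"z":0,"rx":-0.1208,"ry":0,"rz":0,"claw":0.03},{"x":0.0025,"y":0.0285,"z":0,"rx":-0.1208,"ry":0,"rz":0,"claw":0.03}])

```text
time: 28.25
eef_pos: [0.6446, 0.055, 0.2619]
tcp_rot: [[0.009, 1.0, 0.01], [0.944, -0.005, -0.331], [-0.33, 0.013, -0.944]]
ft_force: [1.6, -1.5, -1.6]
grip_width: 0.0453
grasp_force: 42.7
```

Emit:
jog_arm(moves=[{"x":0.0025,"y":0.0285,"z":0,"rx":-0.1208,"ry":0,"rz":0,"claw":0.03},{"x":0.0025,"y":0.0285,"z":0,"rx":-0.1208,"ry":0,"rz":0,"claw":0.03},{"x":0.0025,"y":0.0285,"z":0,"rx":-0.1208,"ry":0,"rz":0,"claw":0.03},{"x":0,"y":0,"z":0,"rx":0,"ry":0,"rz":0.113,"claw":0.03},{"x":0,"y":0,"z":0,"rx":0,"ry":0,"rz":0.113,"claw":0.03},{"x":0,"y":0,"z":0,"rx":0,"ry":0,"rz":0.113,"claw":0.03},{"x":0,"y":0,"z":0,"rx":0,"ry":0,"rz":0,"claw":0.03},{"x":0,"y":0,"z":0,"rx":0,"ry":0,"rz":0,"claw":0.03},{"x":0,"y":0,"z":0,"rx":0,"ry":0,"rz":0,"claw":0.03},{"x":0,"y":0,"z":0,"rx":0,"ry":0,"rz":0,"claw":0.03}])

```text
time: 29.08
eef_pos: [0.6519, 0.1387, 0.2588]
tcp_rot: [[-0.247, 0.945, 0.214], [0.728, 0.327, -0.603], [-0.64, 0.007, -0.769]]
ft_force: [-0.5, -0.8, -1.1]
grip_width: 0.0457
grasp_force: 42.6
```

```bash
python3 - <<'E'
from fit import *
s=state();print(s['joints'],s['eef_pos'],s['tcp_rot'])
snap('scene','s10')
p=proj('s10',[[.6529,.1375,.1],[.62,.13,.2]]).astype(int);print(p)
crop('s10',max(p[0,0]-100,0),max(p[0,1]-110,0),p[0,0]+100,p[0,1]+40,4,'s10c')
E
```

```text
[-24.6709  30.8452 -14.9699  73.4656  44.8292  91.9644 -24.3112] [0.6519 0.1387 0.2588] [[-0.247   0.9451  0.214 ]
 [ 0.728   0.3268 -0.6027]
 [-0.6396  0.0069 -0.7687]]
[[350 196]
 [342 168]]
```

View pics/s10c.png

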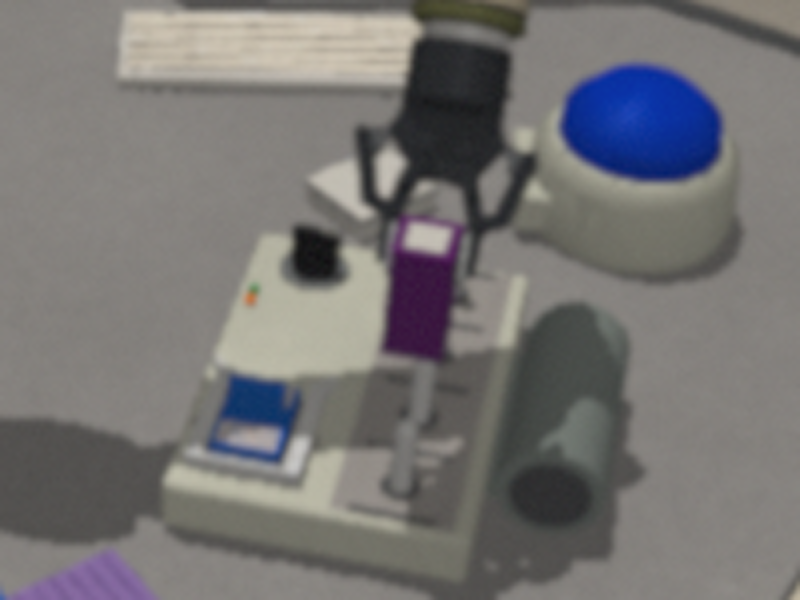

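Jar is mouth-down above the pegs, with the label centre at crop (428,238). I'll check its axis numerically before lowering.

```bash
python3 - <<'E'
from fit import *
print(proj('s10',[[.6519,.1387,.301],[.6529,.1375,.125],[.6529,.1375,.055]]),'seen',250+428/4,86+238/4,'peg tip seen',250+407/4,86+425/4,'foot',250+402/4,86+488/4)
print(onz('s10',[(250+428/4,86+238/4)],.301),onz('s10',[(250+402/4,86+487/4)],.055),onz('s10',[(250+407/4,86+428/4)],.122))
E
```

```text
[[356.2531 144.0239]
 [350.9969 190.1152]
 [349.0343 206.4024]] seen 357.0 145.5 peg tip seen 351.75 192.25 foot 350.5 208.0
[[0.657  0.1338 0.301 ]] [[0.6598 0.1348 0.055 ]] [[0.66   0.1303 0.122 ]]
```

Emit:
jog_arm(moves=[{"x":0.002,"y":-0.002,"z":-0.02,"rx":0,"ry":0,"rz":0,"claw":0.03},{"x":0,"y":0,"z":-0.02,"rx":0,"ry":0,"rz":0,"claw":0.03},{"x":0,"y":0,"z":-0.02,"rx":0,"ry":0,"rz":0,"claw":0.03},{"x":0,"y":0,"z":-0.015,"rx":0,"ry":0,"rz":0,"claw":0.03},{"x":0,"y":0,"z":-0.01,"rx":0,"ry":0,"rz":0,"claw":0.03},{"x":0,"y":0,"z":-0.01,"rx":0,"ry":0,"rz":0,"claw":0.03},{"x":0,"y":0,"z":-0.01,"rx":0,"ry":0,"rz":0,"claw":0.03},{"x":0,"y":0,"z":-0.01,"rx":0,"ry":0,"rz":0,"claw":0.03},{"x":0,"y":0,"z":0,"rx":0,"ry":0,"rz":0,"claw":0.03},{"x":0,"y":0,"z":0,"rx":0,"ry":0,"rz":0,"claw":0.03}])

```text
time: 29.97
eef_pos: [0.653, 0.1375, 0.142]
tcp_rot: [[-0.252, 0.944, 0.214], [0.726, 0.331, -0.603], [-0.64, 0.003, -0.768]]
ft_force: [-0.1, 0.4, -0.5]
grip_width: 0.0458
grasp_force: 42.7
```

Emit:
jog_arm(moves=[{"x":0,"y":0,"z":-0.008,"rx":0,"ry":0,"rz":0,"claw":0.03},{"x":0,"y":0,"z":-0.008,"rx":0,"ry":0,"rz":0,"claw":0.03},{"x":0,"y":0,"z":-0.007,"rx":0,"ry":0,"rz":0,"claw":0.03},{"x":0,"y":0,"z":-0.004,"rx":0,"ry":0,"rz":0,"claw":0.03},{"x":0,"y":0,"z":-0.002,"rx":0,"ry":0,"rz":0,"claw":0.03},{"x":0,"y":0,"z":-0.0015,"rx":0,"ry":0,"rz":0,"claw":0.03},{"x":0,"y":0,"z":-0.0015,"rx":0,"ry":0,"rz":0,"claw":0.03},{"x":0,"y":0,"z":0,"rx":0,"ry":0,"rz":0,"claw":0.03},{"x":0,"y":0,"z":0,"rx":0,"ry":0,"rz":0,"claw":0.03},{"x":0,"y":0,"z":0,"rx":0,"ry":0,"rz":0,"claw":0.03}])

```text
time: 30.8
eef_pos: [0.6533, 0.1376, 0.1106]
tcp_rot: [[-0.252, 0.944, 0.215], [0.726, 0.331, -0.603], [-0.64, 0.004, -0.768]]
ft_force: [-0.1, -1.3, -2.2]
grip_width: 0.0456
grasp_force: 42.7
```

Emit:
jog_arm(moves=[{"x":0,"y":0,"z":-0.001,"rx":0,"ry":0,"rz":0,"claw":0.03},{"x":0,"y":0,"z":-0.001,"rx":0,"ry":0,"rz":0,"claw":0.03},{"x":0,"y":0,"z":-0.001,"rx":0,"ry":0,"rz":0,"claw":0.03},{"x":0,"y":0,"z":0,"rx":0,"ry":0,"rz":0,"claw":0.03},{"x":0,"y":0,"z":0,"rx":0,"ry":0,"rz":0,"claw":0.03},{"x":0,"y":0,"z":0,"rx":0,"ry":0,"rz":0,"claw":0.03},{"x":0,"y":0,"z":0,"rx":0,"ry":0,"rz":0,"claw":0.03},{"x":0,"y":0,"z":0,"rx":0,"ry":0,"rz":0,"claw":0.03},{"x":0,"y":0,"z":0,"rx":0,"ry":0,"rz":0,"claw":0.03},{"x":0,"y":0,"z":0,"rx":0,"ry":0,"rz":0,"claw":0.03}])

```text
time: 31.63
eef_pos: [0.6534, 0.1378, 0.1101]
tcp_rot: [[-0.25, 0.944, 0.216], [0.726, 0.33, -0.604], [-0.641, 0.006, -0.767]]
ft_force: [-6.0, 1.7, 14.4]
grip_width: 0.0456
grasp_force: 44.3
```

Emit:
jog_arm(moves=[{"x":0,"y":0,"z":0.001,"rx":0,"ry":0,"rz":0,"claw":0.03},{"x":0,"y":0,"z":0,"rx":0,"ry":0,"rz":0,"claw":0.065},{"x":0,"y":0,"z":0,"rx":0,"ry":0,"rz":0,"claw":0.065},{"x":0,"y":0,"z":0,"rx":0,"ry":0,"rz":0,"claw":0.065},{"x":-0.0043,"y":0.0121,"z":0.0153,"rx":0,"ry":0,"rz":0,"claw":0.065},{"x":-0.0043,"y":0.0121,"z":0.0153,"rx":0,"ry":0,"rz":0,"claw":0.065},{"x":-0.0043,"y":0.0121,"z":0.0153,"rx":0,"ry":0,"rz":0,"claw":0.065},{"x":-0.0043,"y":0.0121,"z":0.0153,"rx":0,"ry":0,"rz":0,"claw":0.065},{"x":-0.0043,"y":0.0121,"z":0.0153,"rx":0,"ry":0,"rz":0,"claw":0.065},{"x":-0.0043,"y":0.0121,"z":0.0153,"rx":0,"ry":0,"rz":0,"claw":0.065}])

```text
time: 32.47
eef_pos: [0.6271, 0.2106, 0.2005]
tcp_rot: [[-0.252, 0.944, 0.214], [0.726, 0.331, -0.603], [-0.64, 0.003, -0.768]]
ft_force: [-0.1, 0.6, -0.3]
grip_width: 0.0649
grasp_force: 0.0
```

Emit:
jog_arm(moves=[{"x":0,"y":0,"z":0.012,"rx":0.1096,"ry":0.0392,"rz":0,"claw":0.065},{"x":0,"y":0,"z":0.012,"rx":0.1096,"ry":0.0392,"rz":0,"claw":0.065},{"x":0,"y":0,"z":0.012,"rx":0.1096,"ry":0.0392,"rz":0,"claw":0.065},{"x":0,"y":0,"z":0.012,"rx":0.1096,"ry":0.0392,"rz":0,"claw":0.065},{"x":0,"y":0,"z":0.012,"rx":0.1096,"ry":0.0392,"rz":0,"claw":0.065},{"x":0,"y":0,"z":0,"rx":0.1096,"ry":0.0392,"rz":0,"claw":0.065},{"x":-0.0072,"y":-0.0191,"z":0,"rx":0,"ry":0,"rz":-0.1217,"claw":0.065},{"x":-0.0072,"y":-0.0191,"z":0,"rx":0,"ry":0,"rz":-0.1217,"claw":0.065},{"x":-0.0072,"y":-0.0191,"z":0,"rx":0,"ry":0,"rz":-0.1217,"claw":0.065},{"x":-0.0072,"y":-0.0191,"z":0,"rx":0,"ry":0,"rz":-0.1217,"claw":0.065}])

```text
time: 33.3
eef_pos: [0.5982, 0.1323, 0.2597]
tcp_rot: [[0.157, 0.988, -0.001], [0.988, -0.157, 0.004], [0.004, -0.002, -1.0]]
ft_force: [-0.1, -0.2, -0.4]
grip_width: 0.0647
grasp_force: 0.0
```

Emit:
jog_arm(moves=[{"x":-0.0072,"y":-0.0191,"z":0,"rx":0,"ry":0,"rz":-0.1217,"claw":0.065},{"x":-0.0072,"y":-0.0191,"z":0,"rx":0,"ry":0,"rz":-0.1217,"claw":0.065},{"x":-0.0072,"y":-0.0191,"z":0,"rx":0,"ry":0,"rz":-0.1217,"claw":0.065},{"x":-0.0072,"y":-0.0191,"z":0,"rx":0,"ry":0,"rz":-0.1217,"claw":0.065},{"x":-0.0072,"y":-0.0191,"z":0,"rx":0,"ry":0,"rz":-0.1217,"claw":0.065},{"x":-0.0072,"y":-0.0191,"z":0,"rx":0,"ry":0,"rz":-0.1217,"claw":0.065},{"x":-0.0072,"y":-0.0191,"z":0,"rx":0,"ry":0,"rz":-0.1217,"claw":0.065},{"x":-0.0072,"y":-0.0191,"z":0,"rx":0,"ry":0,"rz":-0.1217,"claw":0.065},{"x":-0.0072,"y":-0.0191,"z":0,"rx":0,"ry":0,"rz":-0.1217,"claw":0.065},{"x":-0.0072,"y":-0.0191,"z":0,"rx":0,"ry":0,"rz":-0.1217,"claw":0.065}])

```text
time: 34.13
eef_pos: [0.526, -0.0583, 0.2599]
tcp_rot: [[0.981, 0.196, 0.004], [0.196, -0.981, 0.002], [0.004, -0.001, -1.0]]
ft_force: [-0.5, 0.3, 1.2]
grip_width: 0.0653
grasp_force: 0.0
```

Emit:
jog_arm(moves=[{"x":-0.0072,"y":-0.0191,"z":0,"rx":0,"ry":0,"rz":-0.1217,"claw":0.065},{"x":-0.0072,"y":-0.0191,"z":0,"rx":0,"ry":0,"rz":-0.1217,"claw":0.065},{"x":-0.0072,"y":-0.0191,"z":0,"rx":0,"ry":0,"rz":-0.1217,"claw":0.065},{"x":-0.0072,"y":-0.0191,"z":0,"rx":0,"ry":0,"rz":-0.1217,"claw":0.065},{"x":-0.0072,"y":-0.0191,"z":0,"rx":0,"ry":0,"rz":-0.1217,"claw":0.065},{"x":-0.0072,"y":-0.0191,"z":0,"rx":0,"ry":0,"rz":-0.1217,"claw":0.065},{"x":0,"y":0,"z":0,"rx":0,"ry":0,"rz":0,"claw":0.065},{"x":0,"y":0,"z":0,"rx":0,"ry":0,"rz":0,"claw":0.065},{"x":0,"y":0,"z":0,"rx":0,"ry":0,"rz":0,"claw":0.065},{"x":0,"y":0,"z":0,"rx":0,"ry":0,"rz":0,"claw":0.065}])

```text
time: 34.97
eef_pos: [0.4838, -0.1707, 0.26]
tcp_rot: [[0.866, -0.5, 0.004], [-0.5, -0.866, -0.001], [0.004, -0.001, -1.0]]
ft_force: [-0.8, 0.8, -0.6]
grip_width: 0.0651
grasp_force: 0.0
```

```bash
cat > look.py <<'E'
import sys
from jars import *
s=state();print(s['joints'],s['eef_pos'],s['time'],'psi',np.degrees(np.arctan2(s['tcp_rot'][1,0],s['tcp_rot'][0,0])),'z',s['tcp_rot'][:,2])
n=sys.argv[1];snap('wrist',n)
X={'blue':[.4825,-.172,-.52],'yellow':[.4305,-.275,-.48],'green':[.3906,-.3763,-.5]}
for c in sys.argv[2:]:
    try: jar(n,c,np.array(X[c]))
    except Exception as e: print(c,e)
E
python3 look.py w11 blue yellow green
```

```text
[  14.0065    7.1361    2.091    93.4408   -0.2956   79.1976 -103.8822] [ 0.4838 -0.1707  0.26  ] 34.9667 psi -30.017905198310036 z [ 0.004  -0.0006 -1.    ]
w11 blue [ 0.4824 -0.172 ] deg -30.6 xor 188 of 3699
w11 yellow [ 0.4308 -0.2751] deg -27.9 xor 175 of 4515
w11 green [ 0.3907 -0.3761] deg -28.1 xor 234 of 5344
```

Emit:
jog_arm(moves=[{"x":-0.0014,"y":-0.0013,"z":-0.035,"rx":0,"ry":0,"rz":-0.005,"claw":0.065},{"x":0,"y":0,"z":-0.035,"rx":0,"ry":0,"rz":0,"claw":0.065},{"x":0,"y":0,"z":-0.035,"rx":0,"ry":0,"rz":0,"claw":0.065},{"x":0,"y":0,"z":-0.035,"rx":0,"ry":0,"rz":0,"claw":0.065},{"x":0,"y":0,"z":-0.035,"rx":0,"ry":0,"rz":0,"claw":0.065},{"x":0,"y":0,"z":-0.035,"rx":0,"ry":0,"rz":0,"claw":0.065},{"x":0,"y":0,"z":-0.02,"rx":0,"ry":0,"rz":0,"claw":0.065},{"x":0,"y":0,"z":-0.0135,"rx":0,"ry":0,"rz":0,"claw":0.065},{"x":0,"y":0,"z":0,"rx":0,"ry":0,"rz":0,"claw":0.03},{"x":0,"y":0,"z":0,"rx":0,"ry":0,"rz":0,"claw":0.03}], squeeze=35)

```text
time: 35.85
eef_pos: [0.4818, -0.1723, 0.0162]
tcp_rot: [[0.863, -0.506, 0.003], [-0.506, -0.863, -0.0], [0.002, -0.001, -1.0]]
ft_force: [0.2, -0.6, 0.1]
grip_width: 0.0455
grasp_force: 40.5
```

Emit:
jog_arm(moves=[{"x":0,"y":0,"z":0,"rx":0,"ry":0,"rz":0,"claw":0.03},{"x":0,"y":0,"z":0,"rx":0,"ry":0,"rz":0,"claw":0.03},{"x":0,"y":0,"z":0,"rx":0,"ry":0,"rz":0,"claw":0.03},{"x":0,"y":0,"z":0.01,"rx":0,"ry":0,"rz":0,"claw":0.03},{"x":0,"y":0,"z":0.02,"rx":0,"ry":0,"rz":0,"claw":0.03},{"x":0,"y":0,"z":0.03,"rx":0,"ry":0,"rz":0,"claw":0.03},{"x":0,"y":0,"z":0.035,"rx":0,"ry":0,"rz":0,"claw":0.03},{"x":0,"y":0,"z":0.035,"rx":0,"ry":0,"rz":0,"claw":0.03},{"x":0.0076,"y":-0.0029,"z":0,"rx":0,"ry":0,"rz":0.1167,"claw":0.03},{"x":0.0076,"y":-0.0029,"z":0,"rx":0,"ry":0,"rz":0.1167,"claw":0.03}])

```text
time: 36.68
eef_pos: [0.4991, -0.1795, 0.1511]
tcp_rot: [[0.957, -0.29, 0.011], [-0.29, -0.957, -0.002], [0.011, -0.001, -1.0]]
ft_force: [0.1, -0.2, -2.1]
grip_width: 0.0455
grasp_force: 40.7
```

Emit:
jog_arm(moves=[{"x":0.0077,"y":-0.0029,"z":0,"rx":0,"ry":0,"rz":0.117,"claw":0.03},{"x":0.0077,"y":-0.0029,"z":0,"rx":0,"ry":0,"rz":0.117,"claw":0.03},{"x":0.0077,"y":-0.0029,"z":0,"rx":0,"ry":0,"rz":0.117,"claw":0.03},{"x":0.0077,"y":-0.0029,"z":0,"rx":0,"ry":0,"rz":0.117,"claw":0.03},{"x":0.0077,"y":-0.0029,"z":0,"rx":0,"ry":0,"rz":0.117,"claw":0.03},{"x":0.0077,"y":-0.0029,"z":0,"rx":0,"ry":0,"rz":0.117,"claw":0.03},{"x":0.0077,"y":-0.0029,"z":0,"rx":0,"ry":0,"rz":0.117,"claw":0.03},{"x":0.0077,"y":-0.0029,"z":0,"rx":0,"ry":0,"rz":0.117,"claw":0.03},{"x":0.0077,"y":-0.0029,"z":0,"rx":0,"ry":0,"rz":0.117,"claw":0.03},{"x":0.0077,"y":-0.0029,"z":0,"rx":0,"ry":0,"rz":0.117,"claw":0.03}])

```text
time: 37.52
eef_pos: [0.5745, -0.2083, 0.148]
tcp_rot: [[0.64, 0.769, 0.003], [0.769, -0.64, 0.003], [0.004, -0.0, -1.0]]
ft_force: [0.7, -0.1, -0.7]
grip_width: 0.0458
grasp_force: 40.6
```

Emit:
jog_arm(moves=[{"x":0.0077,"y":-0.0029,"z":0,"rx":0,"ry":0,"rz":0.117,"claw":0.03},{"x":0.0077,"y":-0.0029,"z":0,"rx":0,"ry":0,"rz":0.117,"claw":0.03},{"x":0.0077,"y":-0.0029,"z":0,"rx":0,"ry":0,"rz":0.117,"claw":0.03},{"x":0.0077,"y":-0.0029,"z":0,"rx":0,"ry":0,"rz":0.117,"claw":0.03},{"x":0.0077,"y":-0.0029,"z":0,"rx":0,"ry":0,"rz":0.117,"claw":0.03},{"x":0.0077,"y":-0.0029,"z":0,"rx":0,"ry":0,"rz":0.117,"claw":0.03},{"x":0,"y":0,"z":-0.03,"rx":0,"ry":0,"rz":0,"claw":0.03},{"x":0,"y":0,"z":-0.03,"rx":0,"ry":0,"rz":0,"claw":0.03},{"x":0,"y":0,"z":-0.03,"rx":0,"ry":0,"rz":0,"claw":0.03},{"x":0,"y":0,"z":-0.02,"rx":0,"ry":0,"rz":0,"claw":0.03}])

```text
time: 38.35
eef_pos: [0.6191, -0.2254, 0.0348]
tcp_rot: [[-0.002, 1.0, -0.003], [1.0, 0.002, 0.004], [0.004, -0.003, -1.0]]
ft_force: [-1.2, -0.8, -1.7]
grip_width: 0.0453
grasp_force: 40.8
```

Emit:
jog_arm(moves=[{"x":0,"y":0,"z":-0.012,"rx":0,"ry":0,"rz":0,"claw":0.03},{"x":0,"y":0,"z":-0.006,"rx":0,"ry":0,"rz":0,"claw":0.03},{"x":0,"y":0,"z":-0.003,"rx":0,"ry":0,"rz":0,"claw":0.03},{"x":0,"y":0,"z":-0.001,"rx":0,"ry":0,"rz":0,"claw":0.03},{"x":0,"y":0,"z":0,"rx":0,"ry":0,"rz":0,"claw":0.03},{"x":0,"y":0,"z":0,"rx":0,"ry":0,"rz":0,"claw":0.065},{"x":0,"y":0,"z":0,"rx":0,"ry":0,"rz":0,"claw":0.065},{"x":0,"y":0,"z":0,"rx":0,"ry":0,"rz":0,"claw":0.065},{"x":0,"y":0,"z":0.02,"rx":0,"ry":0,"rz":0,"claw":0.065},{"x":0,"y":0,"z":0.03,"rx":0,"ry":0,"rz":0,"claw":0.065}])

```text
time: 39.18
eef_pos: [0.618, -0.2247, 0.062]
tcp_rot: [[-0.003, 1.0, -0.007], [1.0, 0.003, 0.006], [0.006, -0.007, -1.0]]
ft_force: [1.2, 0.2, 0.6]
grip_width: 0.0648
grasp_force: 0.0
```

Emit:
jog_arm(moves=[{"x":0,"y":0,"z":0.03,"rx":0,"ry":0,"rz":0,"claw":0.065},{"x":0,"y":0,"z":0.03,"rx":0,"ry":0,"rz":0,"claw":0.065},{"x":0,"y":-0.0107,"z":-0.002,"rx":0.1247,"ry":0,"rz":0,"claw":0.065},{"x":0,"y":-0.0107,"z":-0.002,"rx":0.1247,"ry":0,"rz":0,"claw":0.065},{"x":0,"y":-0.0107,"z":-0.005,"rx":0.1247,"ry":0,"rz":0,"claw":0.065},{"x":0,"y":-0.0107,"z":-0.006,"rx":0.1247,"ry":0,"rz":0,"claw":0.065},{"x":0,"y":-0.0107,"z":-0.01,"rx":0.1247,"ry":0,"rz":0,"claw":0.065},{"x":0,"y":-0.0107,"z":-0.01,"rx":0.1247,"ry":0,"rz":0,"claw":0.065},{"x":0,"y":-0.0107,"z":-0.008,"rx":0.1247,"ry":0,"rz":0,"claw":0.065},{"x":0,"y":0,"z":0,"rx":0,"ry":0,"rz":0,"claw":0.065}])

```text
time: 40.02
eef_pos: [0.6128, -0.3037, 0.0607]
tcp_rot: [[0.022, 1.0, -0.01], [0.622, -0.006, 0.783], [0.783, -0.023, -0.622]]
ft_force: [-4.8, 0.9, -12.9]
grip_width: 0.0649
grasp_force: 0.0
```

```bash
cat > spot.py <<'E'
import sys
from jars import *
import jars
s=state();print(s['joints'],s['eef_pos'],'z',s['tcp_rot'][:,2])
n,c=sys.argv[1:3];snap('wrist',n)
# jar lies on the bench: fit with z lowered by shifting camera 6 mm up
d=dict(np.load(f'pics/{n}.npz'));d['e']=d['e']+[0,0,.006];np.savez(f'pics/{n}.npz',**d)
jar(n,c,np.array([.619,-.225,1.57]))
E
python3 spot.py w12 blue
```

```text
[ 49.5278  67.1891 -22.2627  43.2391 -20.1466 103.5557  34.3426] [ 0.6128 -0.3037  0.0607] z [-0.0096  0.7831 -0.6219]
w12 blue [ 0.6204 -0.2224] deg 91.3 xor 476 of 10093
```

Emit:
jog_arm(moves=[{"x":0,"y":0,"z":0,"rx":0,"ry":0,"rz":0,"claw":0.065},{"x":0,"y":0,"z":0,"rx":0,"ry":0,"rz":0,"claw":0.065},{"x":0,"y":0,"z":0,"rx":0,"ry":0,"rz":0,"claw":0.065},{"x":0,"y":0,"z":0,"rx":0,"ry":0,"rz":0,"claw":0.065},{"x":0,"y":0,"z":0,"rx":0,"ry":0,"rz":0,"claw":0.065},{"x":0,"y":0,"z":0,"rx":0,"ry":0,"rz":0,"claw":0.065},{"x":0,"y":0,"z":0,"rx":0,"ry":0,"rz":0,"claw":0.065},{"x":0,"y":0,"z":0,"rx":0,"ry":0,"rz":0,"claw":0.065},{"x":0,"y":0,"z":0,"rx":0,"ry":0,"rz":0,"claw":0.065},{"x":0,"y":0,"z":0,"rx":0,"ry":0,"rz":0,"claw":0.065}])

```text
time: 40.9
eef_pos: [0.6202, -0.3002, 0.0814]
tcp_rot: [[-0.002, 1.0, -0.001], [0.639, 0.002, 0.769], [0.769, 0.001, -0.639]]
ft_force: [-0.1, -0.2, 1.0]
grip_width: 0.0653
grasp_force: 0.0
```

```bash
python3 spot.py w13 blue
```

```text
[ 49.0833  65.2089 -22.5767  43.6152 -20.122  103.2436  34.3122] [ 0.6202 -0.3002  0.0814] z [-0.0013  0.7689 -0.6394]
w13 blue [ 0.6206 -0.2226] deg 91.0 xor 330 of 9108
```

Emit:
jog_arm(moves=[{"x":0,"y":0.0136,"z":-0.0114,"rx":0,"ry":0,"rz":0,"claw":0.065},{"x":0,"y":0.0136,"z":-0.0114,"rx":0,"ry":0,"rz":0,"claw":0.065},{"x":0,"y":0.0136,"z":-0.0114,"rx":0,"ry":0,"rz":0,"claw":0.065},{"x":0,"y":0.0136,"z":-0.0114,"rx":0,"ry":0,"rz":0,"claw":0.065},{"x":0,"y":0.0106,"z":-0.0089,"rx":0,"ry":0,"rz":0,"claw":0.065},{"x":0,"y":0.0057,"z":-0.0049,"rx":0,"ry":0,"rz":0,"claw":0.065},{"x":0,"y":0,"z":0,"rx":0,"ry":0,"rz":0,"claw":0.065},{"x":0,"y":0,"z":0,"rx":0,"ry":0,"rz":0,"claw":0.03},{"x":0,"y":0,"z":0,"rx":0,"ry":0,"rz":0,"claw":0.03},{"x":0,"y":0,"z":0,"rx":0,"ry":0,"rz":0,"claw":0.03}], squeeze=40)

```text
time: 41.78
eef_pos: [0.6207, -0.2311, 0.0227]
tcp_rot: [[-0.002, 1.0, 0.001], [0.641, 0.001, 0.768], [0.768, 0.002, -0.641]]
ft_force: [0.4, -0.9, 0.6]
grip_width: 0.0459
grasp_force: 40.9
```

Emit:
jog_arm(moves=[{"x":0,"y":0,"z":0,"rx":0,"ry":0,"rz":0,"claw":0.03},{"x":0,"y":0,"z":0.01,"rx":0,"ry":0,"rz":0,"claw":0.03},{"x":0,"y":0,"z":0.025,"rx":0,"ry":0,"rz":0,"claw":0.03},{"x":0,"y":0,"z":0.035,"rx":0,"ry":0,"rz":0,"claw":0.03},{"x":0,"y":0,"z":0.035,"rx":0,"ry":0,"rz":0,"claw":0.03},{"x":0,"y":0,"z":0.035,"rx":0,"ry":0,"rz":0,"claw":0.03},{"x":0,"y":0,"z":0.035,"rx":0,"ry":0,"rz":0,"claw":0.03},{"x":0,"y":0,"z":0.035,"rx":0,"ry":0,"rz":0,"claw":0.03},{"x":0,"y":0,"z":0.03,"rx":0,"ry":0,"rz":0,"claw":0.03},{"x":0,"y":0,"z":0,"rx":0,"ry":0,"rz":0,"claw":0.03}])

```text
time: 42.62
eef_pos: [0.6217, -0.2298, 0.2712]
tcp_rot: [[-0.011, 1.0, 0.006], [0.643, 0.002, 0.766], [0.765, 0.012, -0.643]]
ft_force: [0.6, -0.7, 0.6]
grip_width: 0.0456
grasp_force: 41.0
```

Emit:
jog_arm(moves=[{"x":0.0004,"y":0.0344,"z":0,"rx":-0.1208,"ry":0,"rz":0,"claw":0.03},{"x":0.0004,"y":0.0344,"z":0,"rx":-0.1208,"ry":0,"rz":0,"claw":0.03},{"x":0.0004,"y":0.0344,"z":0,"rx":-0.1208,"ry":0,"rz":0,"claw":0.03},{"x":0.0004,"y":0.0344,"z":0,"rx":-0.1208,"ry":0,"rz":0,"claw":0.03},{"x":0.0004,"y":0.0344,"z":0,"rx":-0.1208,"ry":0,"rz":0,"claw":0.03},{"x":0.0004,"y":0.0344,"z":0,"rx":-0.1208,"ry":0,"rz":0,"claw":0.03},{"x":0.0004,"y":0.0344,"z":0,"rx":-0.1208,"ry":0,"rz":0,"claw":0.03},{"x":0.0004,"y":0.0344,"z":0,"rx":-0.1208,"ry":0,"rz":0,"claw":0.03},{"x":0.0004,"y":0.0344,"z":0,"rx":-0.1208,"ry":0,"rz":0,"claw":0.03},{"x":0.0004,"y":0.0344,"z":0,"rx":-0.1208,"ry":0,"rz":0,"claw":0.03}])

```text
time: 43.45
eef_pos: [0.6244, 0.1162, 0.2654]
tcp_rot: [[0.001, 1.0, 0.005], [0.944, 0.001, -0.33], [-0.33, 0.005, -0.944]]
ft_force: [2.1, -1.4, -1.5]
grip_width: 0.0454
grasp_force: 41.3
```

Emit:
jog_arm(moves=[{"x":0.0004,"y":0.0344,"z":0,"rx":-0.1208,"ry":0,"rz":0,"claw":0.03},{"x":0.0004,"y":0.0344,"z":0,"rx":-0.1208,"ry":0,"rz":0,"claw":0.03},{"x":0.0004,"y":0.0344,"z":0,"rx":-0.1208,"ry":0,"rz":0,"claw":0.03},{"x":0,"y":0,"z":0,"rx":0,"ry":0,"rz":0.113,"claw":0.03},{"x":0,"y":0,"z":0,"rx":0,"ry":0,"rz":0.113,"claw":0.03},{"x":0,"y":0,"z":0,"rx":0,"ry":0,"rz":0.113,"claw":0.03},{"x":0,"y":0,"z":0,"rx":0,"ry":0,"rz":0,"claw":0.03},{"x":0,"y":0,"z":0,"rx":0,"ry":0,"rz":0,"claw":0.03},{"x":0,"y":0,"z":0,"rx":0,"ry":0,"rz":0,"claw":0.03},{"x":0,"y":0,"z":0,"rx":0,"ry":0,"rz":0,"claw":0.03}])

```text
time: 44.28
eef_pos: [0.6263, 0.2167, 0.2637]
tcp_rot: [[-0.253, 0.944, 0.211], [0.727, 0.329, -0.603], [-0.639, 0.0, -0.769]]
ft_force: [-0.3, -0.1, -1.9]
grip_width: 0.0456
grasp_force: 41.5
```

Emit:
jog_arm(moves=[{"x":0,"y":0,"z":-0.025,"rx":0,"ry":0,"rz":0,"claw":0.03},{"x":0,"y":0,"z":-0.025,"rx":0,"ry":0,"rz":0,"claw":0.03},{"x":0,"y":0,"z":-0.02,"rx":0,"ry":0,"rz":0,"claw":0.03},{"x":0,"y":0,"z":-0.0117,"rx":0,"ry":0,"rz":0,"claw":0.03},{"x":0,"y":0,"z":-0.01,"rx":0,"ry":0,"rz":0,"claw":0.03},{"x":0,"y":0,"z":-0.01,"rx":0,"ry":0,"rz":0,"claw":0.03},{"x":0,"y":0,"z":-0.01,"rx":0,"ry":0,"rz":0,"claw":0.03},{"x":0,"y":0,"z":-0.01,"rx":0,"ry":0,"rz":0,"claw":0.03},{"x":0,"y":0,"z":0,"rx":0,"ry":0,"rz":0,"claw":0.03},{"x":0,"y":0,"z":0,"rx":0,"ry":0,"rz":0,"claw":0.03}])

```text
time: 45.12
eef_pos: [0.6255, 0.2176, 0.1402]
tcp_rot: [[-0.258, 0.943, 0.211], [0.724, 0.334, -0.604], [-0.639, -0.003, -0.769]]
ft_force: [0.0, 0.2, -1.1]
grip_width: 0.0455
grasp_force: 41.5
```

Emit:
jog_arm(moves=[{"x":0,"y":0,"z":-0.008,"rx":0,"ry":0,"rz":0,"claw":0.03},{"x":0,"y":0,"z":-0.008,"rx":0,"ry":0,"rz":0,"claw":0.03},{"x":0,"y":0,"z":-0.006,"rx":0,"ry":0,"rz":0,"claw":0.03},{"x":0,"y":0,"z":-0.003,"rx":0,"ry":0,"rz":0,"claw":0.03},{"x":0,"y":0,"z":-0.0015,"rx":0,"ry":0,"rz":0,"claw":0.03},{"x":0,"y":0,"z":-0.001,"rx":0,"ry":0,"rz":0,"claw":0.03},{"x":0,"y":0,"z":-0.001,"rx":0,"ry":0,"rz":0,"claw":0.03},{"x":0,"y":0,"z":0,"rx":0,"ry":0,"rz":0,"claw":0.03},{"x":0,"y":0,"z":0,"rx":0,"ry":0,"rz":0,"claw":0.03},{"x":0,"y":0,"z":0,"rx":0,"ry":0,"rz":0,"claw":0.03}])

```text
time: 45.95
eef_pos: [0.6256, 0.2177, 0.1123]
tcp_rot: [[-0.258, 0.943, 0.212], [0.725, 0.334, -0.603], [-0.639, -0.002, -0.769]]
ft_force: [0.4, -0.4, -0.8]
grip_width: 0.0458
grasp_force: 41.5
```

Emit:
jog_arm(moves=[{"x":0,"y":0,"z":-0.001,"rx":0,"ry":0,"rz":0,"claw":0.03},{"x":0,"y":0,"z":-0.001,"rx":0,"ry":0,"rz":0,"claw":0.03},{"x":0,"y":0,"z":0,"rx":0,"ry":0,"rz":0,"claw":0.03},{"x":0,"y":0,"z":0,"rx":0,"ry":0,"rz":0,"claw":0.03},{"x":0,"y":0,"z":0,"rx":0,"ry":0,"rz":0,"claw":0.03},{"x":0,"y":0,"z":0,"rx":0,"ry":0,"rz":0,"claw":0.03},{"x":0,"y":0,"z":0,"rx":0,"ry":0,"rz":0,"claw":0.03},{"x":0,"y":0,"z":0,"rx":0,"ry":0,"rz":0,"claw":0.03},{"x":0,"y":0,"z":0,"rx":0,"ry":0,"rz":0,"claw":0.03},{"x":0,"y":0,"z":0,"rx":0,"ry":0,"rz":0,"claw":0.03}])

```text
time: 46.78
eef_pos: [0.6256, 0.2178, 0.1102]
tcp_rot: [[-0.258, 0.943, 0.212], [0.724, 0.334, -0.603], [-0.639, -0.002, -0.769]]
ft_force: [-1.7, 1.0, 4.0]
grip_width: 0.0458
grasp_force: 41.9
```

Emit:
jog_arm(moves=[{"x":0,"y":0,"z":0,"rx":0,"ry":0,"rz":0,"claw":0.065},{"x":0,"y":0,"z":0,"rx":0,"ry":0,"rz":0,"claw":0.065},{"x":0,"y":0,"z":0,"rx":0,"ry":0,"rz":0,"claw":0.065},{"x":0,"y":0,"z":0,"rx":0,"ry":0,"rz":0,"claw":0.065},{"x":-0.0043,"y":0.0121,"z":0.0153,"rx":0,"ry":0,"rz":0,"claw":0.065},{"x":-0.0043,"y":0.0121,"z":0.0153,"rx":0,"ry":0,"rz":0,"claw":0.065},{"x":-0.0043,"y":0.0121,"z":0.0153,"rx":0,"ry":0,"rz":0,"claw":0.065},{"x":-0.0043,"y":0.0121,"z":0.0153,"rx":0,"ry":0,"rz":0,"claw":0.065},{"x":-0.0043,"y":0.0121,"z":0.0153,"rx":0,"ry":0,"rz":0,"claw":0.065},{"x":-0.0043,"y":0.0121,"z":0.0153,"rx":0,"ry":0,"rz":0,"claw":0.065}])

```text
time: 47.62
eef_pos: [0.5994, 0.2907, 0.2023]
tcp_rot: [[-0.258, 0.943, 0.211], [0.724, 0.334, -0.603], [-0.639, -0.003, -0.769]]
ft_force: [0.3, -0.1, 0.4]
grip_width: 0.0648
grasp_force: 0.0
```

Emit:
jog_arm(moves=[{"x":0,"y":0,"z":0.012,"rx":0.1096,"ry":0.0392,"rz":0,"claw":0.065},{"x":0,"y":0,"z":0.012,"rx":0.1096,"ry":0.0392,"rz":0,"claw":0.065},{"x":0,"y":0,"z":0.012,"rx":0.1096,"ry":0.0392,"rz":0,"claw":0.065},{"x":0,"y":0,"z":0.012,"rx":0.1096,"ry":0.0392,"rz":0,"claw":0.065},{"x":0,"y":0,"z":0.012,"rx":0.1096,"ry":0.0392,"rz":0,"claw":0.065},{"x":0,"y":0,"z":0,"rx":0.1096,"ry":0.0392,"rz":0,"claw":0.065},{"x":-0.0084,"y":-0.0282,"z":0,"rx":0,"ry":0,"rz":-0.12,"claw":0.065},{"x":-0.0084,"y":-0.0282,"z":0,"rx":0,"ry":0,"rz":-0.12,"claw":0.065},{"x":-0.0084,"y":-0.0282,"z":0,"rx":0,"ry":0,"rz":-0.12,"claw":0.065},{"x":-0.0084,"y":-0.0282,"z":0,"rx":0,"ry":0,"rz":-0.12,"claw":0.065}])

```text
time: 48.45
eef_pos: [0.5657, 0.1757, 0.2616]
tcp_rot: [[0.144, 0.99, -0.004], [0.99, -0.144, 0.005], [0.005, -0.004, -1.0]]
ft_force: [0.6, 0.6, -0.5]
grip_width: 0.0653
grasp_force: 0.0
```

Emit:
jog_arm(moves=[{"x":-0.0084,"y":-0.0282,"z":0,"rx":0,"ry":0,"rz":-0.12,"claw":0.065},{"x":-0.0084,"y":-0.0282,"z":0,"rx":0,"ry":0,"rz":-0.12,"claw":0.065},{"x":-0.0084,"y":-0.0282,"z":0,"rx":0,"ry":0,"rz":-0.12,"claw":0.065},{"x":-0.0084,"y":-0.0282,"z":0,"rx":0,"ry":0,"rz":-0.12,"claw":0.065},{"x":-0.0084,"y":-0.0282,"z":0,"rx":0,"ry":0,"rz":-0.12,"claw":0.065},{"x":-0.0084,"y":-0.0282,"z":0,"rx":0,"ry":0,"rz":-0.12,"claw":0.065},{"x":-0.0084,"y":-0.0282,"z":0,"rx":0,"ry":0,"rz":-0.12,"claw":0.065},{"x":-0.0084,"y":-0.0282,"z":0,"rx":0,"ry":0,"rz":-0.12,"claw":0.065},{"x":-0.0084,"y":-0.0282,"z":0,"rx":0,"ry":0,"rz":-0.12,"claw":0.065},{"x":-0.0084,"y":-0.0282,"z":0,"rx":0,"ry":0,"rz":-0.12,"claw":0.065}])

```text
time: 49.28
eef_pos: [0.4813, -0.1059, 0.2619]
tcp_rot: [[0.974, 0.225, 0.004], [0.225, -0.974, 0.005], [0.005, -0.004, -1.0]]
ft_force: [1.3, -1.7, 0.9]
grip_width: 0.0652
grasp_force: 0.0
```

Emit:
jog_arm(moves=[{"x":-0.0084,"y":-0.0282,"z":0,"rx":0,"ry":0,"rz":-0.12,"claw":0.065},{"x":-0.0084,"y":-0.0282,"z":0,"rx":0,"ry":0,"rz":-0.12,"claw":0.065},{"x":-0.0084,"y":-0.0282,"z":0,"rx":0,"ry":0,"rz":-0.12,"claw":0.065},{"x":-0.0084,"y":-0.0282,"z":0,"rx":0,"ry":0,"rz":-0.12,"claw":0.065},{"x":-0.0084,"y":-0.0282,"z":0,"rx":0,"ry":0,"rz":-0.12,"claw":0.065},{"x":-0.0084,"y":-0.0282,"z":0,"rx":0,"ry":0,"rz":-0.12,"claw":0.065},{"x":0,"y":0,"z":0,"rx":0,"ry":0,"rz":0,"claw":0.065},{"x":0,"y":0,"z":0,"rx":0,"ry":0,"rz":0,"claw":0.065},{"x":0,"y":0,"z":0,"rx":0,"ry":0,"rz":0,"claw":0.065},{"x":0,"y":0,"z":0,"rx":0,"ry":0,"rz":0,"claw":0.065}])

```text
time: 50.12
eef_pos: [0.4323, -0.2724, 0.2618]
tcp_rot: [[0.885, -0.465, 0.006], [-0.465, -0.885, 0.002], [0.005, -0.005, -1.0]]
ft_force: [0.1, 1.0, 0.2]
grip_width: 0.0649
grasp_force: 0.0
```

```bash
python3 look.py w14 yellow green
```

```text
[ 29.6595   6.9212  -0.9212  93.4418  -0.1558  79.3678 -88.9287] [ 0.4323 -0.2724  0.2618] 50.1167 psi -27.703072209206123 z [ 0.0064  0.0018 -1.    ]
w14 yellow [ 0.4302 -0.2757] deg -28.5 xor 195 of 3654
w14 green [ 0.3904 -0.3764] deg -26.0 xor 278 of 4351
```

Emit:
jog_arm(moves=[{"x":-0.002,"y":-0.0031,"z":-0.035,"rx":0,"ry":0,"rz":-0.008,"claw":0.065},{"x":0,"y":0,"z":-0.035,"rx":0,"ry":0,"rz":0,"claw":0.065},{"x":0,"y":0,"z":-0.035,"rx":0,"ry":0,"rz":0,"claw":0.065},{"x":0,"y":0,"z":-0.035,"rx":0,"ry":0,"rz":0,"claw":0.065},{"x":0,"y":0,"z":-0.035,"rx":0,"ry":0,"rz":0,"claw":0.065},{"x":0,"y":0,"z":-0.035,"rx":0,"ry":0,"rz":0,"claw":0.065},{"x":0,"y":0,"z":-0.022,"rx":0,"ry":0,"rz":0,"claw":0.065},{"x":0,"y":0,"z":-0.0133,"rx":0,"ry":0,"rz":0,"claw":0.065},{"x":0,"y":0,"z":0,"rx":0,"ry":0,"rz":0,"claw":0.03},{"x":0,"y":0,"z":0,"rx":0,"ry":0,"rz":0,"claw":0.03}], squeeze=35)

```text
time: 51.0
eef_pos: [0.4298, -0.2757, 0.0162]
tcp_rot: [[0.881, -0.473, 0.005], [-0.473, -0.881, 0.002], [0.003, -0.004, -1.0]]
ft_force: [1.0, 0.4, -1.6]
grip_width: 0.0455
grasp_force: 40.3
```

Emit:
jog_arm(moves=[{"x":0,"y":0,"z":0,"rx":0,"ry":0,"rz":0,"claw":0.03},{"x":0,"y":0,"z":0,"rx":0,"ry":0,"rz":0,"claw":0.03},{"x":0,"y":0,"z":0,"rx":0,"ry":0,"rz":0,"claw":0.03},{"x":0,"y":0,"z":0.01,"rx":0,"ry":0,"rz":0,"claw":0.03},{"x":0,"y":0,"z":0.02,"rx":0,"ry":0,"rz":0,"claw":0.03},{"x":0,"y":0,"z":0.03,"rx":0,"ry":0,"rz":0,"claw":0.03},{"x":0,"y":0,"z":0.035,"rx":0,"ry":0,"rz":0,"claw":0.03},{"x":0,"y":0,"z":0.035,"rx":0,"ry":0,"rz":0,"claw":0.03},{"x":0.0105,"y":0.0028,"z":0,"rx":0,"ry":0,"rz":0.1144,"claw":0.03},{"x":0.0105,"y":0.0028,"z":0,"rx":0,"ry":0,"rz":0.1144,"claw":0.03}])

```text
time: 51.83
eef_pos: [0.4523, -0.2726, 0.151]
tcp_rot: [[0.966, -0.259, 0.012], [-0.259, -0.966, -0.001], [0.012, -0.002, -1.0]]
ft_force: [1.5, 0.2, -1.7]
grip_width: 0.0457
grasp_force: 40.6
```

Emit:
jog_arm(moves=[{"x":0.0105,"y":0.0028,"z":0,"rx":0,"ry":0,"rz":0.1144,"claw":0.03},{"x":0.0105,"y":0.0028,"z":0,"rx":0,"ry":0,"rz":0.1144,"claw":0.03},{"x":0.0105,"y":0.0028,"z":0,"rx":0,"ry":0,"rz":0.1144,"claw":0.03},{"x":0.0105,"y":0.0028,"z":0,"rx":0,"ry":0,"rz":0.1144,"claw":0.03},{"x":0.0105,"y":0.0028,"z":0,"rx":0,"ry":0,"rz":0.1144,"claw":0.03},{"x":0.0105,"y":0.0028,"z":0,"rx":0,"ry":0,"rz":0.1144,"claw":0.03},{"x":0.0105,"y":0.0028,"z":0,"rx":0,"ry":0,"rz":0.1144,"claw":0.03},{"x":0.0105,"y":0.0028,"z":0,"rx":0,"ry":0,"rz":0.1144,"claw":0.03},{"x":0.0105,"y":0.0028,"z":0,"rx":0,"ry":0,"rz":0.1144,"claw":0.03},{"x":0.0105,"y":0.0028,"z":0,"rx":0,"ry":0,"rz":0.1144,"claw":0.03}])

```text
time: 52.67
eef_pos: [0.5562, -0.2433, 0.1479]
tcp_rot: [[0.634, 0.773, 0.001], [0.773, -0.634, 0.006], [0.005, -0.003, -1.0]]
ft_force: [-0.2, -0.5, -1.0]
grip_width: 0.0454
grasp_force: 40.7
```

Emit:
jog_arm(moves=[{"x":0.0105,"y":0.0028,"z":0,"rx":0,"ry":0,"rz":0.1144,"claw":0.03},{"x":0.0105,"y":0.0028,"z":0,"rx":0,"ry":0,"rz":0.1144,"claw":0.03},{"x":0.0105,"y":0.0028,"z":0,"rx":0,"ry":0,"rz":0.1144,"claw":0.03},{"x":0.0105,"y":0.0028,"z":0,"rx":0,"ry":0,"rz":0.1144,"claw":0.03},{"x":0.0105,"y":0.0028,"z":0,"rx":0,"ry":0,"rz":0.1144,"claw":0.03},{"x":0.0105,"y":0.0028,"z":0,"rx":0,"ry":0,"rz":0.1144,"claw":0.03},{"x":0,"y":0,"z":-0.03,"rx":0,"ry":0,"rz":0,"claw":0.03},{"x":0,"y":0,"z":-0.03,"rx":0,"ry":0,"rz":0,"claw":0.03},{"x":0,"y":0,"z":-0.03,"rx":0,"ry":0,"rz":0,"claw":0.03},{"x":0,"y":0,"z":-0.02,"rx":0,"ry":0,"rz":0,"claw":0.03}])

```text
time: 53.5
eef_pos: [0.6175, -0.2265, 0.0347]
tcp_rot: [[0.007, 1.0, -0.006], [1.0, -0.007, 0.005], [0.005, -0.006, -1.0]]
ft_force: [-1.2, 0.1, -0.1]
grip_width: 0.0456
grasp_force: 40.6
```

Emit:
jog_arm(moves=[{"x":0,"y":0,"z":-0.012,"rx":0,"ry":0,"rz":0,"claw":0.03},{"x":0,"y":0,"z":-0.006,"rx":0,"ry":0,"rz":0,"claw":0.03},{"x":0,"y":0,"z":-0.003,"rx":0,"ry":0,"rz":0,"claw":0.03},{"x":0,"y":0,"z":-0.001,"rx":0,"ry":0,"rz":0,"claw":0.03},{"x":0,"y":0,"z":0,"rx":0,"ry":0,"rz":0,"claw":0.03},{"x":0,"y":0,"z":0,"rx":0,"ry":0,"rz":0,"claw":0.03},{"x":0,"y":0,"z":0,"rx":0,"ry":0,"rz":0,"claw":0.03},{"x":0,"y":0,"z":0,"rx":0,"ry":0,"rz":0,"claw":0.03},{"x":0,"y":0,"z":0,"rx":0,"ry":0,"rz":0,"claw":0.03},{"x":0,"y":0,"z":0,"rx":0,"ry":0,"rz":0,"claw":0.03}])

```text
time: 54.33
eef_pos: [0.6189, -0.2265, 0.0147]
tcp_rot: [[0.006, 1.0, -0.004], [1.0, -0.006, 0.005], [0.005, -0.004, -1.0]]
ft_force: [0.6, 0.3, -1.1]
grip_width: 0.0459
grasp_force: 40.6
```

Emit:
jog_arm(moves=[{"x":0,"y":0,"z":-0.003,"rx":0,"ry":0,"rz":0,"claw":0.03},{"x":0,"y":0,"z":-0.001,"rx":0,"ry":0,"rz":0,"claw":0.03},{"x":0,"y":0,"z":0,"rx":0,"ry":0,"rz":0,"claw":0.03},{"x":0,"y":0,"z":0,"rx":0,"ry":0,"rz":0,"claw":0.065},{"x":0,"y":0,"z":0,"rx":0,"ry":0,"rz":0,"claw":0.065},{"x":0,"y":0,"z":0,"rx":0,"ry":0,"rz":0,"claw":0.065},{"x":0,"y":0,"z":0.02,"rx":0,"ry":0,"rz":0,"claw":0.065},{"x":0,"y":0,"z":0.03,"rx":0,"ry":0,"rz":0,"claw":0.065},{"x":0,"y":0,"z":0.03,"rx":0,"ry":0,"rz":0,"claw":0.065},{"x":0,"y":0,"z":0.03,"rx":0,"ry":0,"rz":0,"claw":0.065}])

```text
time: 55.17
eef_pos: [0.6185, -0.2262, 0.1217]
tcp_rot: [[0.006, 1.0, -0.004], [1.0, -0.006, 0.005], [0.005, -0.004, -1.0]]
ft_force: [1.2, -0.8, 0.6]
grip_width: 0.0649
grasp_force: 0.0
```

Emit:
jog_arm(moves=[{"x":0,"y":-0.0107,"z":-0.002,"rx":0.1247,"ry":0,"rz":0,"claw":0.065},{"x":0,"y":-0.0107,"z":-0.002,"rx":0.1247,"ry":0,"rz":0,"claw":0.065},{"x":0,"y":-0.0107,"z":-0.005,"rx":0.1247,"ry":0,"rz":0,"claw":0.065},{"x":0,"y":-0.0107,"z":-0.006,"rx":0.1247,"ry":0,"rz":0,"claw":0.065},{"x":0,"y":-0.0107,"z":-0.008,"rx":0.1247,"ry":0,"rz":0,"claw":0.065},{"x":0,"y":-0.0107,"z":-0.009,"rx":0.1247,"ry":0,"rz":0,"claw":0.065},{"x":0,"y":-0.0107,"z":-0.008,"rx":0.1247,"ry":0,"rz":0,"claw":0.065},{"x":0,"y":0,"z":0,"rx":0,"ry":0,"rz":0,"claw":0.065},{"x":0,"y":0,"z":0,"rx":0,"ry":0,"rz":0,"claw":0.065},{"x":0,"y":0,"z":0,"rx":0,"ry":0,"rz":0,"claw":0.065}])

```text
time: 56.0
eef_pos: [0.6192, -0.3009, 0.0799]
tcp_rot: [[0.006, 1.0, -0.004], [0.638, -0.001, 0.77], [0.77, -0.007, -0.638]]
ft_force: [-0.0, 0.7, 0.6]
grip_width: 0.0651
grasp_force: 0.0
```

```bash
python3 spot.py w15 yellow
```

```text
[ 50.9488  66.2262 -27.9264  43.2802 -15.8613 103.0253  32.1015] [ 0.6192 -0.3009  0.0799] z [-0.0036  0.7702 -0.6378]
w15 yellow [ 0.6179 -0.223 ] deg 89.2 xor 245 of 9272
```

Emit:
jog_arm(moves=[{"x":0,"y":0.0136,"z":-0.0114,"rx":0,"ry":0,"rz":0,"claw":0.065},{"x":0,"y":0.0136,"z":-0.0114,"rx":0,"ry":0,"rz":0,"claw":0.065},{"x":0,"y":0.0136,"z":-0.0114,"rx":0,"ry":0,"rz":0,"claw":0.065},{"x":0,"y":0.0136,"z":-0.0114,"rx":0,"ry":0,"rz":0,"claw":0.065},{"x":0,"y":0.0106,"z":-0.0089,"rx":0,"ry":0,"rz":0,"claw":0.065},{"x":0,"y":0.0049,"z":-0.0036,"rx":0,"ry":0,"rz":0,"claw":0.065},{"x":0,"y":0,"z":0,"rx":0,"ry":0,"rz":0,"claw":0.065},{"x":0,"y":0,"z":0,"rx":0,"ry":0,"rz":0,"claw":0.03},{"x":0,"y":0,"z":0,"rx":0,"ry":0,"rz":0,"claw":0.03},{"x":0,"y":0,"z":0,"rx":0,"ry":0,"rz":0,"claw":0.03}], squeeze=40)

```text
time: 56.88
eef_pos: [0.6199, -0.2327, 0.0256]
tcp_rot: [[0.004, 1.0, -0.001], [0.64, -0.002, 0.768], [0.768, -0.004, -0.64]]
ft_force: [-1.0, -0.5, 8.6]
grip_width: 0.0453
grasp_force: 41.3
```

Emit:
jog_arm(moves=[{"x":0,"y":0,"z":0,"rx":0,"ry":0,"rz":0,"claw":0.03},{"x":0,"y":0,"z":0.01,"rx":0,"ry":0,"rz":0,"claw":0.03},{"x":0,"y":0,"z":0.025,"rx":0,"ry":0,"rz":0,"claw":0.03},{"x":0,"y":0,"z":0.035,"rx":0,"ry":0,"rz":0,"claw":0.03},{"x":0,"y":0,"z":0.035,"rx":0,"ry":0,"rz":0,"claw":0.03},{"x":0,"y":0,"z":0.035,"rx":0,"ry":0,"rz":0,"claw":0.03},{"x":0,"y":0,"z":0.035,"rx":0,"ry":0,"rz":0,"claw":0.03},{"x":0,"y":0,"z":0.035,"rx":0,"ry":0,"rz":0,"claw":0.03},{"x":0,"y":0,"z":0.03,"rx":0,"ry":0,"rz":0,"claw":0.03},{"x":0,"y":0,"z":0,"rx":0,"ry":0,"rz":0,"claw":0.03}])

```text
time: 57.72
eef_pos: [0.6202, -0.2323, 0.2715]
tcp_rot: [[-0.001, 1.0, 0.004], [0.643, -0.002, 0.766], [0.766, 0.004, -0.643]]
ft_force: [-0.3, -0.1, 0.4]
grip_width: 0.0452
grasp_force: 40.9
```

Emit:
jog_arm(moves=[{"x":-0.0018,"y":0.0395,"z":0,"rx":-0.1208,"ry":0,"rz":0,"claw":0.03},{"x":-0.0018,"y":0.0395,"z":0,"rx":-0.1208,"ry":0,"rz":0,"claw":0.03},{"x":-0.0018,"y":0.0395,"z":0,"rx":-0.1208,"ry":0,"rz":0,"claw":0.03},{"x":-0.0018,"y":0.0395,"z":0,"rx":-0.1208,"ry":0,"rz":0,"claw":0.03},{"x":-0.0018,"y":0.0395,"z":0,"rx":-0.1208,"ry":0,"rz":0,"claw":0.03},{"x":-0.0018,"y":0.0395,"z":0,"rx":-0.1208,"ry":0,"rz":0,"claw":0.03},{"x":-0.0018,"y":0.0395,"z":0,"rx":-0.1208,"ry":0,"rz":0,"claw":0.03},{"x":-0.0018,"y":0.0395,"z":0,"rx":-0.1208,"ry":0,"rz":0,"claw":0.03},{"x":-0.0018,"y":0.0395,"z":0,"rx":-0.1208,"ry":0,"rz":0,"claw":0.03},{"x":-0.0018,"y":0.0395,"z":0,"rx":-0.1208,"ry":0,"rz":0,"claw":0.03}])

```text
time: 58.55
eef_pos: [0.6013, 0.1602, 0.2655]
tcp_rot: [[0.01, 1.0, 0.001], [0.949, -0.009, -0.314], [-0.314, 0.004, -0.949]]
ft_force: [2.5, -0.7, -0.4]
grip_width: 0.0455
grasp_force: 41.3
```

Emit:
jog_arm(moves=[{"x":-0.0018,"y":0.0395,"z":0,"rx":-0.1208,"ry":0,"rz":0,"claw":0.03},{"x":-0.0018,"y":0.0395,"z":0,"rx":-0.1208,"ry":0,"rz":0,"claw":0.03},{"x":-0.0018,"y":0.0395,"z":0,"rx":-0.1208,"ry":0,"rz":0,"claw":0.03},{"x":0,"y":0.0053,"z":0,"rx":0,"ry":0,"rz":0.113,"claw":0.03},{"x":0,"y":0.0053,"z":0,"rx":0,"ry":0,"rz":0.113,"claw":0.03},{"x":0,"y":0.0053,"z":0,"rx":0,"ry":0,"rz":0.113,"claw":0.03},{"x":0,"y":0,"z":0,"rx":0,"ry":0,"rz":0,"claw":0.03},{"x":0,"y":0,"z":0,"rx":0,"ry":0,"rz":0,"claw":0.03},{"x":0,"y":0,"z":0,"rx":0,"ry":0,"rz":0,"claw":0.03},{"x":0,"y":0,"z":0,"rx":0,"ry":0,"rz":0,"claw":0.03}])

```text
time: 59.38
eef_pos: [0.5968, 0.29, 0.2636]
tcp_rot: [[-0.249, 0.948, 0.2], [0.741, 0.32, -0.591], [-0.624, 0.001, -0.782]]
ft_force: [-1.1, -0.7, -1.8]
grip_width: 0.0454
grasp_force: 41.5
```

Emit:
jog_arm(moves=[{"x":0,"y":0.007,"z":-0.015,"rx":-0.021,"ry":-0.0075,"rz":0,"claw":0.03},{"x":0,"y":0,"z":-0.025,"rx":0,"ry":0,"rz":0,"claw":0.03},{"x":0,"y":0,"z":-0.025,"rx":0,"ry":0,"rz":0,"claw":0.03},{"x":0,"y":0,"z":-0.015,"rx":0,"ry":0,"rz":0,"claw":0.03},{"x":0,"y":0,"z":-0.01,"rx":0,"ry":0,"rz":0,"claw":0.03},{"x":0,"y":0,"z":-0.01,"rx":0,"ry":0,"rz":0,"claw":0.03},{"x":0,"y":0,"z":-0.01,"rx":0,"ry":0,"rz":0,"claw":0.03},{"x":0,"y":0,"z":-0.01,"rx":0,"ry":0,"rz":0,"claw":0.03},{"x":0,"y":0,"z":0,"rx":0,"ry":0,"rz":0,"claw":0.03},{"x":0,"y":0,"z":0,"rx":0,"ry":0,"rz":0,"claw":0.03}])

```text
time: 60.22
eef_pos: [0.5957, 0.2986, 0.142]
tcp_rot: [[-0.25, 0.946, 0.207], [0.725, 0.325, -0.607], [-0.641, -0.002, -0.767]]
ft_force: [0.2, 0.2, -0.7]
grip_width: 0.0454
grasp_force: 41.5
```

Emit:
jog_arm(moves=[{"x":0,"y":0,"z":-0.009,"rx":0,"ry":0,"rz":0,"claw":0.03},{"x":0,"y":0,"z":-0.008,"rx":0,"ry":0,"rz":0,"claw":0.03},{"x":0,"y":0,"z":-0.007,"rx":0,"ry":0,"rz":0,"claw":0.03},{"x":0,"y":0,"z":-0.003,"rx":0,"ry":0,"rz":0,"claw":0.03},{"x":0,"y":0,"z":-0.0015,"rx":0,"ry":0,"rz":0,"claw":0.03},{"x":0,"y":0,"z":-0.001,"rx":0,"ry":0,"rz":0,"claw":0.03},{"x":0,"y":0,"z":-0.001,"rx":0,"ry":0,"rz":0,"claw":0.03},{"x":0,"y":0,"z":0,"rx":0,"ry":0,"rz":0,"claw":0.03},{"x":0,"y":0,"z":0,"rx":0,"ry":0,"rz":0,"claw":0.03},{"x":0,"y":0,"z":0,"rx":0,"ry":0,"rz":0,"claw":0.03}])

```text
time: 61.05
eef_pos: [0.5959, 0.2989, 0.112]
tcp_rot: [[-0.25, 0.946, 0.208], [0.726, 0.325, -0.606], [-0.641, -0.0, -0.767]]
ft_force: [0.3, 0.5, 0.8]
grip_width: 0.0454
grasp_force: 41.7
```

Emit:
jog_arm(moves=[{"x":0,"y":0,"z":-0.001,"rx":0,"ry":0,"rz":0,"claw":0.03},{"x":0,"y":0,"z":-0.0007,"rx":0,"ry":0,"rz":0,"claw":0.03},{"x":0,"y":0,"z":0,"rx":0,"ry":0,"rz":0,"claw":0.03},{"x":0,"y":0,"z":0,"rx":0,"ry":0,"rz":0,"claw":0.03},{"x":0,"y":0,"z":0,"rx":0,"ry":0,"rz":0,"claw":0.03},{"x":0,"y":0,"z":0,"rx":0,"ry":0,"rz":0,"claw":0.03},{"x":0,"y":0,"z":0,"rx":0,"ry":0,"rz":0,"claw":0.03},{"x":0,"y":0,"z":0,"rx":0,"ry":0,"rz":0,"claw":0.03},{"x":0,"y":0,"z":0,"rx":0,"ry":0,"rz":0,"claw":0.03},{"x":0,"y":0,"z":0,"rx":0,"ry":0,"rz":0,"claw":0.03}])

```text
time: 61.88
eef_pos: [0.5958, 0.2989, 0.1119]
tcp_rot: [[-0.249, 0.946, 0.209], [0.726, 0.324, -0.607], [-0.642, 0.001, -0.767]]
ft_force: [-4.1, -0.4, 9.6]
grip_width: 0.0458
grasp_force: 42.6
```

Emit:
jog_arm(moves=[{"x":0,"y":0,"z":0.0005,"rx":0,"ry":0,"rz":0,"claw":0.065},{"x":0,"y":0,"z":0,"rx":0,"ry":0,"rz":0,"claw":0.065},{"x":0,"y":0,"z":0,"rx":0,"ry":0,"rz":0,"claw":0.065},{"x":0,"y":0,"z":0,"rx":0,"ry":0,"rz":0,"claw":0.065},{"x":-0.0043,"y":0.0121,"z":0.0153,"rx":0,"ry":0,"rz":0,"claw":0.065},{"x":-0.0043,"y":0.0121,"z":0.0153,"rx":0,"ry":0,"rz":0,"claw":0.065},{"x":-0.0043,"y":0.0121,"z":0.0153,"rx":0,"ry":0,"rz":0,"claw":0.065},{"x":-0.0043,"y":0.0121,"z":0.0153,"rx":0,"ry":0,"rz":0,"claw":0.065},{"x":-0.0043,"y":0.0121,"z":0.0153,"rx":0,"ry":0,"rz":0,"claw":0.065},{"x":-0.0043,"y":0.0121,"z":0.0153,"rx":0,"ry":0,"rz":0,"claw":0.065}])

```text
time: 62.72
eef_pos: [0.5697, 0.3717, 0.2027]
tcp_rot: [[-0.25, 0.946, 0.207], [0.725, 0.325, -0.607], [-0.641, -0.002, -0.767]]
ft_force: [0.0, 0.1, 0.7]
grip_width: 0.0646
grasp_force: 0.0
```

Emit:
jog_arm(moves=[{"x":0,"y":0,"z":0.012,"rx":0.1096,"ry":0.0392,"rz":0,"claw":0.065},{"x":0,"y":0,"z":0.012,"rx":0.1096,"ry":0.0392,"rz":0,"claw":0.065},{"x":0,"y":0,"z":0.012,"rx":0.1096,"ry":0.0392,"rz":0,"claw":0.065},{"x":0,"y":0,"z":0.012,"rx":0.1096,"ry":0.0392,"rz":0,"claw":0.065},{"x":0,"y":0,"z":0.012,"rx":0.1096,"ry":0.0392,"rz":0,"claw":0.065},{"x":0,"y":0,"z":0,"rx":0.1096,"ry":0.0392,"rz":0,"claw":0.065},{"x":-0.0075,"y":-0.0311,"z":0,"rx":0,"ry":0,"rz":-0.0997,"claw":0.065},{"x":-0.0075,"y":-0.0311,"z":0,"rx":0,"ry":0,"rz":-0.0997,"claw":0.065},{"x":-0.0075,"y":-0.0311,"z":0,"rx":0,"ry":0,"rz":-0.0997,"claw":0.065},{"x":-0.0075,"y":-0.0311,"z":0,"rx":0,"ry":0,"rz":-0.0997,"claw":0.065}])

```text
time: 63.55
eef_pos: [0.5395, 0.2451, 0.2618]
tcp_rot: [[0.07, 0.998, -0.009], [0.998, -0.07, 0.003], [0.002, -0.009, -1.0]]
ft_force: [0.2, 0.3, -0.1]
grip_width: 0.065
grasp_force: 0.0
```

Emit:
jog_arm(moves=[{"x":-0.0075,"y":-0.0311,"z":0,"rx":0,"ry":0,"rz":-0.0997,"claw":0.065},{"x":-0.0075,"y":-0.0311,"z":0,"rx":0,"ry":0,"rz":-0.0997,"claw":0.065},{"x":-0.0075,"y":-0.0311,"z":0,"rx":0,"ry":0,"rz":-0.0997,"claw":0.065},{"x":-0.0075,"y":-0.0311,"z":0,"rx":0,"ry":0,"rz":-0.0997,"claw":0.065},{"x":-0.0075,"y":-0.0311,"z":0,"rx":0,"ry":0,"rz":-0.0997,"claw":0.065},{"x":-0.0075,"y":-0.0311,"z":0,"rx":0,"ry":0,"rz":-0.0997,"claw":0.065},{"x":-0.0075,"y":-0.0311,"z":0,"rx":0,"ry":0,"rz":-0.0997,"claw":0.065},{"x":-0.0075,"y":-0.0311,"z":0,"rx":0,"ry":0,"rz":-0.0997,"claw":0.065},{"x":-0.0075,"y":-0.0311,"z":0,"rx":0,"ry":0,"rz":-0.0997,"claw":0.065},{"x":-0.0075,"y":-0.0311,"z":0,"rx":0,"ry":0,"rz":-0.0997,"claw":0.065}])

```text
time: 64.38
eef_pos: [0.4642, -0.0656, 0.2623]
tcp_rot: [[0.875, 0.483, -0.002], [0.483, -0.875, 0.009], [0.002, -0.008, -1.0]]
ft_force: [1.3, 0.2, -0.4]
grip_width: 0.0646
grasp_force: 0.0
```

Emit:
jog_arm(moves=[{"x":-0.0075,"y":-0.0311,"z":0,"rx":0,"ry":0,"rz":-0.0997,"claw":0.065},{"x":-0.0075,"y":-0.0311,"z":0,"rx":0,"ry":0,"rz":-0.0997,"claw":0.065},{"x":-0.0075,"y":-0.0311,"z":0,"rx":0,"ry":0,"rz":-0.0997,"claw":0.065},{"x":-0.0075,"y":-0.0311,"z":0,"rx":0,"ry":0,"rz":-0.0997,"claw":0.065},{"x":-0.0075,"y":-0.0311,"z":0,"rx":0,"ry":0,"rz":-0.0997,"claw":0.065},{"x":-0.0075,"y":-0.0311,"z":0,"rx":0,"ry":0,"rz":-0.0997,"claw":0.065},{"x":-0.0075,"y":-0.0311,"z":0,"rx":0,"ry":0,"rz":-0.0997,"claw":0.065},{"x":-0.0075,"y":-0.0311,"z":0,"rx":0,"ry":0,"rz":-0.0997,"claw":0.065},{"x":-0.0075,"y":-0.0311,"z":0,"rx":0,"ry":0,"rz":-0.0997,"claw":0.065},{"x":-0.0075,"y":-0.0311,"z":0,"rx":0,"ry":0,"rz":-0.0997,"claw":0.065}])

```text
time: 65.22
eef_pos: [0.3892, -0.3765, 0.2622]
tcp_rot: [[0.881, -0.473, 0.006], [-0.473, -0.881, 0.007], [0.002, -0.009, -1.0]]
ft_force: [0.6, -0.0, 0.8]
grip_width: 0.0653
grasp_force: 0.0
```

```bash
python3 look.py w16 green
```

```text
[ 43.447   10.9734  -2.8439  88.7036   0.0301  80.3209 -77.5573] [ 0.3892 -0.3765  0.2622] 65.2167 psi -28.207810406566903 z [ 0.006   0.0066 -1.    ]
w16 green [ 0.3904 -0.3763] deg -26.8 xor 295 of 3551
```

Emit:
jog_arm(moves=[{"x":0.0013,"y":0.0002,"z":-0.035,"rx":-0.0066,"ry":0.006,"rz":0.007,"claw":0.065},{"x":0,"y":0,"z":-0.035,"rx":0,"ry":0,"rz":0,"claw":0.065},{"x":0,"y":0,"z":-0.035,"rx":0,"ry":0,"rz":0,"claw":0.065},{"x":0,"y":0,"z":-0.035,"rx":0,"ry":0,"rz":0,"claw":0.065},{"x":0,"y":0,"z":-0.035,"rx":0,"ry":0,"rz":0,"claw":0.065},{"x":0,"y":0,"z":-0.035,"rx":0,"ry":0,"rz":0,"claw":0.065},{"x":0,"y":0,"z":-0.022,"rx":0,"ry":0,"rz":0,"claw":0.065},{"x":0,"y":0,"z":-0.0137,"rx":0,"ry":0,"rz":0,"claw":0.065},{"x":0,"y":0,"z":0,"rx":0,"ry":0,"rz":0,"claw":0.03},{"x":0,"y":0,"z":0,"rx":0,"ry":0,"rz":0,"claw":0.03}], squeeze=35)

```text
time: 66.1
eef_pos: [0.3908, -0.3744, 0.0161]
tcp_rot: [[0.887, -0.462, -0.001], [-0.462, -0.887, 0.001], [-0.002, -0.001, -1.0]]
ft_force: [0.2, 0.7, -0.5]
grip_width: 0.0453
grasp_force: 40.7
```

Emit:
jog_arm(moves=[{"x":0,"y":0,"z":0,"rx":0,"ry":0,"rz":0,"claw":0.03},{"x":0,"y":0,"z":0,"rx":0,"ry":0,"rz":0,"claw":0.03},{"x":0,"y":0,"z":0,"rx":0,"ry":0,"rz":0,"claw":0.03},{"x":0,"y":0,"z":0.01,"rx":0,"ry":0,"rz":0,"claw":0.03},{"x":0,"y":0,"z":0.02,"rx":0,"ry":0,"rz":0,"claw":0.03},{"x":0,"y":0,"z":0.03,"rx":0,"ry":0,"rz":0,"claw":0.03},{"x":0,"y":0,"z":0.035,"rx":0,"ry":0,"rz":0,"claw":0.03},{"x":0,"y":0,"z":0.035,"rx":0,"ry":0,"rz":0,"claw":0.03},{"x":0.0127,"y":0.0084,"z":0,"rx":0,"ry":0,"rz":0.1144,"claw":0.03},{"x":0.0127,"y":0.0084,"z":0,"rx":0,"ry":0,"rz":0.1144,"claw":0.03}])

```text
time: 66.93
eef_pos: [0.4177, -0.36, 0.1511]
tcp_rot: [[0.969, -0.247, 0.005], [-0.247, -0.969, -0.005], [0.006, 0.003, -1.0]]
ft_force: [0.1, 1.0, -1.9]
grip_width: 0.0461
grasp_force: 40.9
```

Emit:
jog_arm(moves=[{"x":0.0127,"y":0.0084,"z":0,"rx":0,"ry":0,"rz":0.114,"claw":0.03},{"x":0.0127,"y":0.0084,"z":0,"rx":0,"ry":0,"rz":0.114,"claw":0.03},{"x":0.0127,"y":0.0084,"z":0,"rx":0,"ry":0,"rz":0.114,"claw":0.03},{"x":0.0127,"y":0.0084,"z":0,"rx":0,"ry":0,"rz":0.114,"claw":0.03},{"x":0.0127,"y":0.0084,"z":0,"rx":0,"ry":0,"rz":0.114,"claw":0.03},{"x":0.0127,"y":0.0084,"z":0,"rx":0,"ry":0,"rz":0.114,"claw":0.03},{"x":0.0127,"y":0.0084,"z":0,"rx":0,"ry":0,"rz":0.114,"claw":0.03},{"x":0.0127,"y":0.0084,"z":0,"rx":0,"ry":0,"rz":0.114,"claw":0.03},{"x":0.0127,"y":0.0084,"z":0,"rx":0,"ry":0,"rz":0.114,"claw":0.03},{"x":0.0127,"y":0.0084,"z":0,"rx":0,"ry":0,"rz":0.114,"claw":0.03}])

```text
time: 67.77
eef_pos: [0.5442, -0.2738, 0.148]
tcp_rot: [[0.626, 0.779, 0.001], [0.779, -0.626, -0.001], [-0.0, 0.001, -1.0]]
ft_force: [0.2, -0.2, -1.1]
grip_width: 0.0454
grasp_force: 40.8
```

Emit:
jog_arm(moves=[{"x":0.0127,"y":0.0084,"z":0,"rx":0,"ry":0,"rz":0.114,"claw":0.03},{"x":0.0127,"y":0.0084,"z":0,"rx":0,"ry":0,"rz":0.114,"claw":0.03},{"x":0.0127,"y":0.0084,"z":0,"rx":0,"ry":0,"rz":0.114,"claw":0.03},{"x":0.0127,"y":0.0084,"z":0,"rx":0,"ry":0,"rz":0.114,"claw":0.03},{"x":0.0127,"y":0.0084,"z":0,"rx":0,"ry":0,"rz":0.114,"claw":0.03},{"x":0.0127,"y":0.0084,"z":0,"rx":0,"ry":0,"rz":0.114,"claw":0.03},{"x":0,"y":0,"z":-0.03,"rx":0,"ry":0,"rz":0,"claw":0.03},{"x":0,"y":0,"z":-0.03,"rx":0,"ry":0,"rz":0,"claw":0.03},{"x":0,"y":0,"z":-0.03,"rx":0,"ry":0,"rz":0,"claw":0.03},{"x":0,"y":0,"z":-0.02,"rx":0,"ry":0,"rz":0,"claw":0.03}])

```text
time: 68.6
eef_pos: [0.6186, -0.2238, 0.0347]
tcp_rot: [[-0.001, 1.0, -0.003], [1.0, 0.001, -0.0], [-0.0, -0.003, -1.0]]
ft_force: [-1.0, 0.1, -1.8]
grip_width: 0.0455
grasp_force: 41.0
```

Emit:
jog_arm(moves=[{"x":0,"y":0,"z":-0.012,"rx":0,"ry":0,"rz":0,"claw":0.03},{"x":0,"y":0,"z":-0.006,"rx":0,"ry":0,"rz":0,"claw":0.03},{"x":0,"y":0,"z":-0.003,"rx":0,"ry":0,"rz":0,"claw":0.03},{"x":0,"y":0,"z":-0.001,"rx":0,"ry":0,"rz":0,"claw":0.03},{"x":0,"y":0,"z":0,"rx":0,"ry":0,"rz":0,"claw":0.03},{"x":0,"y":0,"z":0,"rx":0,"ry":0,"rz":0,"claw":0.03},{"x":0,"y":0,"z":0,"rx":0,"ry":0,"rz":0,"claw":0.03},{"x":0,"y":0,"z":0,"rx":0,"ry":0,"rz":0,"claw":0.03},{"x":0,"y":0,"z":0,"rx":0,"ry":0,"rz":0,"claw":0.03},{"x":0,"y":0,"z":0,"rx":0,"ry":0,"rz":0,"claw":0.03}])

```text
time: 69.43
eef_pos: [0.6199, -0.2237, 0.0148]
tcp_rot: [[-0.002, 1.0, 0.0], [1.0, 0.002, -0.0], [-0.0, 0.0, -1.0]]
ft_force: [0.1, -0.6, -0.9]
grip_width: 0.0452
grasp_force: 41.0
```

Emit:
jog_arm(moves=[{"x":0,"y":0,"z":-0.003,"rx":0,"ry":0,"rz":0,"claw":0.03},{"x":0,"y":0,"z":-0.001,"rx":0,"ry":0,"rz":0,"claw":0.03},{"x":0,"y":0,"z":0,"rx":0,"ry":0,"rz":0,"claw":0.03},{"x":0,"y":0,"z":0,"rx":0,"ry":0,"rz":0,"claw":0.065},{"x":0,"y":0,"z":0,"rx":0,"ry":0,"rz":0,"claw":0.065},{"x":0,"y":0,"z":0,"rx":0,"ry":0,"rz":0,"claw":0.065},{"x":0,"y":0,"z":0.02,"rx":0,"ry":0,"rz":0,"claw":0.065},{"x":0,"y":0,"z":0.03,"rx":0,"ry":0,"rz":0,"claw":0.065},{"x":0,"y":0,"z":0.03,"rx":0,"ry":0,"rz":0,"claw":0.065},{"x":0,"y":0,"z":0.03,"rx":0,"ry":0,"rz":0,"claw":0.065}])

```text
time: 70.27
eef_pos: [0.6197, -0.2235, 0.1218]
tcp_rot: [[-0.002, 1.0, -0.001], [1.0, 0.002, 0.0], [0.0, -0.001, -1.0]]
ft_force: [0.7, 0.0, 1.3]
grip_width: 0.0647
grasp_force: 0.0
```

Emit:
jog_arm(moves=[{"x":0,"y":-0.0107,"z":-0.002,"rx":0.1247,"ry":0,"rz":0,"claw":0.065},{"x":0,"y":-0.0107,"z":-0.002,"rx":0.1247,"ry":0,"rz":0,"claw":0.065},{"x":0,"y":-0.0107,"z":-0.005,"rx":0.1247,"ry":0,"rz":0,"claw":0.065},{"x":0,"y":-0.0107,"z":-0.006,"rx":0.1247,"ry":0,"rz":0,"claw":0.065},{"x":0,"y":-0.0107,"z":-0.008,"rx":0.1247,"ry":0,"rz":0,"claw":0.065},{"x":0,"y":-0.0107,"z":-0.009,"rx":0.1247,"ry":0,"rz":0,"claw":0.065},{"x":0,"y":-0.0107,"z":-0.008,"rx":0.1247,"ry":0,"rz":0,"claw":0.065},{"x":0,"y":0,"z":0,"rx":0,"ry":0,"rz":0,"claw":0.065},{"x":0,"y":0,"z":0,"rx":0,"ry":0,"rz":0,"claw":0.065},{"x":0,"y":0,"z":0,"rx":0,"ry":0,"rz":0,"claw":0.065}])

```text
time: 71.1
eef_pos: [0.6203, -0.298, 0.0801]
tcp_rot: [[-0.002, 1.0, 0.0], [0.642, 0.001, 0.767], [0.767, 0.002, -0.642]]
ft_force: [0.3, 0.7, 1.7]
grip_width: 0.0647
grasp_force: 0.0
```

```bash
python3 spot.py w17 green
```

```text
[ 52.8466  66.7352 -33.6172  43.9936 -11.3925 101.94    30.5298] [ 0.6203 -0.298   0.0801] z [ 0.0001  0.7671 -0.6415]
w17 green [ 0.6187 -0.2188] deg 90.3 xor 392 of 9065
```

Emit:
jog_arm(moves=[{"x":0,"y":0.0136,"z":-0.011,"rx":0,"ry":0,"rz":0,"claw":0.065},{"x":0,"y":0.0136,"z":-0.011,"rx":0,"ry":0,"rz":0,"claw":0.065},{"x":0,"y":0.0136,"z":-0.011,"rx":0,"ry":0,"rz":0,"claw":0.065},{"x":0,"y":0.0136,"z":-0.011,"rx":0,"ry":0,"rz":0,"claw":0.065},{"x":0,"y":0.0106,"z":-0.0086,"rx":0,"ry":0,"rz":0,"claw":0.065},{"x":0,"y":0.0055,"z":-0.004,"rx":0,"ry":0,"rz":0,"claw":0.065},{"x":0,"y":0,"z":0,"rx":0,"ry":0,"rz":0,"claw":0.065},{"x":0,"y":0,"z":0,"rx":0,"ry":0,"rz":0,"claw":0.03},{"x":0,"y":0,"z":0,"rx":0,"ry":0,"rz":0,"claw":0.03},{"x":0,"y":0,"z":0,"rx":0,"ry":0,"rz":0,"claw":0.03}], squeeze=40)

```text
time: 71.98
eef_pos: [0.6209, -0.2293, 0.0269]
tcp_rot: [[-0.004, 1.0, 0.003], [0.644, 0.0, 0.765], [0.765, 0.004, -0.644]]
ft_force: [-1.7, -0.8, 7.5]
grip_width: 0.0454
grasp_force: 41.4
```

Emit:
jog_arm(moves=[{"x":0,"y":0,"z":0,"rx":0,"ry":0,"rz":0,"claw":0.03},{"x":0,"y":0,"z":0.01,"rx":0,"ry":0,"rz":0,"claw":0.03},{"x":0,"y":0,"z":0.025,"rx":0,"ry":0,"rz":0,"claw":0.03},{"x":0,"y":0,"z":0.035,"rx":0,"ry":0,"rz":0,"claw":0.03},{"x":0,"y":0,"z":0.035,"rx":0,"ry":0,"rz":0,"claw":0.03},{"x":0,"y":0,"z":0.035,"rx":0,"ry":0,"rz":0,"claw":0.03},{"x":0,"y":0,"z":0.035,"rx":0,"ry":0,"rz":0,"claw":0.03},{"x":0,"y":0,"z":0.035,"rx":0,"ry":0,"rz":0,"claw":0.03},{"x":0,"y":0,"z":0.03,"rx":0,"ry":0,"rz":0,"claw":0.03},{"x":0,"y":0,"z":0,"rx":0,"ry":0,"rz":0,"claw":0.03}])

```text
time: 72.82
eef_pos: [0.6213, -0.2288, 0.273]
tcp_rot: [[-0.009, 1.0, 0.008], [0.647, -0.0, 0.763], [0.763, 0.012, -0.647]]
ft_force: [1.2, 0.9, -0.4]
grip_width: 0.0455
grasp_force: 41.0
```

Emit:
jog_arm(moves=[{"x":-0.003,"y":0.0338,"z":0,"rx":-0.1047,"ry":0,"rz":0,"claw":0.03},{"x":-0.003,"y":0.0338,"z":0,"rx":-0.1047,"ry":0,"rz":0,"claw":0.03},{"x":-0.003,"y":0.0338,"z":0,"rx":-0.1047,"ry":0,"rz":0,"claw":0.03},{"x":-0.003,"y":0.0338,"z":0,"rx":-0.1047,"ry":0,"rz":0,"claw":0.03},{"x":-0.003,"y":0.0338,"z":0,"rx":-0.1047,"ry":0,"rz":0,"claw":0.03},{"x":-0.003,"y":0.0338,"z":0,"rx":-0.1047,"ry":0,"rz":0,"claw":0.03},{"x":-0.003,"y":0.0338,"z":0,"rx":-0.1047,"ry":0,"rz":0,"claw":0.03},{"x":-0.003,"y":0.0338,"z":0,"rx":-0.1047,"ry":0,"rz":0,"claw":0.03},{"x":-0.003,"y":0.0338,"z":0,"rx":-0.1047,"ry":0,"rz":0,"claw":0.03},{"x":-0.003,"y":0.0338,"z":0,"rx":-0.1047,"ry":0,"rz":0,"claw":0.03}])

```text
time: 73.65
eef_pos: [0.5901, 0.111, 0.2668]
tcp_rot: [[0.002, 1.0, 0.006], [0.984, -0.0, -0.178], [-0.178, 0.006, -0.984]]
ft_force: [0.9, -0.2, -1.6]
grip_width: 0.045
grasp_force: 41.2
```

Emit:
jog_arm(moves=[{"x":-0.003,"y":0.0338,"z":0,"rx":-0.1047,"ry":0,"rz":0,"claw":0.03},{"x":-0.003,"y":0.0338,"z":0,"rx":-0.1047,"ry":0,"rz":0,"claw":0.03},{"x":-0.003,"y":0.0338,"z":0,"rx":-0.1047,"ry":0,"rz":0,"claw":0.03},{"x":-0.003,"y":0.0338,"z":0,"rx":-0.1047,"ry":0,"rz":0,"claw":0.03},{"x":-0.003,"y":0.0338,"z":0,"rx":-0.1047,"ry":0,"rz":0,"claw":0.03},{"x":-0.003,"y":0.0338,"z":0,"rx":0,"ry":0,"rz":0.113,"claw":0.03},{"x":-0.003,"y":0.0338,"z":0,"rx":0,"ry":0,"rz":0.113,"claw":0.03},{"x":-0.003,"y":0.0338,"z":0,"rx":0,"ry":0,"rz":0.113,"claw":0.03},{"x":0,"y":0,"z":0,"rx":0,"ry":0,"rz":0,"claw":0.03},{"x":0,"y":0,"z":0,"rx":0,"ry":0,"rz":0,"claw":0.03}])

```text
time: 74.48
eef_pos: [0.5636, 0.3836, 0.2638]
tcp_rot: [[-0.261, 0.941, 0.215], [0.722, 0.339, -0.604], [-0.641, -0.002, -0.768]]
ft_force: [0.9, 0.5, -1.1]
grip_width: 0.0453
grasp_force: 44.2
```

Emit:
jog_arm(moves=[{"x":0,"y":0,"z":-0.01,"rx":0,"ry":0,"rz":0,"claw":0.03},{"x":0,"y":0,"z":-0.02,"rx":0,"ry":0,"rz":0,"claw":0.03},{"x":0,"y":0,"z":-0.02,"rx":0,"ry":0,"rz":0,"claw":0.03},{"x":0,"y":0,"z":0,"rx":0,"ry":0,"rz":0,"claw":0.03},{"x":0,"y":0,"z":0,"rx":0,"ry":0,"rz":0,"claw":0.03},{"x":0,"y":0,"z":0,"rx":0,"ry":0,"rz":0,"claw":0.03},{"x":0,"y":0,"z":0,"rx":0,"ry":0,"rz":0,"claw":0.03},{"x":0,"y":0,"z":0,"rx":0,"ry":0,"rz":0,"claw":0.03},{"x":0,"y":0,"z":0,"rx":0,"ry":0,"rz":0,"claw":0.03},{"x":0,"y":0,"z":0,"rx":0,"ry":0,"rz":0,"claw":0.03}])

```text
time: 75.32
eef_pos: [0.5659, 0.3805, 0.2146]
tcp_rot: [[-0.256, 0.943, 0.214], [0.723, 0.334, -0.605], [-0.642, -0.0, -0.767]]
ft_force: [0.2, -0.6, -0.4]
grip_width: 0.0456
grasp_force: 44.1
```

Emit:
jog_arm(moves=[{"x":0.001,"y":-0.0015,"z":-0.015,"rx":0,"ry":0,"rz":0,"claw":0.03},{"x":0,"y":0,"z":-0.0126,"rx":0,"ry":0,"rz":0,"claw":0.03},{"x":0,"y":0,"z":-0.009,"rx":0,"ry":0,"rz":0,"claw":0.03},{"x":0,"y":0,"z":-0.009,"rx":0,"ry":0,"rz":0,"claw":0.03},{"x":0,"y":0,"z":-0.009,"rx":0,"ry":0,"rz":0,"claw":0.03},{"x":0,"y":0,"z":-0.009,"rx":0,"ry":0,"rz":0,"claw":0.03},{"x":0,"y":0,"z":-0.009,"rx":0,"ry":0,"rz":0,"claw":0.03},{"x":0,"y":0,"z":0,"rx":0,"ry":0,"rz":0,"claw":0.03},{"x":0,"y":0,"z":0,"rx":0,"ry":0,"rz":0,"claw":0.03},{"x":0,"y":0,"z":0,"rx":0,"ry":0,"rz":0,"claw":0.03}])

```text
time: 76.15
eef_pos: [0.567, 0.379, 0.1417]
tcp_rot: [[-0.256, 0.943, 0.214], [0.723, 0.333, -0.606], [-0.642, -0.001, -0.767]]
ft_force: [0.4, -0.6, -0.7]
grip_width: 0.0452
grasp_force: 44.1
```

Emit:
jog_arm(moves=[{"x":0,"y":0,"z":-0.009,"rx":0,"ry":0,"rz":0,"claw":0.03},{"x":0,"y":0,"z":-0.008,"rx":0,"ry":0,"rz":0,"claw":0.03},{"x":0,"y":0,"z":-0.007,"rx":0,"ry":0,"rz":0,"claw":0.03},{"x":0,"y":0,"z":-0.003,"rx":0,"ry":0,"rz":0,"claw":0.03},{"x":0,"y":0,"z":-0.001,"rx":0,"ry":0,"rz":0,"claw":0.03},{"x":0,"y":0,"z":-0.001,"rx":0,"ry":0,"rz":0,"claw":0.03},{"x":0,"y":0,"z":0,"rx":0,"ry":0,"rz":0,"claw":0.03},{"x":0,"y":0,"z":0,"rx":0,"ry":0,"rz":0,"claw":0.03},{"x":0,"y":0,"z":0,"rx":0,"ry":0,"rz":0,"claw":0.03},{"x":0,"y":0,"z":0,"rx":0,"ry":0,"rz":0,"claw":0.03}])

```text
time: 76.98
eef_pos: [0.5669, 0.3789, 0.1125]
tcp_rot: [[-0.256, 0.943, 0.214], [0.722, 0.334, -0.606], [-0.642, -0.001, -0.767]]
ft_force: [-0.7, -0.9, -1.2]
grip_width: 0.0453
grasp_force: 44.3
```

Emit:
jog_arm(moves=[{"x":0,"y":0,"z":-0.001,"rx":0,"ry":0,"rz":0,"claw":0.03},{"x":0,"y":0,"z":-0.0008,"rx":0,"ry":0,"rz":0,"claw":0.03},{"x":0,"y":0,"z":0,"rx":0,"ry":0,"rz":0,"claw":0.03},{"x":0,"y":0,"z":0,"rx":0,"ry":0,"rz":0,"claw":0.03},{"x":0,"y":0,"z":0,"rx":0,"ry":0,"rz":0,"claw":0.03},{"x":0,"y":0,"z":0,"rx":0,"ry":0,"rz":0,"claw":0.03},{"x":0,"y":0,"z":0,"rx":0,"ry":0,"rz":0,"claw":0.03},{"x":0,"y":0,"z":0,"rx":0,"ry":0,"rz":0,"claw":0.03},{"x":0,"y":0,"z":0,"rx":0,"ry":0,"rz":0,"claw":0.03},{"x":0,"y":0,"z":0,"rx":0,"ry":0,"rz":0,"claw":0.03}])

```text
time: 77.82
eef_pos: [0.5669, 0.3789, 0.112]
tcp_rot: [[-0.255, 0.943, 0.214], [0.722, 0.333, -0.606], [-0.643, 0.0, -0.766]]
ft_force: [-2.0, -0.2, 7.4]
grip_width: 0.0455
grasp_force: 44.8
```

Emit:
jog_arm(moves=[{"x":0,"y":0,"z":0.0005,"rx":0,"ry":0,"rz":0,"claw":0.065},{"x":0,"y":0,"z":0,"rx":0,"ry":0,"rz":0,"claw":0.065},{"x":0,"y":0,"z":0,"rx":0,"ry":0,"rz":0,"claw":0.065},{"x":0,"y":0,"z":0,"rx":0,"ry":0,"rz":0,"claw":0.065},{"x":-0.0043,"y":0.0121,"z":0.0153,"rx":0,"ry":0,"rz":0,"claw":0.065},{"x":-0.0043,"y":0.0121,"z":0.0153,"rx":0,"ry":0,"rz":0,"claw":0.065},{"x":-0.0043,"y":0.0121,"z":0.0153,"rx":0,"ry":0,"rz":0,"claw":0.065},{"x":-0.0043,"y":0.0121,"z":0.0153,"rx":0,"ry":0,"rz":0,"claw":0.065},{"x":-0.0043,"y":0.0121,"z":0.0153,"rx":0,"ry":0,"rz":0,"claw":0.065},{"x":-0.0043,"y":0.0121,"z":0.0153,"rx":0,"ry":0,"rz":0,"claw":0.065}])

```text
time: 78.65
eef_pos: [0.5408, 0.4518, 0.2033]
tcp_rot: [[-0.256, 0.943, 0.213], [0.722, 0.333, -0.606], [-0.642, -0.002, -0.766]]
ft_force: [1.0, -1.1, 0.7]
grip_width: 0.065
grasp_force: 0.0
```

Emit:
jog_arm(moves=[{"x":0,"y":0,"z":0.012,"rx":0.1096,"ry":0.0392,"rz":0,"claw":0.065},{"x":0,"y":0,"z":0.012,"rx":0.1096,"ry":0.0392,"rz":0,"claw":0.065},{"x":0,"y":0,"z":0.012,"rx":0.1096,"ry":0.0392,"rz":0,"claw":0.065},{"x":0,"y":0,"z":0.012,"rx":0.1096,"ry":0.0392,"rz":0,"claw":0.065},{"x":0,"y":0,"z":0.012,"rx":0.1096,"ry":0.0392,"rz":0,"claw":0.065},{"x":0,"y":0,"z":0,"rx":0.1096,"ry":0.0392,"rz":0,"claw":0.065},{"x":-0.0051,"y":-0.0144,"z":0.0047,"rx":0,"ry":0,"rz":0.1208,"claw":0.065},{"x":-0.0051,"y":-0.0144,"z":0.0047,"rx":0,"ry":0,"rz":0.1208,"claw":0.065},{"x":-0.0051,"y":-0.0144,"z":0.0047,"rx":0,"ry":0,"rz":0.1208,"claw":0.065},{"x":-0.0051,"y":-0.0144,"z":0.0047,"rx":0,"ry":0,"rz":0.1208,"claw":0.065}])

```text
time: 79.48
eef_pos: [0.5206, 0.3926, 0.2817]
tcp_rot: [[-0.738, 0.675, -0.003], [0.675, 0.738, -0.002], [0.0, -0.003, -1.0]]
ft_force: [-0.1, -0.4, 0.7]
grip_width: 0.0645
grasp_force: 0.0
```

Emit:
jog_arm(moves=[{"x":-0.0051,"y":-0.0144,"z":0.0047,"rx":0,"ry":0,"rz":0.1208,"claw":0.05},{"x":-0.0051,"y":-0.0144,"z":0.0047,"rx":0,"ry":0,"rz":0.1208,"claw":0.05},{"x":-0.0051,"y":-0.0144,"z":0.0047,"rx":0,"ry":0,"rz":0.1208,"claw":0.05},{"x":-0.0051,"y":-0.0144,"z":0.0047,"rx":0,"ry":0,"rz":0.1208,"claw":0.05},{"x":-0.0051,"y":-0.0144,"z":0.0047,"rx":0,"ry":0,"rz":0.1208,"claw":0.05},{"x":-0.0051,"y":-0.0144,"z":0.0047,"rx":0,"ry":0,"rz":0.1208,"claw":0.05},{"x":-0.0051,"y":-0.0144,"z":0.0047,"rx":0,"ry":0,"rz":0.1208,"claw":0.05},{"x":-0.0051,"y":-0.0144,"z":0.0047,"rx":0,"ry":0,"rz":0.1208,"claw":0.05},{"x":-0.0051,"y":-0.0144,"z":0.0047,"rx":0,"ry":0,"rz":0.1208,"claw":0.05},{"x":0,"y":0,"z":0,"rx":0,"ry":0,"rz":0,"claw":0.05}])

```text
time: 80.32
eef_pos: [0.4752, 0.2619, 0.3248]
tcp_rot: [[-0.941, -0.339, 0.002], [-0.339, 0.941, -0.004], [-0.0, -0.005, -1.0]]
ft_force: [0.1, -0.8, -0.7]
grip_width: 0.0504
grasp_force: 0.0
```

```bash
python3 - <<'E'
from h import *
s=state();print(s['joints'],s['eef_pos'],s['time'],'psi',np.degrees(np.arctan2(s['tcp_rot'][1,0],s['tcp_rot'][0,0])),s['tcp_rot'][:,2])
snap('wrist','w18');snap('scene','s18')
a=cv2.imread('pics/w18.png');b=cv2.imread('pics/s18.png')[120:345,150:430]
s=np.zeros((600,800,3),np.uint8);s[:330,:440]=cv2.resize(a,(440,330),interpolation=cv2.INTER_AREA)
x=a[0:210,:];s[330:600,:720]=cv2.resize(x,(720,270));s[:330,440:]=cv2.resize(b,(360,330))
cv2.imwrite('pics/fin.png',s)
E
```

```text
[ 20.38148437  24.25572271 -73.19734619  79.57510734  23.42333269
  92.89571675  59.70856741] [0.47521725 0.2618656  0.32475641] 80.3167 psi -160.19198807030656 [ 0.00166213 -0.00444399 -0.99998874]
```

View pics/fin.png

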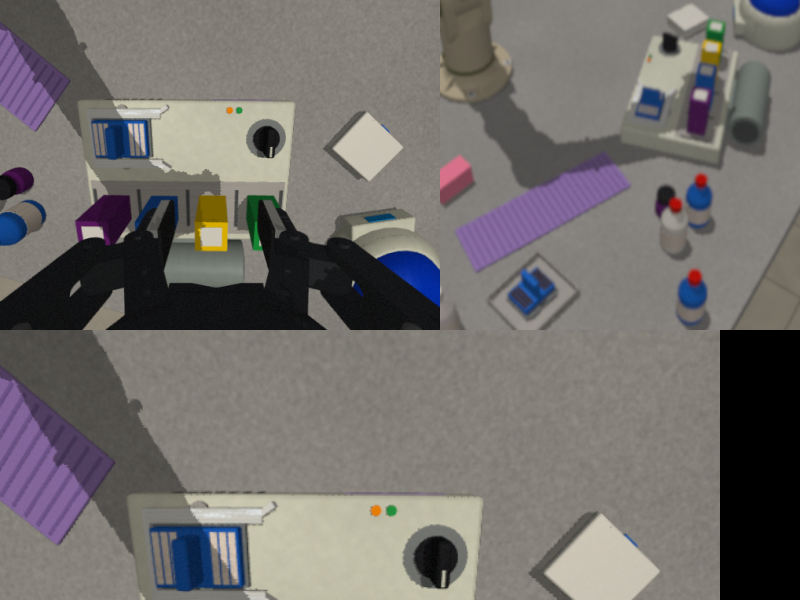

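The composite shows all four jars mouth-down on pegs (purple, blue, yellow, green), the fresh cassette in its guides, the spent one flat in the tray, and the switch at rest with its stripe at strip (443,578). I'll confirm the cassette is home by the same silhouette fit on the old (w2) and new (w18) views, and locate the switch.

```bash
python3 - <<'E'
from jars import *
def cas(fn,x0):
    h=cv2.cvtColor(cv2.imread(f'pics/{fn}.png'),cv2.COLOR_BGR2HSV);m=((h[...,0]>=95)&(h[...,0]<=125)&(h[...,1]>120)&(h[...,2]>30)).astype(np.uint8)
    c=proj(fn,[[x0[0],x0[1],.085]])[0];roi=np.zeros_like(m);cv2.circle(roi,tuple(int(v) for v in c),60,1,-1);m&=roi
    hull=cv2.convexHull(cv2.findNonZero(cv2.morphologyEx(m,cv2.MORPH_OPEN,np.ones((2,2),np.uint8))));M=np.zeros(m.shape,np.float32);cv2.fillConvexPoly(M,hull,1)
    P=np.array([(a,b,z) for a in(-.029,.029) for b in(-.042,.042) for z in(.069,.079)]+[(a,b,.115) for a in(-.023,.023) for b in(-.007,.007)])
    def cost(p):
        H=cv2.convexHull((proj(fn,place(p,P))*64).astype(np.int32).reshape(-1,1,2));a=np.zeros(m.shape,np.uint8);cv2.fillConvexPoly(a,np.int32(H),255,cv2.LINE_AA,6);return np.abs(a/np.float32(255)-M).sum()
    x0=np.array(x0);r=minimize(cost,x0,method='Nelder-Mead',options=dict(initial_simplex=x0+np.array([[0,0,0],[.008,0,0],[0,.008,0],[0,0,.05]])))
    print(fn,r.x[:2],np.degrees(r.x[2]),r.fun,M.sum())
cas('w2',[.527,.121,.34]);cas('w18',[.527,.12,.34])
# switch from w18: strip reading -> w18 pixel (wing top far end / stripe)
S=lambda u,v:(u/1.2857,(v-330)/1.2857)
print('switch disc',onz('w18',[S(435,556)],.062))
E
```

```text
w2 [0.5266 0.1202] 19.214515683269777 220.10195922851562 3371.0
w18 [0.5257 0.1237] 20.961628255694713 247.71372985839844 3418.0
switch disc [[0.4488 0.3368 0.062 ]]
```

Emit:
jog_arm(moves=[{"x":0.0105,"y":-0.0281,"z":-0.01,"rx":0,"ry":0,"rz":-0.005,"claw":0.05},{"x":0.0105,"y":-0.0281,"z":-0.01,"rx":0,"ry":0,"rz":0,"claw":0.05},{"x":0.0105,"y":-0.0281,"z":-0.01,"rx":0,"ry":0,"rz":0,"claw":0.05},{"x":0.0105,"y":-0.0281,"z":-0.01,"rx":0,"ry":0,"rz":0,"claw":0.05},{"x":0.0105,"y":-0.0281,"z":-0.03,"rx":0,"ry":0,"rz":0,"claw":0.05},{"x":0,"y":0,"z":-0.04,"rx":0,"ry":0,"rz":0,"claw":0.05},{"x":0,"y":0,"z":-0.04,"rx":0,"ry":0,"rz":0,"claw":0.05},{"x":0,"y":0,"z":-0.03,"rx":0,"ry":0,"rz":0,"claw":0.05},{"x":0,"y":0,"z":-0.01,"rx":0,"ry":0,"rz":0,"claw":0.05},{"x":0,"y":0,"z":0,"rx":0,"ry":0,"rz":0,"claw":0.05}])

```text
time: 81.25
eef_pos: [0.5256, 0.1244, 0.132]
tcp_rot: [[-0.944, -0.329, -0.004], [-0.329, 0.944, -0.004], [0.005, -0.002, -1.0]]
ft_force: [-0.0, 0.3, 0.5]
grip_width: 0.0497
grasp_force: 0.0
```

Emit:
jog_arm(moves=[{"x":0.0015,"y":-0.003,"z":-0.015,"rx":0,"ry":0,"rz":0,"claw":0.05},{"x":0,"y":0,"z":-0.015,"rx":0,"ry":0,"rz":0,"claw":0.05},{"x":0,"y":0,"z":-0.01,"rx":0,"ry":0,"rz":0,"claw":0.05},{"x":0,"y":0,"z":-0.003,"rx":0,"ry":0,"rz":0,"claw":0.05},{"x":0,"y":0,"z":0,"rx":0,"ry":0,"rz":0,"claw":0.0},{"x":0,"y":0,"z":0,"rx":0,"ry":0,"rz":0,"claw":0.0},{"x":0,"y":0,"z":0,"rx":0,"ry":0,"rz":0,"claw":0.0},{"x":0,"y":0,"z":0,"rx":0,"ry":0,"rz":0,"claw":0.0},{"x":0,"y":0,"z":0,"rx":0,"ry":0,"rz":0,"claw":0.0},{"x":0,"y":0,"z":0,"rx":0,"ry":0,"rz":0,"claw":0.0}], squeeze=60)

```text
time: 82.08
eef_pos: [0.5293, 0.1216, 0.0926]
tcp_rot: [[-0.944, -0.33, 0.002], [-0.33, 0.944, -0.003], [-0.001, -0.003, -1.0]]
ft_force: [-0.6, -1.1, 6.0]
grip_width: 0.0127
grasp_force: 59.2
```

Emit:
jog_arm(moves=[{"x":0.0007,"y":-0.0019,"z":0,"rx":0,"ry":0,"rz":0,"claw":0.0},{"x":0.0007,"y":-0.0019,"z":0,"rx":0,"ry":0,"rz":0,"claw":0.0},{"x":0,"y":0,"z":0,"rx":0,"ry":0,"rz":0,"claw":0.0},{"x":0,"y":0,"z":0,"rx":0,"ry":0,"rz":0,"claw":0.0},{"x":0,"y":0,"z":0,"rx":0,"ry":0,"rz":0,"claw":0.0},{"x":0,"y":0,"z":0,"rx":0,"ry":0,"rz":0,"claw":0.0},{"x":0,"y":0,"z":0,"rx":0,"ry":0,"rz":0,"claw":0.0},{"x":0,"y":0,"z":0,"rx":0,"ry":0,"rz":0,"claw":0.0},{"x":0,"y":0,"z":0,"rx":0,"ry":0,"rz":0,"claw":0.0},{"x":0,"y":0,"z":0,"rx":0,"ry":0,"rz":0,"claw":0.0}])

```text
time: 82.92
eef_pos: [0.5296, 0.1207, 0.0926]
tcp_rot: [[-0.943, -0.333, 0.001], [-0.333, 0.943, 0.001], [-0.001, 0.0, -1.0]]
ft_force: [-3.5, 7.3, 6.0]
grip_width: 0.013
grasp_force: 59.4
```

Emit:
jog_arm(moves=[{"x":-0.0012,"y":0.0034,"z":0,"rx":0,"ry":0,"rz":0,"claw":0.0},{"x":0,"y":0,"z":0,"rx":0,"ry":0,"rz":0,"claw":0.045},{"x":0,"y":0,"z":0,"rx":0,"ry":0,"rz":0,"claw":0.045},{"x":0,"y":0,"z":0,"rx":0,"ry":0,"rz":0,"claw":0.045},{"x":0,"y":0,"z":0.01,"rx":0,"ry":0,"rz":0,"claw":0.045},{"x":0,"y":0,"z":0.03,"rx":0,"ry":0,"rz":0,"claw":0.045},{"x":0,"y":0,"z":0.03,"rx":0,"ry":0,"rz":0,"claw":0.045},{"x":0,"y":0,"z":0.03,"rx":0,"ry":0,"rz":0,"claw":0.045},{"x":-0.0096,"y":0.0269,"z":0,"rx":0,"ry":0,"rz":0,"claw":0.045},{"x":-0.0096,"y":0.0269,"z":0,"rx":0,"ry":0,"rz":0,"claw":0.045}])

```text
time: 83.75
eef_pos: [0.5112, 0.174, 0.1939]
tcp_rot: [[-0.946, -0.325, 0.004], [-0.325, 0.946, -0.002], [-0.003, -0.003, -1.0]]
ft_force: [-0.4, 0.8, -0.5]
grip_width: 0.045
grasp_force: 0.0
```

Emit:
jog_arm(moves=[{"x":-0.0096,"y":0.0269,"z":0,"rx":0,"ry":0,"rz":0,"claw":0.045},{"x":-0.0096,"y":0.0269,"z":0,"rx":0,"ry":0,"rz":0,"claw":0.045},{"x":-0.0096,"y":0.0269,"z":0,"rx":0,"ry":0,"rz":0,"claw":0.045},{"x":-0.0096,"y":0.0269,"z":0,"rx":0,"ry":0,"rz":0,"claw":0.045},{"x":-0.0096,"y":0.0269,"z":0,"rx":0,"ry":0,"rz":0,"claw":0.045},{"x":-0.0096,"y":0.0269,"z":0,"rx":0,"ry":0,"rz":0,"claw":0.045},{"x":0,"y":0,"z":0,"rx":0,"ry":0,"rz":0,"claw":0.045},{"x":0,"y":0,"z":0,"rx":0,"ry":0,"rz":0,"claw":0.045},{"x":0,"y":0,"z":0,"rx":0,"ry":0,"rz":0,"claw":0.045},{"x":0,"y":0,"z":0,"rx":0,"ry":0,"rz":0,"claw":0.045}])

```text
time: 84.58
eef_pos: [0.4529, 0.3348, 0.1915]
tcp_rot: [[-0.945, -0.328, 0.0], [-0.328, 0.945, -0.004], [0.001, -0.004, -1.0]]
ft_force: [-0.6, -0.4, 0.2]
grip_width: 0.0449
grasp_force: 0.0
```

```bash
python3 - <<'E'
from fit import *
s=state();print(s['joints'],s['eef_pos'],s['time'],'psi',np.degrees(np.arctan2(s['tcp_rot'][1,0],s['tcp_rot'][0,0])))
snap('wrist','w20');im=cv2.imread('pics/w20.png');g=im.max(2)
# dark wing near expected place between the fingers
p=proj('w20',place([.4523,.3365,.3403],[(.022,.0065,.099),(.022,-.0065,.099),(-.022,-.0065,.099),(-.022,.0065,.099),(0,0,.099)]));print(p)
cx,cy=p[4].astype(int);roi=(g<45).astype(np.uint8)[cy-45:cy+46,cx-45:cx+46]
n,l,st,ce=cv2.connectedComponentsWithStats(roi);print(st[1:6],ce[1:6]+[cx-45,cy-45])
E
```

```text
[  9.3     30.7009 -68.1172  89.789   28.9653  79.3978  47.5778] [0.4529 0.3348 0.1915] 84.5833 psi -160.8542906628632
[[285.0611 242.1466]
 [268.195  242.2204]
 [267.484  186.1971]
 [285.215  186.104 ]
 [276.4915 214.8686]]
[[  25    7   48   63 1941]] [[279.3575 201.9129]]
```

Emit:
jog_arm(moves=[{"x":-0.001,"y":0.0017,"z":-0.03,"rx":0,"ry":0,"rz":0.005,"claw":0.045},{"x":0,"y":0,"z":-0.03,"rx":0,"ry":0,"rz":0,"claw":0.045},{"x":0,"y":0,"z":-0.025,"rx":0,"ry":0,"rz":0,"claw":0.045},{"x":0,"y":0,"z":-0.02,"rx":0,"ry":0,"rz":0,"claw":0.045},{"x":0,"y":0,"z":-0.007,"rx":0,"ry":0,"rz":0,"claw":0.045},{"x":0,"y":0,"z":0,"rx":0,"ry":0,"rz":0,"claw":0.045},{"x":0,"y":0,"z":0,"rx":0,"ry":0,"rz":0,"claw":0.0},{"x":0,"y":0,"z":0,"rx":0,"ry":0,"rz":0,"claw":0.0},{"x":0,"y":0,"z":0,"rx":0,"ry":0,"rz":0,"claw":0.0},{"x":0,"y":0,"z":0,"rx":0,"ry":0,"rz":0,"claw":0.0}], squeeze=40)

```text
time: 85.47
eef_pos: [0.4518, 0.3382, 0.0812]
tcp_rot: [[-0.942, -0.334, 0.003], [-0.334, 0.942, -0.002], [-0.002, -0.003, -1.0]]
ft_force: [-1.6, -1.9, 7.3]
grip_width: 0.0122
grasp_force: 41.0
```

Emit:
jog_arm(moves=[{"x":0,"y":0,"z":0.001,"rx":0,"ry":0,"rz":-0.1,"claw":0.0},{"x":0,"y":0,"z":0,"rx":0,"ry":0,"rz":-0.1,"claw":0.0},{"x":0,"y":0,"z":0,"rx":0,"ry":0,"rz":-0.1,"claw":0.0},{"x":0,"y":0,"z":0,"rx":0,"ry":0,"rz":-0.1,"claw":0.0},{"x":0,"y":0,"z":0,"rx":0,"ry":0,"rz":-0.1,"claw":0.0},{"x":0,"y":0,"z":0,"rx":0,"ry":0,"rz":-0.1,"claw":0.0},{"x":0,"y":0,"z":0,"rx":0,"ry":0,"rz":-0.1,"claw":0.0},{"x":0,"y":0,"z":0,"rx":0,"ry":0,"rz":-0.1,"claw":0.0},{"x":0,"y":0,"z":0,"rx":0,"ry":0,"rz":-0.1,"claw":0.0},{"x":0,"y":0,"z":0,"rx":0,"ry":0,"rz":-0.1,"claw":0.0}])

```text
time: 86.3
eef_pos: [0.4517, 0.3375, 0.0812]
tcp_rot: [[-0.788, 0.616, -0.001], [0.616, 0.788, -0.002], [-0.001, -0.002, -1.0]]
ft_force: [0.8, -1.9, -0.5]
grip_width: 0.012
grasp_force: 40.4
```

Emit:
jog_arm(moves=[{"x":0,"y":0,"z":0,"rx":0,"ry":0,"rz":-0.1,"claw":0.0},{"x":0,"y":0,"z":0,"rx":0,"ry":0,"rz":-0.07,"claw":0.0},{"x":0,"y":0,"z":0,"rx":0,"ry":0,"rz":-0.03,"claw":0.0},{"x":0,"y":0,"z":0,"rx":0,"ry":0,"rz":-0.03,"claw":0.0},{"x":0,"y":0,"z":0,"rx":0,"ry":0,"rz":0,"claw":0.0},{"x":0,"y":0,"z":0,"rx":0,"ry":0,"rz":0,"claw":0.0},{"x":0,"y":0,"z":0,"rx":0,"ry":0,"rz":0,"claw":0.0},{"x":0,"y":0,"z":0,"rx":0,"ry":0,"rz":0,"claw":0.0},{"x":0,"y":0,"z":0,"rx":0,"ry":0,"rz":0,"claw":0.0},{"x":0,"y":0,"z":0,"rx":0,"ry":0,"rz":0,"claw":0.0}])

```text
time: 87.13
eef_pos: [0.4516, 0.3374, 0.0812]
tcp_rot: [[-0.631, 0.776, -0.002], [0.776, 0.631, -0.002], [-0.0, -0.002, -1.0]]
ft_force: [0.7, -4.3, 5.9]
grip_width: 0.012
grasp_force: 41.7
```

```bash
python3 -c "
from h import *
s=state();print(s['eef_pos'],np.degrees(np.arctan2(s['tcp_rot'][1,0],s['tcp_rot'][0,0])),s['torque'],s['ft_force'],s['joints'])"
```

```text
[0.45156692 0.33741729 0.0811868 ] 129.11993085104683 [-1.09927326 -0.15761137  0.59105361] [ 0.73790957 -4.25175304  5.86997096] [ -2.69004015  29.74779405 -48.69817121  97.46277525  24.45836678
  64.19648104 -19.48682501]
```

Emit:
jog_arm(moves=[{"x":0,"y":0,"z":0,"rx":0,"ry":0,"rz":0,"claw":0.08},{"x":0,"y":0,"z":0,"rx":0,"ry":0,"rz":0,"claw":0.08},{"x":0,"y":0,"z":0,"rx":0,"ry":0,"rz":0,"claw":0.08},{"x":0,"y":0,"z":0,"rx":0,"ry":0,"rz":0,"claw":0.08},{"x":0,"y":0,"z":0.02,"rx":0,"ry":0,"rz":0,"claw":0.08},{"x":0,"y":0,"z":0.03,"rx":0,"ry":0,"rz":0,"claw":0.08},{"x":0,"y":0,"z":0.04,"rx":0,"ry":0,"rz":0,"claw":0.08},{"x":0,"y":0,"z":0.04,"rx":0,"ry":0,"rz":0,"claw":0.08},{"x":0,"y":0,"z":0.04,"rx":0,"ry":0,"rz":0,"claw":0.08},{"x":0,"y":0,"z":0.03,"rx":0,"ry":0,"rz":0,"claw":0.08}])

```text
time: 87.97
eef_pos: [0.4507, 0.3387, 0.2841]
tcp_rot: [[-0.631, 0.776, -0.001], [0.776, 0.631, 0.001], [0.001, -0.0, -1.0]]
ft_force: [0.7, 0.7, -0.3]
grip_width: 0.0803
grasp_force: 0.0
```

Emit:
jog_arm(moves=[{"x":0,"y":-0.01,"z":0,"rx":0,"ry":0,"rz":0,"claw":0.08},{"x":0,"y":-0.01,"z":0,"rx":0,"ry":0,"rz":0,"claw":0.08},{"x":0,"y":-0.01,"z":0,"rx":0,"ry":0,"rz":0,"claw":0.08},{"x":0,"y":-0.01,"z":0,"rx":0,"ry":0,"rz":0,"claw":0.08},{"x":0,"y":-0.01,"z":0,"rx":0,"ry":0,"rz":0,"claw":0.08},{"x":0,"y":0,"z":0,"rx":0,"ry":0,"rz":0,"claw":0.08},{"x":0,"y":0,"z":0,"rx":0,"ry":0,"rz":0,"claw":0.08},{"x":0,"y":0,"z":0,"rx":0,"ry":0,"rz":0,"claw":0.08},{"x":0,"y":0,"z":0,"rx":0,"ry":0,"rz":0,"claw":0.08},{"x":0,"y":0,"z":0,"rx":0,"ry":0,"rz":0,"claw":0.08}])

```text
time: 88.8
eef_pos: [0.4507, 0.2884, 0.2804]
tcp_rot: [[-0.631, 0.776, -0.003], [0.776, 0.631, -0.001], [0.001, -0.003, -1.0]]
ft_force: [-0.8, -0.1, 0.4]
grip_width: 0.0802
grasp_force: 0.0
```

```bash
python3 - <<'E'
from fit import *
snap('top','t30');snap('scene','s30')
im=cv2.imread('pics/s30.png').astype(int);im0=cv2.imread('pics/s18.png').astype(int)
# switch back at rest: same pixels as before the turn; jars: label/colour centroid vs before
p=proj('s30',[[.452,.337,.08]])[0].astype(int);d=np.abs(im-im0).max(2)
print('switch diff',d[p[1]-8:p[1]+9,p[0]-8:p[0]+9].mean(), p)
for k,q in enumerate([(.568,.3757),(.5965,.2955),(.6251,.2173),(.6529,.1375),(.527,.121)]):
    u=proj('s30',[[*q,.12]])[0].astype(int);print(k+1,d[u[1]-9:u[1]+10,u[0]-9:u[0]+10].mean())
h=cv2.cvtColor(cv2.imread('pics/w20.png'),cv2.COLOR_BGR2HSV)
print(state()['time'],state()['ft_force'])
E
```

```text
switch diff 2.027681660899654 [328 147]
1 13.703601108033242
2 13.770083102493075
3 9.867036011080332
4 2.972299168975069
5 15.03601108033241
88.9 [ 0.1252 -1.1615  0.5629]
```

```bash
python3 - <<'E'
from jars import *
for n in('s18','s30'):
    h=cv2.cvtColor(cv2.imread(f'pics/{n}.png'),cv2.COLOR_BGR2HSV)
    for c,q in zip(('green','yellow','blue','purple'),[(.568,.3757),(.5965,.2955),(.6251,.2173),(.6529,.1375)]):
        u=proj(n,[[*q,.12]])[0].astype(int);w=h[u[1]-35:u[1]+35,u[0]-18:u[0]+18];lo,hi=HUE[c]
        m=(w[...,0]>=lo)&(w[...,0]<=hi)&(w[...,1]>100);y,x=np.nonzero(m);print(n,c,m.sum(),x.mean().round(1),y.mean().round(1))
close_job()
E
```

```text
s18 green 95 18.8 33.5
s18 yellow 184 19.8 32.9
s18 blue 163 19.5 36.4
s18 purple 319 18.5 42.4
s30 green 96 18.8 33.7
s30 yellow 184 19.8 33.2
s30 blue 160 19.5 36.6
s30 purple 317 18.6 42.2
the job is handed in; nothing more can be done
```

Done and handed in: the spent cassette lies in the tray, the fresh one is against its stop in the guides, all four jars stand mouth-down on their own pegs, and the start switch was turned last to its stop, then sprang back; the run took about 89 s, and no verdict was returned.

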